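# Pack a bauble gift set at the packing bench

### The job

Pack the gift set: set every glass bauble from the brown tray gently into a dimple of its own in the grey insert of the red box, and pour all the wooden beads from the blue cup into the long well beside the dimples. Then shut the box's lid fully over them, and have the empty cup standing upright on the scale's pan again when you finish. The baubles are thin glass: never drop, bump or crush them, and leave the other things on the bench where they are.

Things in the scene. Friction and masses are not known exactly. Their poses are not given: they have to be found in the camera images.
- giftbox: Red gift box, fixed, 220 (x) by 270 mm (y), origin under its centre, z up; base 40 mm high, 4 mm walls. Its +y part holds a grey insert, top flush with the rim, with six 33 mm dimples centred at x -66, 0, +66 and y -1, +83 mm; a seated bauble's centre is 61 mm above the underside. An open bead well runs along its -y side; the lid hinges at its +y edge.
- well (a point): Middle of the bead well's floor (4 mm above the bench). The well is 212 mm long along the box's x, 82 mm wide along its y and 36 mm deep, open on top. Axes as the box.
- lid (a joint): Box lid hinge, rad: 0 shut, 1.8 open, leaning back. Hinge line along the box's x at y +135, z 40 mm. Panel 220 x 270 mm with 64 mm skirts, 0.18 kg. At 1.57 rad its outer face is at box y +203 mm; at 1.8 its free edge is 317 mm up and reaches from box y +195 to +262 mm; shut, its top is 108 mm up. Stiff: it stays where left above 0.8 rad; pushed (about 1 N) below that it sinks shut in about 2 s.
- stock_tray: Brown pulp tray, fixed, 200 mm (x) by 150 mm (y), 22 mm high, origin under its centre. Six dimples (33 mm wide) at x -66, 0, +66 and y -40, +40 mm; baubles stand in some of them.
- table: The white packing bench, top at height 0.
- pan (a point): Centre of the top face of the steel pan (138 mm along its x by 146 mm) of a grey counting scale, fixed, 60 mm above the bench; the scale's display lies on its -x side.
- cup: Blue plastic tumbler, open on top, 75 mm high, 58 mm wide at the foot and 70 mm at the rim (66 mm at 50 mm up), wall 3 mm, 0.09 kg; holds the beads at the start. Origin at the centre of its underside, z along its axis.
- bauble0: Thin glass bauble, red: a 54 mm ball, 35 g, origin at its centre, with an aluminium cap (16 mm wide, 8 mm high) and a loop on top. In the stock tray its centre is 43 mm above the bench. It breaks if gripped with more than 50 N, pressed onto something above 35 N, or dropped by more than 20 mm (faster than 0.7 m/s while not held). May be absent.
- bauble1: Glass bauble, gold, as bauble0.
- bauble2: Glass bauble, dark green, as bauble0.
- bauble3: Glass bauble, copper, as bauble0.
- bauble4: Glass bauble, silver-grey, as bauble0.
- bead0: Pale wooden bead, a 16 mm ball of 10 g, origin at its centre. It starts in the cup. One or two of the six may be absent.
- bead1: Wooden bead, as bead0.
- bead2: Wooden bead, as bead0.
- bead3: Wooden bead, as bead0.
- bead4: Wooden bead, as bead0.
- bead5: Wooden bead, as bead0.
- tape_dispenser: Black desk tape dispenser, 70 by 165 mm, about 105 mm high; a bystander. Origin under its centre.
- tape_roll: Roll of brown parcel tape lying flat, 104 mm wide, 48 mm high; a bystander. Origin under its centre.
- small_carton: Small closed carton 130 by 100 by 75 mm; a bystander. Origin under its centre.
Things that resemble listed ones, but are neither listed nor needed, are in the scene too. What is shaped like the cup but pink is not meant. Leave any pink look-alike of the bauble1 alone.

How it is judged:
On the way, in this order (a step that is already met when the one before it is completed fails the run):
1. every bauble sits in a dimple of the box and every bead lies in the well, the lid still open ((x of bauble0 in the frame of giftbox between -0.073 and -0.059 m or x of bauble0 in the frame of giftbox between -0.007 and 0.007 m or x of bauble0 in the frame of giftbox between 0.059 and 0.073 m) and (y of bauble0 in the frame of giftbox between -0.008 and 0.006 m or y of bauble0 in the frame of giftbox between 0.076 and 0.09 m) and z of bauble0 in the frame of giftbox between 0.0554 and 0.0674 m and (x of bauble1 in the frame of giftbox between -0.073 and -0.059 m or x of bauble1 in the frame of giftbox between -0.007 and 0.007 m or x of bauble1 in the frame of giftbox between 0.059 and 0.073 m) and (y of bauble1 in the frame of giftbox between -0.008 and 0.006 m or y of bauble1 in the frame of giftbox between 0.076 and 0.09 m) and z of bauble1 in the frame of giftbox between 0.0554 and 0.0674 m and (x of bauble2 in the frame of giftbox between -0.073 and -0.059 m or x of bauble2 in the frame of giftbox between -0.007 and 0.007 m or x of bauble2 in the frame of giftbox between 0.059 and 0.073 m) and (y of bauble2 in the frame of giftbox between -0.008 and 0.006 m or y of bauble2 in the frame of giftbox between 0.076 and 0.09 m) and z of bauble2 in the frame of giftbox between 0.0554 and 0.0674 m and (x of bauble3 in the frame of giftbox between -0.073 and -0.059 m or x of bauble3 in the frame of giftbox between -0.007 and 0.007 m or x of bauble3 in the frame of giftbox between 0.059 and 0.073 m) and (y of bauble3 in the frame of giftbox between -0.008 and 0.006 m or y of bauble3 in the frame of giftbox between 0.076 and 0.09 m) and z of bauble3 in the frame of giftbox between 0.0554 and 0.0674 m and (x of bauble4 in the frame of giftbox between -0.073 and -0.059 m or x of bauble4 in the frame of giftbox between -0.007 and 0.007 m or x of bauble4 in the frame of giftbox between 0.059 and 0.073 m) and (y of bauble4 in the frame of giftbox between -0.008 and 0.006 m or y of bauble4 in the frame of giftbox between 0.076 and 0.09 m) and z of bauble4 in the frame of giftbox between 0.0554 and 0.0674 m and x of bead0 in the frame of well between -0.106 and 0.106 m and y of bead0 in the frame of well between -0.043 and 0.043 m and z of each of bead0, bead1, bead2, bead3, bead4, bead5 in the frame of well below 0.036 m and x of bead1 in the frame of well between -0.106 and 0.106 m and y of bead1 in the frame of well between -0.043 and 0.043 m and x of bead2 in the frame of well between -0.106 and 0.106 m and y of bead2 in the frame of well between -0.043 and 0.043 m and x of bead3 in the frame of well between -0.106 and 0.106 m and y of bead3 in the frame of well between -0.043 and 0.043 m and x of bead4 in the frame of well between -0.106 and 0.106 m and y of bead4 in the frame of well between -0.043 and 0.043 m and x of bead5 in the frame of well between -0.106 and 0.106 m and y of bead5 in the frame of well between -0.043 and 0.043 m and value of joint lid above 0.5 rad), for 0.2 s.
2. the lid is shut over them (value of joint lid below 0.05 rad), for 0.2 s.
At the end, for the whole second after the job is handed in: Every bauble sits in a dimple of the box (centre within 7 mm along each side, 6 mm in height), every bead lies in the well below its rim, the lid is shut to 0.05 rad, and the cup stands upright and still on the pan, within 60 mm of its centre ((x of bauble0 in the frame of giftbox between -0.073 and -0.059 m or x of bauble0 in the frame of giftbox between -0.007 and 0.007 m or x of bauble0 in the frame of giftbox between 0.059 and 0.073 m) and (y of bauble0 in the frame of giftbox between -0.008 and 0.006 m or y of bauble0 in the frame of giftbox between 0.076 and 0.09 m) and z of bauble0 in the frame of giftbox between 0.0554 and 0.0674 m and (x of bauble1 in the frame of giftbox between -0.073 and -0.059 m or x of bauble1 in the frame of giftbox between -0.007 and 0.007 m or x of bauble1 in the frame of giftbox between 0.059 and 0.073 m) and (y of bauble1 in the frame of giftbox between -0.008 and 0.006 m or y of bauble1 in the frame of giftbox between 0.076 and 0.09 m) and z of bauble1 in the frame of giftbox between 0.0554 and 0.0674 m and (x of bauble2 in the frame of giftbox between -0.073 and -0.059 m or x of bauble2 in the frame of giftbox between -0.007 and 0.007 m or x of bauble2 in the frame of giftbox between 0.059 and 0.073 m) and (y of bauble2 in the frame of giftbox between -0.008 and 0.006 m or y of bauble2 in the frame of giftbox between 0.076 and 0.09 m) and z of bauble2 in the frame of giftbox between 0.0554 and 0.0674 m and (x of bauble3 in the frame of giftbox between -0.073 and -0.059 m or x of bauble3 in the frame of giftbox between -0.007 and 0.007 m or x of bauble3 in the frame of giftbox between 0.059 and 0.073 m) and (y of bauble3 in the frame of giftbox between -0.008 and 0.006 m or y of bauble3 in the frame of giftbox between 0.076 and 0.09 m) and z of bauble3 in the frame of giftbox between 0.0554 and 0.0674 m and (x of bauble4 in the frame of giftbox between -0.073 and -0.059 m or x of bauble4 in the frame of giftbox between -0.007 and 0.007 m or x of bauble4 in the frame of giftbox between 0.059 and 0.073 m) and (y of bauble4 in the frame of giftbox between -0.008 and 0.006 m or y of bauble4 in the frame of giftbox between 0.076 and 0.09 m) and z of bauble4 in the frame of giftbox between 0.0554 and 0.0674 m and x of bead0 in the frame of well between -0.106 and 0.106 m and y of bead0 in the frame of well between -0.043 and 0.043 m and z of each of bead0, bead1, bead2, bead3, bead4, bead5 in the frame of well below 0.036 m and x of bead1 in the frame of well between -0.106 and 0.106 m and y of bead1 in the frame of well between -0.043 and 0.043 m and x of bead2 in the frame of well between -0.106 and 0.106 m and y of bead2 in the frame of well between -0.043 and 0.043 m and x of bead3 in the frame of well between -0.106 and 0.106 m and y of bead3 in the frame of well between -0.043 and 0.043 m and x of bead4 in the frame of well between -0.106 and 0.106 m and y of bead4 in the frame of well between -0.043 and 0.043 m and x of bead5 in the frame of well between -0.106 and 0.106 m and y of bead5 in the frame of well between -0.043 and 0.043 m and value of joint lid below 0.05 rad and velocity of joint lid below 0.05 rad/s and horizontal distance between cup and pan below 0.06 m and z of cup in the frame of pan between -0.006 and 0.006 m and angle between cup's own z axis and vertical below 0.1 rad and linear speed of cup below 0.02 m/s); the robot touches nothing.
It fails at once if a bauble is pressed against something with more than 35 N (contact force between any of bauble0, bauble1, bauble2, bauble3, bauble4 and giftbox above 35 N or contact force between any of bauble0, bauble1, bauble2, bauble3, bauble4 and stock_tray above 35 N or contact force between any of bauble0, bauble1, bauble2, bauble3, bauble4 and cup above 35 N or contact force between any of bauble0, bauble1, bauble2, bauble3, bauble4 and table above 35 N).
It fails at once if a bauble not held by the fingers moves faster than 0.7 m/s, as after a fall of 25 mm or a knock ((linear speed of bauble0 above 0.7 m/s and contact force between bauble0 and the fingers below 0.2 N) or (linear speed of bauble1 above 0.7 m/s and contact force between bauble1 and the fingers below 0.2 N) or (linear speed of bauble2 above 0.7 m/s and contact force between bauble2 and the fingers below 0.2 N) or (linear speed of bauble3 above 0.7 m/s and contact force between bauble3 and the fingers below 0.2 N) or (linear speed of bauble4 above 0.7 m/s and contact force between bauble4 and the fingers below 0.2 N)).
It fails at once if the fingers squeeze a bauble with more than 110 N in all (55 N from each side) (contact force between any of bauble0, bauble1, bauble2, bauble3, bauble4 and the fingers above 110 N).
It fails at once if another thing on the bench is pushed more than 25 mm from its place (distance of any of tape_dispenser, tape_roll, small_carton from where it was at the start of the episode above 0.025 m).
Of bauble0, bauble1, bauble2, bauble3, bauble4 only 3 to 5 are there at a start; the rules pass over those that are not, and their reading is None.
Of bead0, bead1, bead2, bead3, bead4, bead5 only 4 to 6 are there at a start; the rules pass over those that are not, and their reading is None.
At some moment in a run one of cup may be knocked a few centimetres aside while the robot is not near it.
It also fails if it takes over 210 s, if anything falls off the work surface, if the arm or the gripper's body presses on something with over 40 N, if the wrist force passes 120 N, or if a joint passes its speed limit or range.

### The arm

A 7-joint arm with a two-finger parallel gripper is mounted at the origin on the work surface. World frame = base frame: x ahead of the robot, y to its left, z up, the work surface at z = 0. Lengths are in m, angles in rad, forces in N, time in s.
With the tool pointing down it reaches from about 0.425 to 0.925 m from the base axis. Payload 6.8 kg.
Tool frame: the origin (TCP) lies midway between the tips of the shut fingers; the grasp point (between the pads) lies 19 mm behind it; z points along the fingers, y is the direction in which the jaws open and shut (so a half turn about z gives the same grasp; the last joint's range is limited). The gripper opens to 85 mm and grips with 20 to 120 N. Pads are 22 mm wide; open, the fingers measure 114 mm over their backs; the gripper's body (76 mm by 85 mm) begins 54 mm behind the grasp point. The pads swing forward as they close: fully open they stand 13 mm farther back than shut.
Start: joints at [-1.338, 0.477, 0.022, 1.555, -0.011, 1.109, -0.083], TCP at [0.226, 0.636, 0.231] pointing down, gripper open.
Joint ranges: [-2.96, 2.96], [-0.34, 2.1], [-1.41, 1.46], [0.24, 2.44], [-1.37, 4.51], [0.17, 1.92], [-2.96, 2.96]. Speed limits (rad/s): [2.39, 2.39, 3.14, 3.14, 3.14, 3.14, 3.14].

### API

Orientations are given as a unit quaternion [x, y, z, w].
In Python, from plant import arm gives the robot as it stands.
- The arm moves only by the tool step_arm, never from a script. Its argument "deltas" is a list of rows, each a list of 7 numbers: the turn, a rotation vector about the tool's x, y, z in rad, then the shift along the tool's x, y, z in mm, then the finger opening in mm, from 0 to 85.4. In form: [[rx, ry, rz, tx, ty, tz, gripper], ...]. A call has 1 to 8 rows; each row shifts and turns the commanded pose from where the row before left it, along the tool's axes as they then stand; what a row does not reach is not made up. A row lasts 1/12 s, in which the tool goes at most 41.7 mm and 7.16 degrees, less where a joint would pass 70% of its speed; a pose out of reach is approached as far as the arm can. A call with a gripper value outside its range is refused whole. The fingers move at their own pace and stop on an object; the grip force is fixed at half the most. Time passes only in rows, so rows that do not move let the fingers close. It gives the time, the measured TCP pose, the force and the opening at its end, in the units of the state.
- arm.get_obs(): the state, without advancing time (a new reading comes with each control period).
- arm.camera(name): name is "side" or "top"; returns (picture, depth): 400x640x3 uint8, red, green, blue; 400x640 float32, m along the optical axis (not along the pixel's ray), 0 where there is no reading.
- arm.get_calibration(name): a dict with "camera_matrix" (3x3 intrinsics, pixels), "k1" (the pictures are not rectified: a ray, as slopes to the right and down, at radius r is drawn at 1 + k1 r^2 times it, then the intrinsics apply), "view" (4x4, takes a point from world to camera coordinates). Camera axes: x right, y down, z forward; pixel columns grow to the right and rows downward; lengths in m; the calibration is good to about 2 mm. A picture is of the moment at which its call begins. get_calibration takes no time and is no camera call.
- arm.finish_job(): hands the job in, once; it reports no verdict.
The state is a dict: "time_s": time; "qpos": joint angles; "dq": joint speeds; "joint_torque": joint torques, N m; "tcp_pos": TCP position; "tool_rot": TCP orientation; "contact_force": force on the tool from outside, world axes, zero at the start; "torque": the same for the moment, N m; "grip_width": finger opening in m.
Only numpy, scipy, OpenCV 4.12 (cv2) and the standard library are available. Lean on these libraries where they do the work, as an engineer would, in place of code of your own. Each camera call takes 0.05 s, during which the arm holds its last target.

## Working session

There is one attempt and no reset: what is moved stays moved. The work goes in short steps, Python scripts to look and compute and a tool call to move; the robot and the scene stay as the last step left them, time stands still between calls to the robot, and variables do not carry over. Pictures are saved under pics/ and viewed, and the job is handed in when it is done.

Besides the shell and the picture viewer there is one more tool, called after "Call:" as name(argument=value, ...), one argument or row to a line, values as JSON. step_arm: Moves the arm, as the interface text tells. Its arguments: {"type":"object","properties":{"deltas":{"type":"array","items":{"type":"array","items":{"type":"number"}}}},"required":["deltas"]}

```bash
ls; mkdir -p pics; python3 - <<'E'
from plant import arm
import cv2,numpy as np
for n in("side","top"):
    p,d=arm.camera(n); cv2.imwrite(f"pics/{n}0.png",cv2.cvtColor(p,cv2.COLOR_RGB2BGR)); np.save(f"{n}0.npy",d)
    c=arm.get_calibration(n); print(n,c)
print(arm.get_obs())
E
```

```text
pics
side {'camera_matrix': array([[477.97983583,   0.        , 324.05173329],
       [  0.        , 477.97983583, 198.0571855 ],
       [  0.        ,   0.        ,   1.        ]]), 'k1': -0.03432822933032888, 'view': array([[-0.97377347,  0.2263893 ,  0.0226522 ,  0.55007327],
       [ 0.10586293,  0.53896462, -0.83564956,  0.05672174],
       [-0.20139085, -0.81133534, -0.54879568,  1.30733163],
       [ 0.        ,  0.        ,  0.        ,  1.        ]])}
top {'camera_matrix': array([[381.38066808,   0.        , 318.36981148],
       [  0.        , 381.38066808, 206.08483175],
       [  0.        ,   0.        ,   1.        ]]), 'k1': -0.08787511014349637, 'view': array([[-0.01347245, -0.9997024 , -0.0203372 , -0.08140204],
       [-0.99856961,  0.01450409, -0.05146232,  0.54075031],
       [ 0.05174197,  0.01961478, -0.99846784,  0.92296026],
       [ 0.        ,  0.        ,  0.        ,  1.        ]])}
{'time_s': 0.1, 'qpos': array([-1.33808439,  0.47771743,  0.02234695,  1.55635756, -0.01146455,
        1.10930207, -0.08306589]), 'dq': array([-1.47713425e-03, -1.90470572e-03,  3.29264273e-04, -3.45009084e-03,
       -7.66416512e-05,  9.19235605e-04,  1.74485573e-04]), 'joint_torque': array([ 3.93833499e-03, -5.97758925e+01,  1.61354821e+00, -2.81955171e+01,
        1.29009364e-02,  5.02801646e-03,  2.84422401e-05]), 'tcp_pos': array([0.22546384, 0.63566156, 0.23042094]), 'tool_rot': array([ 1.69549833e-01,  9.85521267e-01, -8.25625878e-04, -6.38831581e-05]), 'contact_force': array([ 0.0610397 , -0.15358736, -0.14425035]), 'torque': array([-0.04384254,  0.00761543,  0.06511037]), 'grip_width': 0.08540776149351394}
```

View pics/side0.png

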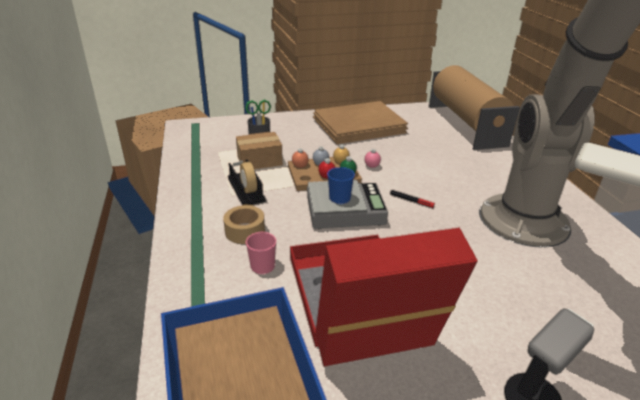

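View pics/top0.png

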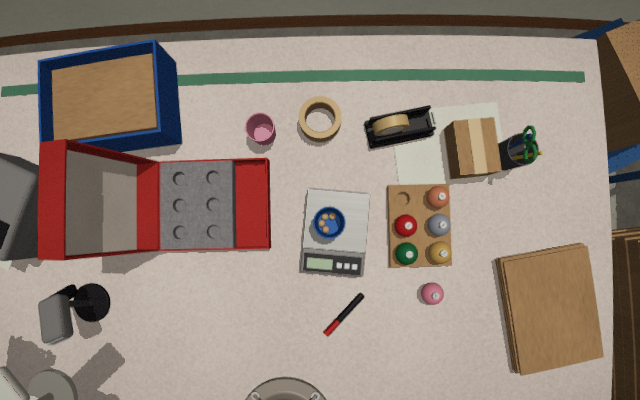

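Five baubles are in the tray: copper (438,196), red (405,225), silver (438,225), green (406,254) and gold (439,253). The pink ball at (432,293) is the look-alike. The blue cup with beads is at (329,222) on the scale, and the pink cup at (261,128) is a decoy. The box has its lid to the left, and its well is the red strip at columns 235–270.

```bash
cat > h.py <<'E'
from plant import arm
import cv2,numpy as np
from scipy.spatial.transform import Rotation as R
def cal(n):
    c=arm.get_calibration(n); return np.array(c["camera_matrix"]),c["k1"],np.array(c["view"])
def cloud(n,d):
    K,k1,V=cal(n); h,w=d.shape
    u,v=np.meshgrid(np.arange(w),np.arange(h))
    pts=np.stack([u,v],-1).reshape(-1,1,2).astype(np.float64)
    s=cv2.undistortPoints(pts,K,np.array([k1,0,0,0,0.])).reshape(h,w,2)
    P=np.concatenate([s*d[...,None],d[...,None]],-1)
    return (P-V[:3,3])@V[:3,:3]
def proj(n,X):
    K,k1,V=cal(n)
    return cv2.projectPoints(np.atleast_2d(np.asarray(X,float)).reshape(-1,1,3),cv2.Rodrigues(V[:3,:3])[0],V[:3,3],K,np.array([k1,0,0,0,0.]))[0].reshape(-1,2)
def snap(n,name,crop=None,zoom=1):
    p,d=arm.camera(n)
    im=cv2.cvtColor(p,cv2.COLOR_RGB2BGR)
    if crop: 
        x0,y0,x1,y1=crop; im=im[y0:y1,x0:x1]
    if zoom!=1: im=cv2.resize(im,None,fx=zoom,fy=zoom,interpolation=cv2.INTER_CUBIC)
    cv2.imwrite(f"pics/{name}.png",im)
    return p,d
def obs():
    o=arm.get_obs(); r=R.from_quat(o["tool_rot"])
    print("t",round(o["time_s"],2),"tcp",o["tcp_pos"].round(4),"tool axes x",r.as_matrix()[:,0].round(3),"y",r.as_matrix()[:,1].round(3),"z",r.as_matrix()[:,2].round(3),"F",o["contact_force"].round(1),"w",round(o["grip_width"],4))
    return o
def sphere(P,m,r=.027):
    from scipy.optimize import least_squares
    Q=P[m]; c0=Q.mean(0)-[0,0,.015]
    f=least_squares(lambda c:np.linalg.norm(Q-c,axis=1)-r,c0,loss='soft_l1',f_scale=.002)
    return f.x,len(Q),np.sqrt(2*f.cost/len(Q))
E
python3 - <<'E'
from h import *
p=cv2.imread("pics/top0.png"); d=np.load("top0.npy"); P=cloud("top",d)
cv2.imwrite("pics/c1.png",cv2.resize(p[170:320,280:470],None,fx=4,fy=4,interpolation=cv2.INTER_CUBIC))
cv2.imwrite("pics/c2.png",cv2.resize(p[125:275,30:290],None,fx=3,fy=3,interpolation=cv2.INTER_CUBIC))
for n,(u,v) in dict(copper=(438,196),red=(405,225),silver=(438,225),green=(406,254),gold=(439,253),pink=(432,293),cup=(329,222),empty=(403,198),table=(480,230)).items():
    print(n,P[v,u].round(4))
    if n in("cup","empty","table"): continue
    uu,vv=np.meshgrid(np.arange(640),np.arange(400))
    q=P[v-16:v+17,u-16:u+17]; 
    m=np.zeros(d.shape,bool); m[v-16:v+17,u-16:u+17]=(q[...,2]>.036)&(q[...,2]<.072)&(np.linalg.norm(q[...,:2]-P[v,u,:2],axis=-1)<.028)
    c=sphere(P,m); print("  sphere",c[0].round(4),c[1],round(c[2],4))
E
```

```text
copper [ 0.5557 -0.3663  0.0733]
  sphere [ 0.5557 -0.3747  0.0416] 348 0.0011
red [ 0.4902 -0.2873  0.0768]
  sphere [ 0.4894 -0.2957  0.0407] 318 0.0012
silver [ 0.4889 -0.3663  0.0665]
  sphere [ 0.4911 -0.3753  0.0415] 331 0.0011
green [ 0.424  -0.2886  0.0748]
  sphere [ 0.4245 -0.2949  0.0416] 353 0.0011
gold [ 0.4242 -0.3675  0.0649]
  sphere [ 0.4246 -0.376   0.0411] 347 0.001
pink [ 0.3308 -0.3517  0.0564]
  sphere [ 0.3242 -0.3605  0.0257] 291 0.002
cup [ 0.4997 -0.1141  0.0655]
empty [ 0.5573 -0.2996  0.0011]
table [ 0.4745 -0.4927 -0.0014]
```

View pics/c1.png

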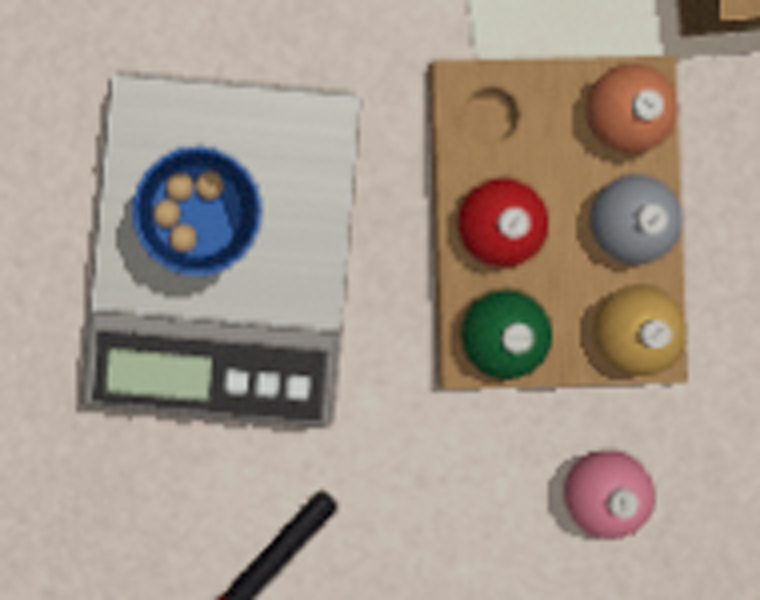

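View pics/c2.png

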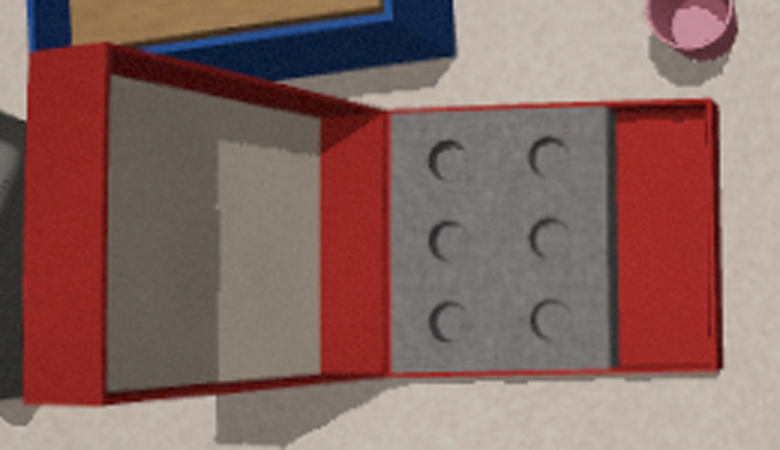

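```bash
python3 - <<'E'
from h import *
p=cv2.imread("pics/top0.png"); d=np.load("top0.npy"); P=cloud("top",d)
K,k1,V=cal("top"); C=-V[:3,:3].T@V[:3,3]; print("cam",C.round(3))
# rays to plane z
def toplane(z): 
    D=P-C; s=(z-C[2])/D[...,2]; return C+D*s[...,None]
reg=np.zeros(d.shape,bool); reg[166:246,164:230]=1
zz=P[...,2]; print("insert z",np.median(zz[reg]))
hole=(reg&(zz<np.median(zz[reg])-.004)).astype(np.uint8)
n,l,st,ce=cv2.connectedComponentsWithStats(hole)
Q=toplane(.04-.0015)
pts=[]
for i in range(1,n):
    if st[i,4]>40:
        q=Q[l==i]; print(ce[i].round(1),st[i,4],q.mean(0).round(4),np.ptp(q,0).round(4)); pts.append((ce[i],q.mean(0)))
hsv=cv2.cvtColor(p,cv2.COLOR_BGR2HSV)
# insert outline: gray & z near .04
g=((hsv[...,1]<60)&(np.abs(zz-.039)<.006)); g[:, :140]=0; g[:,260:]=0; g[:140]=0;g[270:]=0
q=Q[g]; r=cv2.minAreaRect(q[:,:2].astype(np.float32)*1000); print("insert rect",r)
# rim/red outline
red=((hsv[...,1]>120)&((hsv[...,0]<10)|(hsv[...,0]>170))&(hsv[...,2]>60)); 
# cup rim
b=((hsv[...,0]>100)&(hsv[...,0]<130)&(hsv[...,1]>120)); b[:190]=0;b[250:]=0;b[:,:305]=0;b[:,355:]=0
q=P[b&(zz>.118)]; print("cup rim z",np.percentile(zz[b],[50,90,98]),len(q)); c,rr=cv2.minEnclosingCircle(q[:,:2].astype(np.float32)); print(c,rr,q.mean(0))
from scipy.optimize import least_squares
f=least_squares(lambda a:np.linalg.norm(q[:,:2]-a[:2],axis=1)-a[2],[.5,-.11,.034]); print("rim fit",f.x)
# pan
pan=((hsv[...,1]<40)&(np.abs(zz-.0585)<.004)); pan[:180]=0;pan[265:]=0;pan[:,:295]=0;pan[:,375:]=0
r=cv2.minAreaRect(P[pan][:,:2].astype(np.float32)*1000); print("pan",r)
print("lid profile", [ (u,P[200,u].round(3).tolist()) for u in range(40,172,8)])
print("rim right", [ (u,P[200,u].round(3).tolist()) for u in range(226,280,3)])
E
```

```text
cam [ 0.491 -0.107  0.948]
insert z 0.038433014345728954
[213.  177.1] 138 [0.6124 0.1656 0.0385] [0.0295 0.0298 0.    ]
[179. 178.] 122 [0.612  0.2505 0.0385] [0.0298 0.0278 0.    ]
[179.  205.2] 122 [0.5453 0.2498 0.0385] [0.0318 0.0302 0.    ]
[212.8 204.4] 128 [0.546  0.1658 0.0385] [0.0315 0.0271 0.    ]
[179.3 231.8] 127 [0.4806 0.2489 0.0385] [0.0316 0.0301 0.    ]
[213.3 230.9] 139 [0.4821 0.1647 0.0385] [0.029  0.0295 0.    ]
insert rect ((569.4043579101562, 178.06468200683594), (254.88221740722656, 240.69540405273438), 1.006240963935852)
cup rim z [0.08501454 0.13302056 0.13474799] 166
(0.4982330799102783, -0.11268310248851776) 0.03380156308412552 [ 0.50019438 -0.11053684  0.14444985]
rim fit [ 0.49870528 -0.11342307  0.03161194]
pan ((488.7792663574219, -129.19644165039062), (146.1382293701172, 166.52096557617188), 84.17854309082031)
lid profile [(40, [0.544, 0.423, 0.288]), (48, [0.544, 0.403, 0.292]), (56, [0.543, 0.383, 0.297]), (64, [0.542, 0.364, 0.301]), (72, [0.549, 0.409, 0.214]), (80, [0.55, 0.404, 0.194]), (88, [0.551, 0.4, 0.173]), (96, [0.553, 0.395, 0.151]), (
[... 243 characters left out ...]
.559, 0.278, 0.037])]
rim right [(226, [0.556, 0.132, 0.042]), (229, [0.556, 0.126, 0.039]), (232, [0.556, 0.119, 0.035]), (235, [0.558, 0.119, 0.005]), (238, [0.558, 0.112, 0.005]), (241, [0.558, 0.105, 0.003]), (244, [0.558, 0.098, -0.0]), (247, [0.558, 0.09, 0.001]), (250, [0.558, 0.082, 0.001]), (253, [0.557, 0.074, 0.006]), (256, [0.558, 0.067, 0.002]), (259, [0.557, 0.059, 0.005]), (262, [0.557, 0.051, 0.005]), (265, [0.557, 0.044, 0.002]), (268, [0.555, 0.033, 0.028]), (271, [0.557, 0.03, -0.002]), (274, [0.557, 0.022, -0.003]), (277, [0.557, 0.015, -0.002])]<stdin>:6: RuntimeWarning: divide by zero encountered in divide
<stdin>:6: RuntimeWarning: invalid value encountered in multiply
```

```bash
cat >> h.py <<'E'
def to(X,jaw=None):
    """print delta in tool axes (mm) to the point X, and rz to bring the jaw axis (mod pi) to angle jaw (deg)"""
    o=obs(); M=R.from_quat(o["tool_rot"]).as_matrix()
    dl=M.T@(np.asarray(X)-o["tcp_pos"])*1000
    y=M[:,1]; a=np.degrees(np.arctan2(y[1],y[0])); print("jaw",round(a,2),"tilt deg",round(np.degrees(np.arccos(-M[2,2])),2),"q",o["qpos"].round(2))
    n=max(1,int(np.ceil(np.abs(dl).max()/40)))
    print("delta tool mm",dl.round(1),"norm",np.linalg.norm(dl).round(1))
    if jaw is not None:
        da=(jaw-a+90)%180-90
        print("rz (tool, world",round(da,1),"deg):",-np.radians(da).round(4))
E
python3 - <<'E'
from h import *
# grid fit of dimples
W=np.array([[.6124,.1656],[.612,.2505],[.5453,.2498],[.546,.1658],[.4806,.2489],[.4821,.1647]])
B=np.array([[.066,-.001],[.066,.083],[0,.083],[0,-.001],[-.066,.083],[-.066,-.001]])
bc=B.mean(0);wc=W.mean(0);H=(B-bc).T@(W-wc);th=np.arctan2(H[0,1]-H[1,0],H[0,0]+H[1,1]);c,s=np.cos(th),np.sin(th);Rm=np.array([[c,-s],[s,c]])
t=wc-Rm@bc; print("yaw",th,"origin",t,"res",((W-B@Rm.T-t)*1000).round(1).tolist())
for b in list(B)+[[0,-.09],[.0,.135]]: print(b,(Rm@b+t).round(4))
E
```

```text
yaw 0.009826795322959388 origin [0.54680289 0.16655198] res [[-0.4, -0.6], [0.0, 0.3], [-0.7, 0.3], [-0.8, 0.2], [0.6, 0.0], [1.3, -0.2]]
[ 0.066 -0.001] [0.6128 0.1662]
[0.066 0.083] [0.612  0.2502]
[0.    0.083] [0.546  0.2495]
[ 0.    -0.001] [0.5468 0.1656]
[-0.066  0.083] [0.48   0.2489]
[-0.066 -0.001] [0.4808 0.1649]
[0, -0.09] [0.5477 0.0766]
[0.0, 0.135] [0.5455 0.3015]
```

Call:
step_arm(
  deltas=[
    [0, 0, 0, 0, 0, -40, 80],
    [0, 0, 0, 0, 0, -40, 80],
    [0, 0, 0, 0, 0, -40, 80],
    [0, 0, 0, 0, 0, -40, 80],
  ],
)

```text
time_s: 0.43
tcp_pos: [0.2255, 0.6356, 0.3926]
tool_rot: [0.17, 0.986, -0.001, -0.0]
contact_force: [-0.1, 1.6, 0.3]
grip_width: 0.0802
```

```bash
python3 -c "
from h import *
to([.5,.25,.39],-45)"
```

```text
t 0.43 tcp [0.2255 0.6356 0.3926] tool axes x [-0.942  0.334 -0.   ] y [ 0.334  0.942 -0.001] z [-0.    -0.001 -1.   ] F [-0.1  1.6  0.3] w 0.0802
jaw 70.47 tilt deg 0.07 q [-1.35  0.39  0.04  1.33 -0.01  1.42 -0.08]
delta tool mm [-387.6 -271.6    3. ] norm 473.3
rz (tool, world 64.5 deg): -1.1263
```

Call:
step_arm(
  deltas=[
    [0, 0, 0, -32, -22.5, 0, 80],
    [0, 0, 0, -32, -22.5, 0, 80],
    [0, 0, 0, -32, -22.5, 0, 80],
    [0, 0, 0, -32, -22.5, 0, 80],
    [0, 0, 0, -32, -22.5, 0, 80],
    [0, 0, 0, -32, -22.5, 0, 80],
    [0, 0, 0, -32, -22.5, 0, 80],
    [0, 0, 0, -32, -22.5, 0, 80],
  ],
)

```text
time_s: 1.1
tcp_pos: [0.4073, 0.379, 0.391]
tool_rot: [0.17, 0.986, -0.0, -0.0]
contact_force: [0.5, 0.6, 0.2]
grip_width: 0.08
```

Call:
step_arm(
  deltas=[
    [0, 0, 0, -32, -22.5, 0, 80],
    [0, 0, 0, -32, -22.5, 0, 80],
    [0, 0, 0, -32, -22.5, 0, 80],
    [0, 0, 0, -32, -22.5, 0, 80],
    [0, 0, 0.12, 0, 0, 0, 80],
    [0, 0, 0.12, 0, 0, 0, 80],
    [0, 0, 0.12, 0, 0, 0, 80],
    [0, 0, 0.12, 0, 0, 0, 80],
  ],
)

```text
time_s: 1.77
tcp_pos: [0.4972, 0.2529, 0.3908]
tool_rot: [0.402, 0.916, -0.0, -0.0]
contact_force: [-0.9, 0.6, 0.4]
grip_width: 0.0799
```

Call:
step_arm(
  deltas=[
    [0, 0, 0.12, 0, 0, 0, 80],
    [0, 0, 0.12, 0, 0, 0, 80],
    [0, 0, 0.12, 0, 0, 0, 80],
    [0, 0, 0.12, 0, 0, 0, 80],
    [0, 0, 0.12, 0, 0, 0, 80],
    [0, 0, 0.12, 0, 0, 0, 80],
    [0, 0, 0.12, 0, 0, 0, 80],
    [0, 0, 0.12, 0, 0, 0, 80],
  ],
)

```text
time_s: 2.43
tcp_pos: [0.497, 0.2532, 0.3908]
tool_rot: [0.779, 0.627, -0.0, -0.0]
contact_force: [0.5, 0.1, -0.2]
grip_width: 0.0803
```

```bash
python3 -c "
from h import *
to([.5,-.1,.30],-45)"
```

```text
t 2.43 tcp [0.497  0.2532 0.3908] tool axes x [ 0.214  0.977 -0.001] y [ 0.977 -0.214 -0.001] z [-0.001 -0.    -1.   ] F [ 0.5  0.1 -0.2] w 0.0803
jaw -12.38 tilt deg 0.05 q [-0.94  0.17  0.42  1.64 -0.07  1.35 -0.72]
delta tool mm [-344.3   78.7   91. ] norm 364.7
rz (tool, world -32.6 deg): 0.5694
```

Call:
step_arm(
  deltas=[
    [0, 0, 0.114, 0, 0, 0, 80],
    [0, 0, 0.114, 0, 0, 0, 80],
    [0, 0, 0.114, 0, 0, 0, 80],
    [0, 0, 0.114, 0, 0, 0, 80],
    [0, 0, 0.114, 0, 0, 0, 80],
  ],
)

```text
time_s: 2.85
tcp_pos: [0.497, 0.2533, 0.3909]
tool_rot: [0.924, 0.383, -0.0, 0.0]
contact_force: [-0.6, -0.2, 0.4]
grip_width: 0.08
```

```bash
python3 -c "
from h import *
to([.4247,-.2950,.25],-45)"
```

```text
t 2.85 tcp [0.497  0.2533 0.3909] tool axes x [ 0.707  0.707 -0.001] y [ 0.707 -0.707 -0.   ] z [-0.001 -0.    -1.   ] F [-0.6 -0.2  0.4] w 0.08
jaw -45.01 tilt deg 0.05 q [-0.99  0.17  0.49  1.64 -0.08  1.35 -1.28]
delta tool mm [-438.6  336.7  141.2] norm 570.7
rz (tool, world 0.0 deg): -0.0003
```

Call:
step_arm(
  deltas=[
    [0, 0, 0, -27.4, 21, 8, 80],
    [0, 0, 0, -27.4, 21, 8, 80],
    [0, 0, 0, -27.4, 21, 8, 80],
    [0, 0, 0, -27.4, 21, 8, 80],
    [0, 0, 0, -27.4, 21, 8, 80],
    [0, 0, 0, -27.4, 21, 8, 80],
    [0, 0, 0, -27.4, 21, 8, 80],
    [0, 0, 0, -27.4, 21, 8, 80],
  ],
)

```text
time_s: 3.52
tcp_pos: [0.4617, -0.0222, 0.3267]
tool_rot: [0.923, 0.385, -0.0, -0.0]
contact_force: [0.7, 0.2, 0.6]
grip_width: 0.0801
```

Call:
step_arm(
  deltas=[
    [0, 0, 0, -27.4, 21, 8, 76],
    [0, 0, 0, -27.4, 21, 8, 76],
    [0, 0, 0, -27.4, 21, 8, 76],
    [0, 0, 0, -27.4, 21, 8, 76],
    [0, 0, 0, -27.4, 21, 8, 76],
    [0, 0, 0, -27.4, 21, 8, 76],
    [0, 0, 0, -27.4, 21, 8, 76],
    [0, 0, 0, -27.4, 21, 8, 76],
  ],
)

```text
time_s: 4.18
tcp_pos: [0.4273, -0.2959, 0.2627]
tool_rot: [0.923, 0.385, 0.0, -0.0]
contact_force: [0.6, 0.9, -0.6]
grip_width: 0.0758
```

```bash
python3 -c "
from h import *
to([.4247,-.2950,.15],-45)
p,d=snap('top','t1',(280,150,480,320),4)
P=cloud('top',d); np.save('top1.npy',d)
"
```

```text
t 4.18 tcp [ 0.4273 -0.2959  0.2627] tool axes x [0.703 0.711 0.   ] y [ 0.711 -0.703 -0.   ] z [ 0.  0. -1.] F [ 0.6  0.9 -0.6] w 0.0758
jaw -44.65 tilt deg 0.02 q [-0.27  0.25  0.91  1.93 -0.23  1.07 -0.04]
delta tool mm [ -1.3  -2.4 112.7] norm 112.8
rz (tool, world -0.3 deg): 0.0061
```

View pics/t1.png

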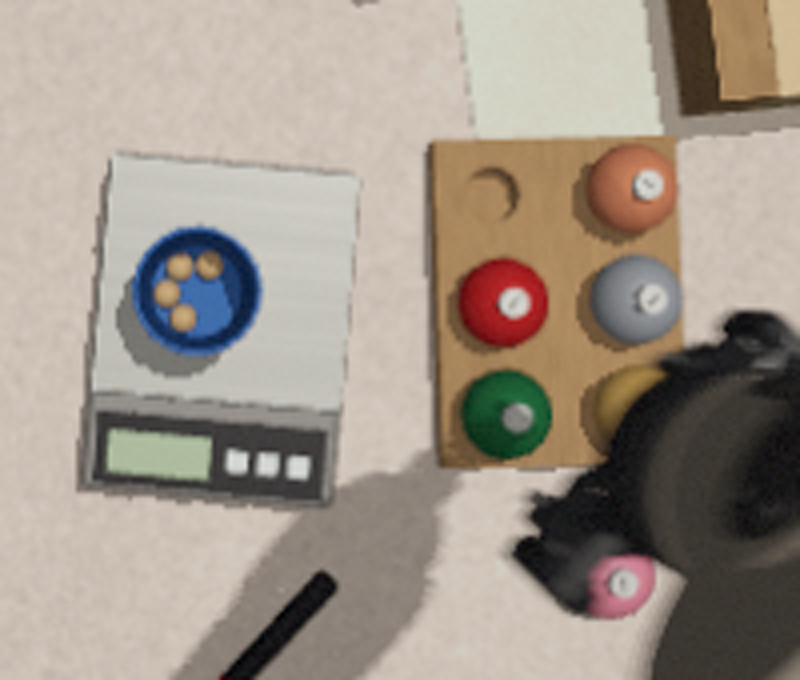

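Call:
step_arm(
  deltas=[
    [0, 0, 0, -0.5, -0.8, 38, 76],
    [0, 0, 0, -0.5, -0.8, 38, 76],
    [0, 0, 0, -0.3, -0.8, 37, 76],
    [0, 0, 0, 0, 0, 0, 76],
    [0, 0, 0, 0, 0, 0, 76],
  ],
)

```text
time_s: 4.65
tcp_pos: [0.4239, -0.2932, 0.1495]
tool_rot: [0.923, 0.385, -0.002, -0.001]
contact_force: [0.7, -0.7, 0.3]
grip_width: 0.0761
```

```bash
python3 -c "
from h import *
to([.4247,-.2950,.028],-45)"
```

```text
t 4.65 tcp [ 0.4239 -0.2932  0.1495] tool axes x [ 0.704  0.71  -0.002] y [ 0.71  -0.704 -0.004] z [-0.004  0.001 -1.   ] F [ 0.7 -0.7  0.3] w 0.0761
jaw -44.73 tilt deg 0.26 q [-0.15  0.41  0.81  2.05 -0.4   0.84  0.1 ]
delta tool mm [ -0.4   2.3 121.5] norm 121.5
rz (tool, world -0.3 deg): 0.0048
```

Call:
step_arm(
  deltas=[
    [0, 0, 0, -0.4, 2, 20, 76],
    [0, 0, 0, 0, 0, 30, 76],
    [0, 0, 0, 0, 0, 30, 76],
    [0, 0, 0, 0, 0, 25, 76],
    [0, 0, 0, 0, 0, 16, 76],
    [0, 0, 0, 0, 0, 0, 76],
    [0, 0, 0, 0, 0, 0, 76],
  ],
)

```text
time_s: 5.23
tcp_pos: [0.4279, -0.2962, 0.0311]
tool_rot: [0.923, 0.385, 0.001, 0.001]
contact_force: [0.8, -0.2, -0.0]
grip_width: 0.076
```

```bash
python3 -c "
from h import *
to([.4247,-.2950,.028],-45)
snap('side','s1',(260,120,420,240),5)
snap('top','t2',(360,170,480,320),4)"
```

```text
t 5.23 tcp [ 0.4279 -0.2962  0.0311] tool axes x [0.703 0.711 0.001] y [ 0.711 -0.703  0.002] z [ 0.002 -0.001 -1.   ] F [ 0.8 -0.2 -0. ] w 0.076
jaw -44.67 tilt deg 0.14 q [ 0.01  0.6   0.62  2.1  -0.61  0.61  0.27]
delta tool mm [-1.4 -3.1  3.1] norm 4.6
rz (tool, world -0.3 deg): 0.0058
```

View pics/s1.png

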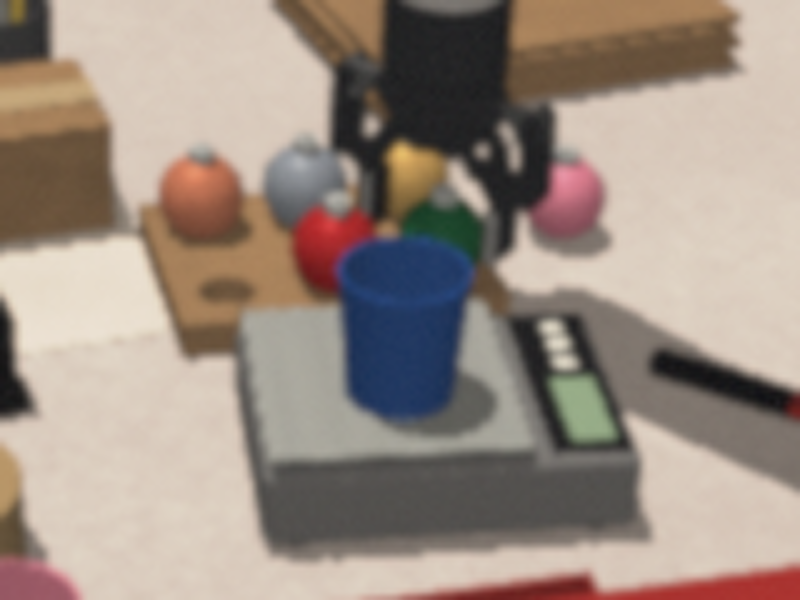

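View pics/t2.png

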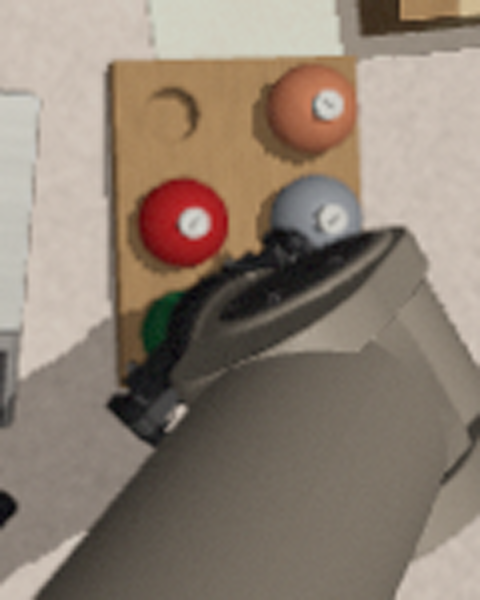

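Call:
step_arm(
  deltas=[
    [0, 0, 0, 0, 0, 0, 76],
    [0, 0, 0, 0, 0, 0, 76],
    [0, 0, 0, 0, 0, 0, 76],
  ],
)

```text
time_s: 5.58
tcp_pos: [0.427, -0.2957, 0.0302]
tool_rot: [0.923, 0.385, 0.001, 0.001]
contact_force: [-0.3, 0.2, -0.2]
grip_width: 0.076
```

```bash
python3 -c "
from h import *
to([.4247,-.2950,.028],-45)"
```

```text
t 5.58 tcp [ 0.427  -0.2957  0.0302] tool axes x [0.703 0.711 0.001] y [ 0.711 -0.703  0.001] z [ 0.002 -0.    -1.   ] F [-0.3  0.2 -0.2] w 0.076
jaw -44.68 tilt deg 0.09 q [ 0.01  0.6   0.62  2.1  -0.61  0.61  0.27]
delta tool mm [-1.1 -2.1  2.2] norm 3.3
rz (tool, world -0.3 deg): 0.0056
```

Call:
step_arm(
  deltas=[
    [0, 0, 0, -1, -2, 1, 70],
    [0, 0, 0, 0, 0, 0, 64],
    [0, 0, 0, 0, 0, 0, 60],
    [0, 0, 0, 0, 0, 0, 58],
    [0, 0, 0, 0, 0, 0, 57],
    [0, 0, 0, 0, 0, 0, 56],
    [0, 0, 0, 0, 0, 0, 56],
  ],
)

```text
time_s: 6.17
tcp_pos: [0.4242, -0.2948, 0.0282]
tool_rot: [0.923, 0.385, -0.0, -0.0]
contact_force: [0.3, -0.2, 0.0]
grip_width: 0.056
```

```bash
python3 -c "
from h import *
to([.4247,-.2950,.028],-45)"
```

```text
t 6.17 tcp [ 0.4242 -0.2948  0.0282] tool axes x [ 0.703  0.711 -0.   ] y [ 0.711 -0.703 -0.   ] z [-0.  0. -1.] F [ 0.3 -0.2  0. ] w 0.056
jaw -44.7 tilt deg 0.0 q [ 0.01  0.6   0.61  2.11 -0.61  0.61  0.28]
delta tool mm [0.2 0.5 0.2] norm 0.6
rz (tool, world -0.3 deg): 0.0053
```

Well centred at a width of 56 mm. Now I'll close gradually to find the contact.

Call:
step_arm(
  deltas=[
    [0, 0, 0, 0, 0, 0, 55],
    [0, 0, 0, 0, 0, 0, 54.5],
    [0, 0, 0, 0, 0, 0, 54],
    [0, 0, 0, 0, 0, 0, 53.5],
    [0, 0, 0, 0, 0, 0, 53.5],
  ],
)

```text
time_s: 6.58
tcp_pos: [0.4241, -0.2948, 0.0283]
tool_rot: [0.923, 0.385, -0.0, -0.0]
contact_force: [-0.3, 0.2, 0.3]
grip_width: 0.0535
```

Call:
step_arm(
  deltas=[
    [0, 0, 0, 0, 0, 0, 53],
    [0, 0, 0, 0, 0, 0, 52.5],
    [0, 0, 0, 0, 0, 0, 52.5],
  ],
)

```text
time_s: 6.83
tcp_pos: [0.4241, -0.2948, 0.0283]
tool_rot: [0.923, 0.385, 0.0, -0.0]
contact_force: [-1.5, 1.2, 2.6]
grip_width: 0.0531
```

Call:
step_arm(
  deltas=[
    [0, 0, 0, 0, 0, 0, 52],
    [0, 0, 0, 0, 0, 0, 51.5],
    [0, 0, 0, 0, 0, 0, 51.5],
  ],
)

```text
time_s: 7.08
tcp_pos: [0.4242, -0.2948, 0.0284]
tool_rot: [0.923, 0.385, 0.0, -0.0]
contact_force: [-1.7, 1.7, 3.9]
grip_width: 0.052
```

Call:
step_arm(
  deltas=[
    [0, 0, 0, 0, 0, -3, 51.5],
    [0, 0, 0, 0, 0, -5, 51.5],
    [0, 0, 0, 0, 0, -5, 51.5],
    [0, 0, 0, 0, 0, 0, 51.5],
  ],
)

```text
time_s: 7.42
tcp_pos: [0.4248, -0.2953, 0.0423]
tool_rot: [0.923, 0.385, 0.0, 0.001]
contact_force: [1.1, 0.0, 0.6]
grip_width: 0.0522
```

```bash
python3 -c "
from h import *
obs()
snap('side','s2',(260,120,420,240),5)"
```

```text
t 7.42 tcp [ 0.4248 -0.2953  0.0423] tool axes x [0.703 0.711 0.   ] y [ 0.711 -0.703  0.002] z [ 0.001 -0.001 -1.   ] F [1.1 0.  0.6] w 0.0522
```

View pics/s2.png

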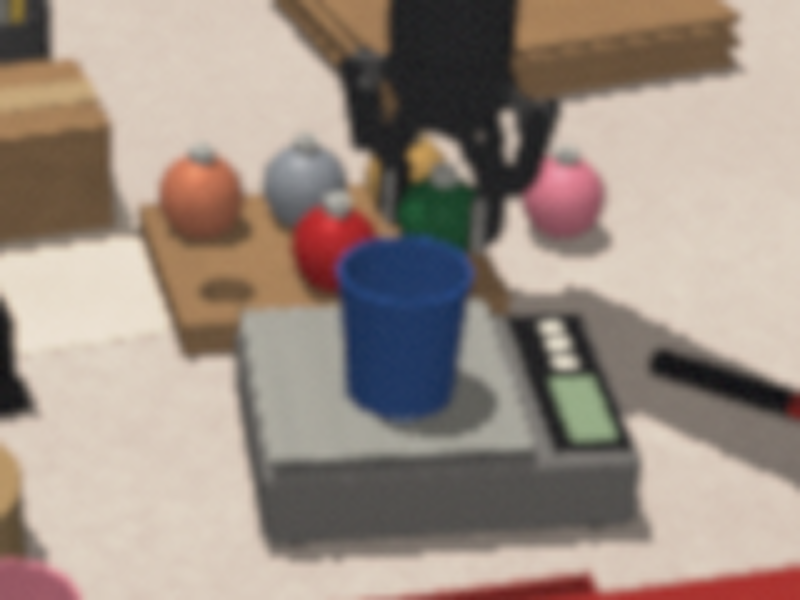

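Call:
step_arm(
  deltas=[
    [0, 0, 0, 0, 0, 5, 51.5],
    [0, 0, 0, 0, 0, 5, 51.5],
    [0, 0, 0, 0, 0, 3, 51.5],
    [0, 0, 0, 0, 0, 0, 53],
    [0, 0, 0, 0, 0, 0, 58],
    [0, 0, 0, 0, 0, 0, 58],
  ],
)

```text
time_s: 7.97
tcp_pos: [0.4239, -0.2948, 0.0278]
tool_rot: [0.923, 0.385, -0.0, -0.0]
contact_force: [0.2, -0.4, -0.1]
grip_width: 0.0582
```

```bash
python3 -c "
from h import *
to([.4242,-.2948,.0215],-45)"
```

```text
t 7.97 tcp [ 0.4239 -0.2948  0.0278] tool axes x [ 0.703  0.711 -0.   ] y [ 0.711 -0.703 -0.001] z [-0.001  0.    -1.   ] F [ 0.2 -0.4 -0.1] w 0.0582
jaw -44.7 tilt deg 0.04 q [ 0.01  0.6   0.61  2.11 -0.61  0.61  0.28]
delta tool mm [0.2 0.2 6.3] norm 6.3
rz (tool, world -0.3 deg): 0.0053
```

Call:
step_arm(
  deltas=[
    [0, 0, 0, 0, 0, 3, 58],
    [0, 0, 0, 0, 0, 3, 58],
    [0, 0, 0, 0, 0, 0, 56],
    [0, 0, 0, 0, 0, 0, 55],
    [0, 0, 0, 0, 0, 0, 54],
    [0, 0, 0, 0, 0, 0, 53.5],
    [0, 0, 0, 0, 0, 0, 53],
    [0, 0, 0, 0, 0, 0, 53],
  ],
)

```text
time_s: 8.63
tcp_pos: [0.4241, -0.2948, 0.0223]
tool_rot: [0.923, 0.385, -0.0, -0.0]
contact_force: [-0.6, 0.6, 0.9]
grip_width: 0.0532
```

Call:
step_arm(
  deltas=[
    [0, 0, 0, 0, 0, 0, 52.5],
    [0, 0, 0, 0, 0, 0, 52.5],
  ],
)

```text
time_s: 8.8
tcp_pos: [0.4242, -0.2948, 0.0223]
tool_rot: [0.923, 0.385, 0.0, -0.0]
contact_force: [-1.2, 1.0, 1.7]
grip_width: 0.053
```

Call:
step_arm(
  deltas=[
    [0, 0, 0, 0, 0, 0, 52],
    [0, 0, 0, 0, 0, 0, 52],
  ],
)

```text
time_s: 8.97
tcp_pos: [0.4241, -0.2948, 0.0223]
tool_rot: [0.923, 0.385, 0.0, -0.0]
contact_force: [-0.6, 0.2, 1.8]
grip_width: 0.0523
```

Call:
step_arm(
  deltas=[
    [0, 0, 0, 0, 0, 0, 51.5],
    [0, 0, 0, 0, 0, 0, 51.5],
    [0, 0, 0, 0, 0, -3, 51.2],
    [0, 0, 0, 0, 0, -6, 51.2],
    [0, 0, 0, 0, 0, -12, 51.2],
    [0, 0, 0, 0, 0, -12, 51.2],
    [0, 0, 0, 0, 0, 0, 51.2],
  ],
)

```text
time_s: 9.55
tcp_pos: [0.4256, -0.2959, 0.0579]
tool_rot: [0.923, 0.385, 0.001, 0.002]
contact_force: [0.9, -0.3, -0.4]
grip_width: 0.0521
```

```bash
python3 -c "
from h import *
to([.612,.2502,.20],-45)
snap('side','s3',(260,120,420,240),5)"
```

```text
t 9.55 tcp [ 0.4256 -0.2959  0.0579] tool axes x [0.703 0.711 0.001] y [ 0.711 -0.703  0.004] z [ 0.004 -0.002 -1.   ] F [ 0.9 -0.3 -0.4] w 0.0521
jaw -44.71 tilt deg 0.24 q [-0.03  0.56  0.67  2.1  -0.56  0.66  0.24]
delta tool mm [ 519.4 -251.2 -142.4] norm 594.3
rz (tool, world -0.3 deg): 0.0051
```

View pics/s3.png

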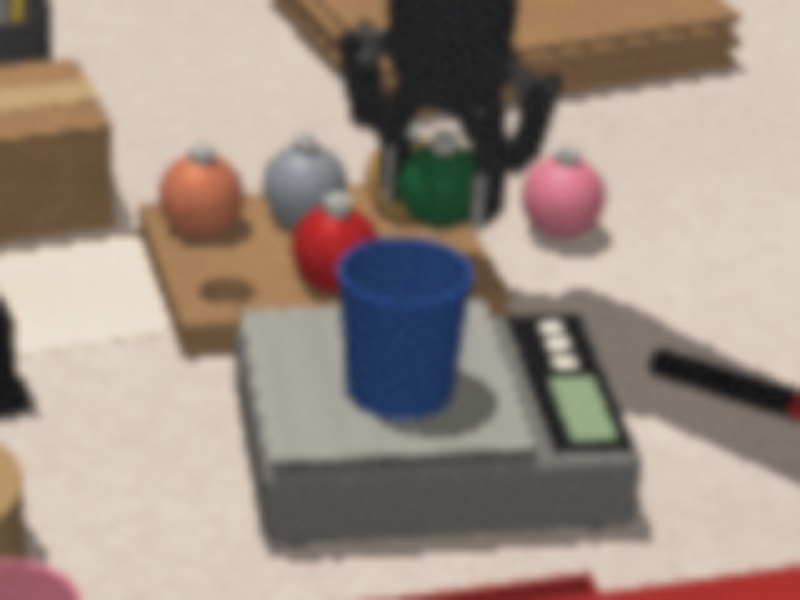

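Call:
step_arm(
  deltas=[
    [0, 0, 0, 0, 0, -15, 51],
    [0, 0, 0, 0, 0, -28, 51],
    [0, 0, 0, 0, 0, -32, 51],
    [0, 0, 0, 0, 0, -32, 51],
    [0, 0, 0, 0, 0, -28, 51],
    [0, 0, 0, 8, -4, -15, 51],
    [0, 0, 0, 16, -8, 0, 51],
    [0, 0, 0, 24, -12, 0, 51],
  ],
)

```text
time_s: 10.27
tcp_pos: [0.4409, -0.2454, 0.2067]
tool_rot: [0.924, 0.383, 0.001, 0.001]
contact_force: [0.4, -0.1, -1.1]
grip_width: 0.0518
```

Call:
step_arm(
  deltas=[
    [0, 0, 0, 30, -15, 0, 51],
    [0, 0, 0, 30, -15, 0, 51],
    [0, 0, 0, 30, -15, 0, 51],
    [0, 0, 0, 30, -15, 0, 51],
    [0, 0, 0, 30, -15, 0, 51],
    [0, 0, 0, 30, -15, 0, 51],
    [0, 0, 0, 30, -15, 0, 51],
    [0, 0, 0, 30, -15, 0, 51],
  ],
)

```text
time_s: 10.93
tcp_pos: [0.5244, 0.013, 0.2053]
tool_rot: [0.923, 0.385, 0.0, -0.0]
contact_force: [0.1, -0.8, -0.5]
grip_width: 0.0518
```

```bash
python3 -c "
from h import *
to([.612,.2502,.20],-45)"
```

```text
t 10.93 tcp [0.5244 0.013  0.2053] tool axes x [0.703 0.711 0.   ] y [ 0.711 -0.703 -0.   ] z [ 0.     0.001 -1.   ] F [ 0.1 -0.8 -0.5] w 0.0518
jaw -44.68 tilt deg 0.03 q [-0.8   0.33  0.82  1.98 -0.3   0.95 -0.62]
delta tool mm [ 230.2 -104.5    5.5] norm 252.9
rz (tool, world -0.3 deg): 0.0056
```

Call:
step_arm(
  deltas=[
    [0, 0, 0, 30, -14, 0, 51],
    [0, 0, 0, 30, -14, 0, 51],
    [0, 0, 0, 30, -14, 0, 51],
    [0, 0, 0, 30, -14, 0, 51],
    [0, 0, 0, 30, -14, 0, 51],
    [0, 0, 0, 30, -14, 0, 51],
    [0, 0, 0, 20, -8, 0, 51],
    [0, 0, 0, 10, -4, 0, 51],
  ],
)

```text
time_s: 11.6
tcp_pos: [0.6039, 0.2324, 0.2046]
tool_rot: [0.922, 0.387, -0.0, -0.0]
contact_force: [0.7, 0.3, -0.9]
grip_width: 0.0521
```

Call:
step_arm(
  deltas=[
    [0, 0, 0, 0, 0, 0, 51],
    [0, 0, 0, 0, 0, 0, 51],
    [0, 0, 0, 0, 0, 0, 51],
  ],
)

```text
time_s: 11.85
tcp_pos: [0.6036, 0.2253, 0.2054]
tool_rot: [0.923, 0.384, -0.0, 0.0]
contact_force: [-0.3, -0.7, 0.6]
grip_width: 0.052
```

```bash
python3 -c "
from h import *
to([.612,.2502,.10],-45)"
```

```text
t 11.85 tcp [0.6036 0.2253 0.2054] tool axes x [ 0.705  0.709 -0.001] y [ 0.709 -0.705  0.   ] z [-0.    -0.001 -1.   ] F [-0.3 -0.7  0.6] w 0.052
jaw -44.86 tilt deg 0.06 q [-0.97  0.54  0.73  1.7  -0.4   1.06 -0.89]
delta tool mm [ 23.7 -11.6 105.4] norm 108.6
rz (tool, world -0.1 deg): 0.0025
```

Call:
step_arm(
  deltas=[
    [0, 0, 0, 6, -3, 15, 51],
    [0, 0, 0, 6, -3, 22, 51],
    [0, 0, 0, 6, -3, 22, 51],
    [0, 0, 0, 4, -2, 20, 51],
    [0, 0, 0, 2, -0.6, 15, 51],
    [0, 0, 0, 0, 0, 6, 51],
    [0, 0, 0, 0, 0, 0, 51],
    [0, 0, 0, 0, 0, 0, 51],
  ],
)

```text
time_s: 12.52
tcp_pos: [0.6128, 0.2522, 0.1057]
tool_rot: [0.923, 0.385, 0.0, 0.0]
contact_force: [0.9, -0.3, -0.1]
grip_width: 0.052
```

```bash
python3 -c "
from h import *
to([.612,.2502,.0415],-45)
snap('side','s4',(260,180,500,360),3)"
```

```text
t 12.52 tcp [0.6128 0.2522 0.1057] tool axes x [0.704 0.71  0.   ] y [ 0.71  -0.704  0.001] z [ 0. -0. -1.] F [ 0.9 -0.3 -0.1] w 0.052
jaw -44.76 tilt deg 0.03 q [-0.93  0.68  0.65  1.72 -0.5   0.91 -0.85]
delta tool mm [-2.   0.8 64.2] norm 64.2
rz (tool, world -0.2 deg): 0.0041
```

View pics/s4.png

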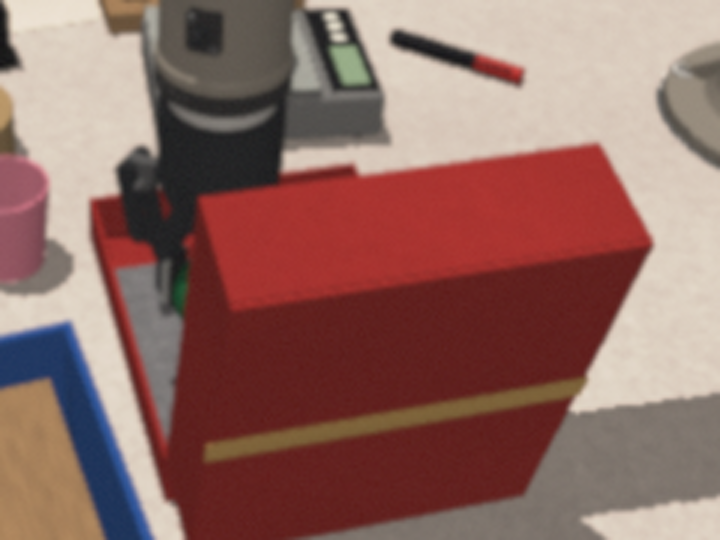

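Call:
step_arm(
  deltas=[
    [0, 0, 0, -1, 0.4, 12, 51],
    [0, 0, 0, -1, 0.4, 15, 51],
    [0, 0, 0, 0, 0, 15, 51],
    [0, 0, 0, 0, 0, 8, 51],
    [0, 0, 0, 0, 0, 5, 51],
    [0, 0, 0, 0, 0, 0, 51],
    [0, 0, 0, 0, 0, 0, 51],
  ],
)

```text
time_s: 13.15
tcp_pos: [0.6118, 0.2512, 0.0503]
tool_rot: [0.923, 0.385, 0.0, 0.0]
contact_force: [-0.3, -0.1, 0.1]
grip_width: 0.0522
```

```bash
python3 -c "
from h import *
to([.612,.2502,.0415],-45)"
```

```text
t 13.15 tcp [0.6118 0.2512 0.0503] tool axes x [ 0.703  0.711 -0.   ] y [ 0.711 -0.703  0.   ] z [ 0. -0. -1.] F [-0.3 -0.1  0.1] w 0.0522
jaw -44.69 tilt deg 0.01 q [-0.89  0.74  0.6   1.75 -0.55  0.82 -0.81]
delta tool mm [-0.6  0.8  8.8] norm 8.9
rz (tool, world -0.3 deg): 0.0053
```

Call:
step_arm(
  deltas=[
    [0, 0, 0, -0.5, 0.5, 3, 51],
    [0, 0, 0, 0, 0, 2, 51],
    [0, 0, 0, 0, 0, 2, 51],
    [0, 0, 0, 0, 0, 0, 51],
    [0, 0, 0, 0, 0, 0, 51],
  ],
)

```text
time_s: 13.57
tcp_pos: [0.6116, 0.2505, 0.0433]
tool_rot: [0.923, 0.385, -0.0, -0.0]
contact_force: [-0.1, 0.8, -0.5]
grip_width: 0.052
```

Call:
step_arm(
  deltas=[
    [0, 0, 0, 0, 0, 1, 51],
    [0, 0, 0, 0, 0, 1, 51],
    [0, 0, 0, 0, 0, 0, 51],
    [0, 0, 0, 0, 0, 0, 51],
  ],
)

```text
time_s: 13.9
tcp_pos: [0.612, 0.2507, 0.0416]
tool_rot: [0.923, 0.385, 0.0, -0.0]
contact_force: [-0.3, 0.2, 1.8]
grip_width: 0.0519
```

Call:
step_arm(
  deltas=[
    [0, 0, 0, 0, 0, 0.5, 52],
    [0, 0, 0, 0, 0, 0, 53],
    [0, 0, 0, 0, 0, 0, 54],
    [0, 0, 0, 0, 0, 0, 56],
    [0, 0, 0, 0, 0, 0, 60],
    [0, 0, 0, 0, 0, 0, 64],
    [0, 0, 0, 0, 0, 0, 66],
    [0, 0, 0, 0, 0, 0, 66],
  ],
)

```text
time_s: 14.57
tcp_pos: [0.6115, 0.2504, 0.0407]
tool_rot: [0.923, 0.385, -0.0, 0.0]
contact_force: [-0.6, 1.5, -0.1]
grip_width: 0.0659
```

Call:
step_arm(
  deltas=[
    [0, 0, 0, 0, 0, -10, 66],
    [0, 0, 0, 0, 0, -25, 66],
    [0, 0, 0, 0, 0, -35, 66],
    [0, 0, 0, 0, 0, -35, 66],
    [0, 0, 0, 0, 0, -35, 70],
    [0, 0, 0, 0, 0, -20, 76],
    [0, 0, 0, -30, 10, 0, 76],
    [0, 0, 0, -35, 16, 0, 76],
  ],
)

```text
time_s: 15.23
tcp_pos: [0.5852, 0.1891, 0.2029]
tool_rot: [0.922, 0.388, 0.002, -0.001]
contact_force: [0.0, -0.8, -0.0]
grip_width: 0.076
```

```bash
python3 -c "
from h import *
to([.4247,-.3755,.2],-45)
snap('top','t3',(30,100,290,290),3)"
```

```text
t 15.23 tcp [0.5852 0.1891 0.2029] tool axes x [0.699 0.715 0.005] y [ 0.715 -0.699  0.001] z [ 0.004  0.003 -1.   ] F [ 0.  -0.8 -0. ] w 0.076
jaw -44.35 tilt deg 0.27 q [-0.95  0.49  0.75  1.77 -0.39  1.02 -0.84]
delta tool mm [-516.   279.9    0.8] norm 587.0
rz (tool, world -0.6 deg): 0.0113
```

View pics/t3.png

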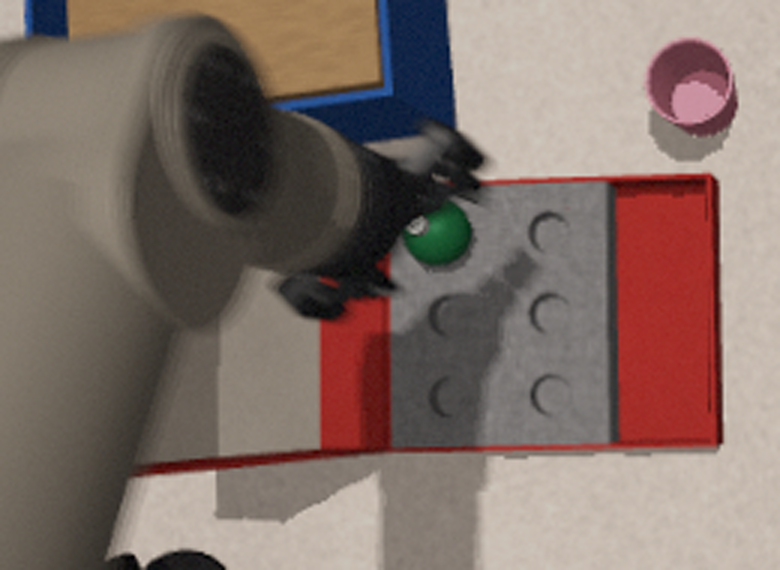

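Call:
step_arm(
  deltas=[
    [0, 0, 0, -20, 11, 0, 76],
    [0, 0, 0, -33, 18, 0, 76],
    [0, 0, 0, -35, 19, 0, 76],
    [0, 0, 0, -35, 19, 0, 76],
    [0, 0, 0, -35, 19, 0, 76],
    [0, 0, 0, -35, 19, 0, 76],
    [0, 0, 0, -35, 19, 0, 76],
    [0, 0, 0, -35, 19, 0, 76],
  ],
)

```text
time_s: 15.95
tcp_pos: [0.5002, -0.1034, 0.2015]
tool_rot: [0.923, 0.385, 0.001, -0.0]
contact_force: [-0.2, -0.0, 0.2]
grip_width: 0.0759
```

Call:
step_arm(
  deltas=[
    [0, 0, 0, -35, 19, 0, 76],
    [0, 0, 0, -35, 19, 0, 76],
    [0, 0, 0, -35, 19, 0, 76],
    [0, 0, 0, -35, 19, 0, 76],
    [0, 0, 0, -35, 19, 0, 76],
    [0, 0, 0, -30, 16, 0, 76],
    [0, 0, 0, -20, 11, 0, 76],
    [0, 0, 0, -10, 5, 0, 76],
  ],
)

```text
time_s: 16.62
tcp_pos: [0.424, -0.3618, 0.2018]
tool_rot: [0.924, 0.383, -0.0, 0.001]
contact_force: [-0.9, 0.2, 1.2]
grip_width: 0.0758
```

Call:
step_arm(
  deltas=[
    [0, 0, 0, 0, 0, 0, 76],
    [0, 0, 0, 0, 0, 0, 76],
  ],
)

```text
time_s: 16.78
tcp_pos: [0.4263, -0.3572, 0.2008]
tool_rot: [0.923, 0.385, 0.0, -0.0]
contact_force: [-0.2, -0.6, -0.1]
grip_width: 0.076
```

```bash
python3 -c "
from h import *
to([.4247,-.3755,.1],-45)"
```

```text
t 16.78 tcp [ 0.4263 -0.3572  0.2008] tool axes x [0.704 0.711 0.001] y [ 0.711 -0.704 -0.001] z [ 0.     0.001 -1.   ] F [-0.2 -0.6 -0.1] w 0.076
jaw -44.72 tilt deg 0.05 q [-0.06  0.41  0.84  1.91 -0.37  0.98  0.17]
delta tool mm [-14.2  11.8 100.8] norm 102.5
rz (tool, world -0.3 deg): 0.0048
```

Call:
step_arm(
  deltas=[
    [0, 0, 0, -5, 4, 10, 76],
    [0, 0, 0, -5, 4, 22, 76],
    [0, 0, 0, -4, 4, 25, 76],
    [0, 0, 0, 0, 0, 20, 76],
    [0, 0, 0, 0, 0, 15, 76],
    [0, 0, 0, 0, 0, 8, 76],
    [0, 0, 0, 0, 0, 0, 76],
    [0, 0, 0, 0, 0, 0, 76],
  ],
)

```text
time_s: 17.45
tcp_pos: [0.4252, -0.3755, 0.1006]
tool_rot: [0.923, 0.386, -0.0, -0.0]
contact_force: [0.4, -0.1, -0.3]
grip_width: 0.0762
```

```bash
python3 -c "
from h import *
to([.4247,-.3755,.0225],-45)"
```

```text
t 17.45 tcp [ 0.4252 -0.3755  0.1006] tool axes x [0.702 0.712 0.   ] y [ 0.712 -0.702 -0.001] z [-0.     0.001 -1.   ] F [ 0.4 -0.1 -0.3] w 0.0762
jaw -44.61 tilt deg 0.04 q [ 0.07  0.57  0.72  1.96 -0.52  0.8   0.31]
delta tool mm [-0.4 -0.3 78.1] norm 78.1
rz (tool, world -0.4 deg): 0.0068
```

Call:
step_arm(
  deltas=[
    [0, 0, 0, -0.4, -0.3, 10, 76],
    [0, 0, 0, 0, 0, 20, 76],
    [0, 0, 0, 0, 0, 20, 76],
    [0, 0, 0, 0, 0, 15, 76],
    [0, 0, 0, 0, 0, 9, 76],
    [0, 0, 0, 0, 0, 4, 76],
    [0, 0, 0, 0, 0, 0, 74],
    [0, 0, 0, 0, 0, 0, 74],
  ],
)

```text
time_s: 18.12
tcp_pos: [0.4247, -0.3768, 0.0234]
tool_rot: [0.923, 0.385, 0.0, 0.0]
contact_force: [-0.4, -0.3, 0.0]
grip_width: 0.0744
```

```bash
python3 -c "
from h import *
to([.4247,-.3755,.0225],-45)"
```

```text
t 18.12 tcp [ 0.4247 -0.3768  0.0234] tool axes x [0.703 0.711 0.   ] y [ 0.711 -0.703  0.001] z [ 0.001 -0.001 -1.   ] F [-0.4 -0.3  0. ] w 0.0744
jaw -44.7 tilt deg 0.06 q [ 0.16  0.68  0.62  1.99 -0.62  0.67  0.4 ]
delta tool mm [ 0.9 -0.9  0.9] norm 1.6
rz (tool, world -0.3 deg): 0.0052
```

Good. Closing gradually with the same widths as before.

Call:
step_arm(
  deltas=[
    [0, 0, 0, 0.7, -0.7, 0.7, 68],
    [0, 0, 0, 0, 0, 0, 62],
    [0, 0, 0, 0, 0, 0, 58],
    [0, 0, 0, 0, 0, 0, 56],
    [0, 0, 0, 0, 0, 0, 55],
    [0, 0, 0, 0, 0, 0, 54],
    [0, 0, 0, 0, 0, 0, 53.2],
    [0, 0, 0, 0, 0, 0, 52.5],
  ],
)

```text
time_s: 18.78
tcp_pos: [0.4243, -0.3753, 0.0222]
tool_rot: [0.923, 0.385, 0.0, -0.0]
contact_force: [0.2, 1.0, 2.5]
grip_width: 0.0528
```

Call:
step_arm(
  deltas=[
    [0, 0, 0, 0, 0, 0, 52],
    [0, 0, 0, 0, 0, 0, 51.5],
    [0, 0, 0, 0, 0, 0, 51.2],
    [0, 0, 0, 0, 0, 0, 51],
    [0, 0, 0, 0, 0, -3, 51],
    [0, 0, 0, 0, 0, -6, 51],
    [0, 0, 0, 0, 0, -14, 51],
    [0, 0, 0, 0, 0, -20, 51],
  ],
)

```text
time_s: 19.45
tcp_pos: [0.4235, -0.3748, 0.0652]
tool_rot: [0.923, 0.385, -0.001, -0.001]
contact_force: [0.3, 0.0, -0.3]
grip_width: 0.0517
```

```bash
python3 -c "
from h import *
to([.546,.2495,.20],-45)
snap('side','s5',(260,100,420,220),5)"
```

```text
t 19.45 tcp [ 0.4235 -0.3748  0.0652] tool axes x [ 0.703  0.711 -0.001] y [ 0.711 -0.703 -0.002] z [-0.002  0.001 -1.   ] F [ 0.3  0.  -0.3] w 0.0517
jaw -44.7 tilt deg 0.14 q [ 0.11  0.61  0.68  1.98 -0.56  0.74  0.35]
delta tool mm [ 529.8 -352.4 -134.3] norm 650.3
rz (tool, world -0.3 deg): 0.0052
```

View pics/s5.png

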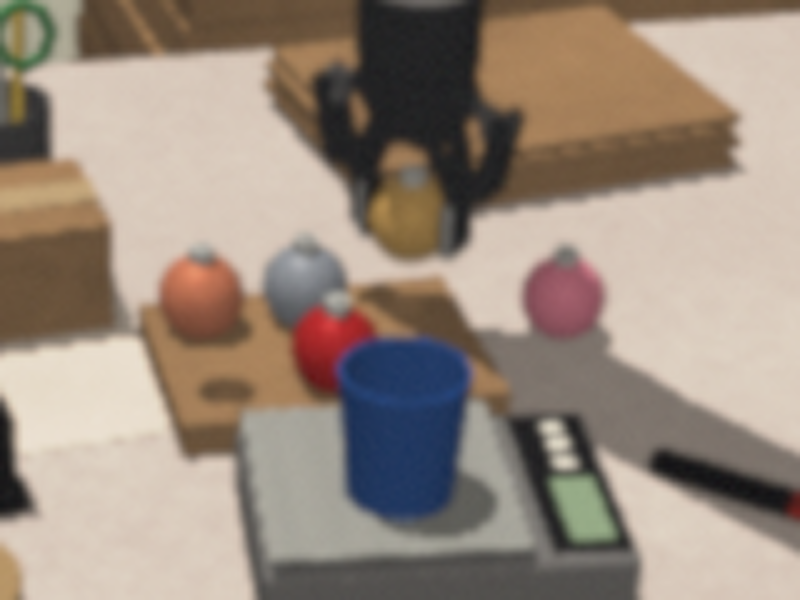

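Call:
step_arm(
  deltas=[
    [0, 0, 0, 0, 0, -20, 51],
    [0, 0, 0, 0, 0, -32, 51],
    [0, 0, 0, 0, 0, -35, 51],
    [0, 0, 0, 0, 0, -32, 51],
    [0, 0, 0, 8, -5, -16, 51],
    [0, 0, 0, 18, -12, 0, 51],
    [0, 0, 0, 26, -17, 0, 51],
    [0, 0, 0, 30, -20, 0, 51],
  ],
)

```text
time_s: 20.17
tcp_pos: [0.4433, -0.2799, 0.2016]
tool_rot: [0.924, 0.383, 0.001, 0.001]
contact_force: [1.4, 0.0, -1.0]
grip_width: 0.0519
```

Call:
step_arm(
  deltas=[
    [0, 0, 0, 31, -21, 0, 51],
    [0, 0, 0, 31, -21, 0, 51],
    [0, 0, 0, 31, -21, 0, 51],
    [0, 0, 0, 31, -21, 0, 51],
    [0, 0, 0, 31, -21, 0, 51],
    [0, 0, 0, 31, -21, 0, 51],
    [0, 0, 0, 31, -21, 0, 51],
    [0, 0, 0, 31, -21, 0, 51],
  ],
)

```text
time_s: 20.83
tcp_pos: [0.4986, 0.017, 0.2011]
tool_rot: [0.923, 0.385, 0.001, -0.0]
contact_force: [0.9, -0.4, -0.2]
grip_width: 0.0518
```

```bash
python3 -c "
from h import *
to([.546,.2495,.20],-45)"
```

```text
t 20.83 tcp [0.4986 0.017  0.2011] tool axes x [0.704 0.711 0.002] y [ 0.711 -0.704  0.   ] z [ 0.001  0.001 -1.   ] F [ 0.9 -0.4 -0.2] w 0.0518
jaw -44.72 tilt deg 0.09 q [-0.86  0.29  0.84  2.04 -0.27  0.92 -0.65]
delta tool mm [ 198.5 -130.     1.4] norm 237.3
rz (tool, world -0.3 deg): 0.0048
```

Call:
step_arm(
  deltas=[
    [0, 0, 0, 31, -20.5, 0, 51],
    [0, 0, 0, 31, -20.5, 0, 51],
    [0, 0, 0, 31, -20.5, 0, 51],
    [0, 0, 0, 31, -20.5, 0, 51],
    [0, 0, 0, 30, -19.5, 0, 51],
    [0, 0, 0, 24, -16, 0, 51],
    [0, 0, 0, 15, -10, 3, 51],
    [0, 0, 0, 6, -4, 6, 51],
  ],
)

```text
time_s: 21.5
tcp_pos: [0.5455, 0.2527, 0.1917]
tool_rot: [0.922, 0.387, 0.001, -0.0]
contact_force: [0.1, 0.7, 0.7]
grip_width: 0.0521
```

Call:
step_arm(
  deltas=[
    [0, 0, 0, 0, 0, 10, 51],
    [0, 0, 0, 0, 0, 20, 51],
    [0, 0, 0, 0, 0, 25, 51],
    [0, 0, 0, 0, 0, 20, 51],
    [0, 0, 0, 0, 0, 10, 51],
    [0, 0, 0, 0, 0, 0, 51],
    [0, 0, 0, 0, 0, 0, 51],
  ],
)

```text
time_s: 22.08
tcp_pos: [0.5451, 0.2474, 0.1062]
tool_rot: [0.923, 0.384, -0.0, 0.0]
contact_force: [0.1, 0.8, 0.5]
grip_width: 0.052
```

```bash
python3 -c "
from h import *
to([.546,.2495,.045],-45)"
```

```text
t 22.08 tcp [0.5451 0.2474 0.1062] tool axes x [ 0.705  0.709 -0.001] y [ 0.709 -0.705  0.   ] z [-0.    -0.001 -1.   ] F [0.1 0.8 0.5] w 0.052
jaw -44.83 tilt deg 0.07 q [-1.01  0.58  0.66  1.88 -0.47  0.84 -0.89]
delta tool mm [ 2.2 -0.9 61.2] norm 61.2
rz (tool, world -0.2 deg): 0.003
```

Call:
step_arm(
  deltas=[
    [0, 0, 0, 1, -0.4, 10, 51],
    [0, 0, 0, 1, -0.4, 16, 51],
    [0, 0, 0, 0, 0, 16, 51],
    [0, 0, 0, 0, 0, 10, 51],
    [0, 0, 0, 0, 0, 6, 51],
    [0, 0, 0, 0, 0, 2, 51],
    [0, 0, 0, 0, 0, 0, 51],
    [0, 0, 0, 0, 0, 0, 51],
  ],
)

```text
time_s: 22.75
tcp_pos: [0.5464, 0.2513, 0.0468]
tool_rot: [0.923, 0.385, 0.001, -0.0]
contact_force: [0.4, -0.1, -0.7]
grip_width: 0.0518
```

```bash
python3 -c "
from h import *
to([.546,.2495,.0415],-45)"
```

```text
t 22.75 tcp [0.5464 0.2513 0.0468] tool axes x [0.703 0.711 0.001] y [ 0.711 -0.703  0.   ] z [ 0.001  0.    -1.   ] F [ 0.4 -0.1 -0.7] w 0.0518
jaw -44.7 tilt deg 0.06 q [-0.97  0.67  0.59  1.9  -0.54  0.74 -0.84]
delta tool mm [-1.6  1.   5.3] norm 5.6
rz (tool, world -0.3 deg): 0.0052
```

Call:
step_arm(
  deltas=[
    [0, 0, 0, -1.2, 0.8, 1, 51],
    [0, 0, 0, 0, 0, 1.5, 51],
    [0, 0, 0, 0, 0, 1.5, 51],
    [0, 0, 0, 0, 0, 1, 51],
    [0, 0, 0, 0, 0, 0.5, 51],
    [0, 0, 0, 0, 0, 0, 51],
    [0, 0, 0, 0, 0, 0, 51],
  ],
)

```text
time_s: 23.33
tcp_pos: [0.5459, 0.2501, 0.0409]
tool_rot: [0.923, 0.385, 0.0, -0.0]
contact_force: [-0.6, 0.8, 3.8]
grip_width: 0.0521
```

Call:
step_arm(
  deltas=[
    [0, 0, 0, 0, 0, 0.5, 51.5],
    [0, 0, 0, 0, 0, 0.2, 52.5],
    [0, 0, 0, 0, 0, 0, 54],
    [0, 0, 0, 0, 0, 0, 56],
    [0, 0, 0, 0, 0, 0, 60],
    [0, 0, 0, 0, 0, 0, 64],
    [0, 0, 0, 0, 0, 0, 66],
    [0, 0, 0, 0, 0, 0, 66],
  ],
)

```text
time_s: 24.0
tcp_pos: [0.5455, 0.2497, 0.0397]
tool_rot: [0.923, 0.385, -0.0, 0.0]
contact_force: [-0.6, -0.5, -0.1]
grip_width: 0.066
```

Call:
step_arm(
  deltas=[
    [0, 0, 0, 0, 0, -10, 66],
    [0, 0, 0, 0, 0, -25, 66],
    [0, 0, 0, 0, 0, -35, 66],
    [0, 0, 0, 0, 0, -35, 66],
    [0, 0, 0, 0, 0, -35, 70],
    [0, 0, 0, 0, 0, -20, 76],
    [0, 0, 0, -15, 10, 0, 76],
    [0, 0, 0, -30, 20, 0, 76],
  ],
)

```text
time_s: 24.67
tcp_pos: [0.5361, 0.2009, 0.2014]
tool_rot: [0.921, 0.389, 0.002, -0.001]
contact_force: [0.0, -1.0, -0.2]
grip_width: 0.0758
```

```bash
python3 -c "
from h import *
to([.4904,-.2953,.2],-45)
snap('top','t4',(100,130,290,290),4)"
```

```text
t 24.67 tcp [0.5361 0.2009 0.2014] tool axes x [0.698 0.716 0.005] y [ 0.716 -0.698  0.   ] z [ 0.004  0.003 -1.   ] F [ 0.  -1.  -0.2] w 0.0758
jaw -44.27 tilt deg 0.27 q [-1.05  0.42  0.76  1.88 -0.35  0.98 -0.91]
delta tool mm [-3.872e+02  3.137e+02 -3.000e-01] norm 498.3
rz (tool, world -0.7 deg): 0.0127
```

View pics/t4.png

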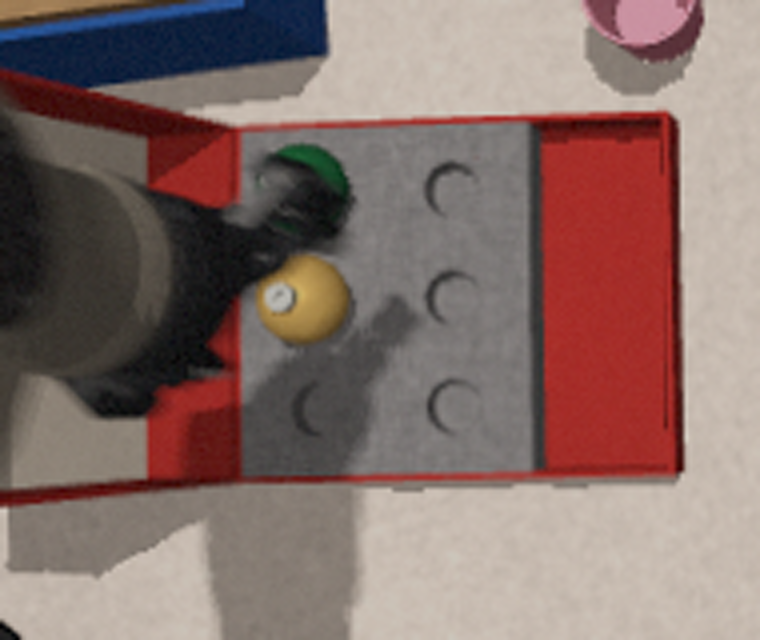

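Call:
step_arm(
  deltas=[
    [0, 0, 0, -25, 20, 0, 76],
    [0, 0, 0, -30, 24, 0, 76],
    [0, 0, 0, -30, 24.5, 0, 76],
    [0, 0, 0, -30, 24.5, 0, 76],
    [0, 0, 0, -30, 24.5, 0, 76],
    [0, 0, 0, -30, 24.5, 0, 76],
    [0, 0, 0, -30, 24.5, 0, 76],
    [0, 0, 0, -30, 24.5, 0, 76],
  ],
)

```text
time_s: 25.38
tcp_pos: [0.5042, -0.1069, 0.1997]
tool_rot: [0.923, 0.385, -0.0, -0.0]
contact_force: [1.4, 0.6, -0.1]
grip_width: 0.0761
```

Call:
step_arm(
  deltas=[
    [0, 0, 0, -30, 24.5, 0, 76],
    [0, 0, 0, -30, 24.5, 0, 76],
    [0, 0, 0, -30, 24.5, 0, 76],
    [0, 0, 0, -28, 23, 0, 76],
    [0, 0, 0, -20, 16, 0, 76],
    [0, 0, 0, -10, 8, 0, 76],
    [0, 0, 0, 0, 0, 0, 76],
    [0, 0, 0, 0, 0, 0, 76],
  ],
)

```text
time_s: 26.05
tcp_pos: [0.486, -0.2953, 0.1996]
tool_rot: [0.923, 0.384, -0.0, -0.0]
contact_force: [0.3, 0.5, 0.5]
grip_width: 0.0759
```

```bash
python3 -c "
from h import *
to([.4902,-.2953,.1],-45)"
```

```text
t 26.05 tcp [ 0.486  -0.2953  0.1996] tool axes x [ 0.705  0.709 -0.   ] y [ 0.709 -0.705 -0.001] z [-0.001  0.    -1.   ] F [0.3 0.5 0.5] w 0.0759
jaw -44.86 tilt deg 0.06 q [-0.19  0.44  0.83  1.89 -0.38  0.99  0.02]
delta tool mm [ 3.   3.1 99.6] norm 99.6
rz (tool, world -0.1 deg): 0.0025
```

Call:
step_arm(
  deltas=[
    [0, 0, 0, 1.5, 1.5, 10, 76],
    [0, 0, 0, 1.5, 1.5, 22, 76],
    [0, 0, 0, 0, 0, 25, 76],
    [0, 0, 0, 0, 0, 20, 76],
    [0, 0, 0, 0, 0, 15, 76],
    [0, 0, 0, 0, 0, 7, 76],
    [0, 0, 0, 0, 0, 0, 76],
    [0, 0, 0, 0, 0, 0, 76],
  ],
)

```text
time_s: 26.72
tcp_pos: [0.4918, -0.2938, 0.1008]
tool_rot: [0.923, 0.386, -0.0, -0.0]
contact_force: [0.5, -0.1, -0.1]
grip_width: 0.0763
```

```bash
python3 -c "
from h import *
to([.4902,-.2953,.0225],-45)"
```

```text
t 26.72 tcp [ 0.4918 -0.2938  0.1008] tool axes x [ 0.703  0.712 -0.   ] y [ 0.712 -0.703 -0.001] z [-0.001  0.    -1.   ] F [ 0.5 -0.1 -0.1] w 0.0763
jaw -44.63 tilt deg 0.04 q [-0.1   0.57  0.72  1.95 -0.51  0.81  0.12]
delta tool mm [-2.2 -0.  78.3] norm 78.3
rz (tool, world -0.4 deg): 0.0065
```

Call:
step_arm(
  deltas=[
    [0, 0, 0, -1.5, 0, 10, 76],
    [0, 0, 0, 0, 0, 20, 76],
    [0, 0, 0, 0, 0, 20, 76],
    [0, 0, 0, 0, 0, 15, 76],
    [0, 0, 0, 0, 0, 9, 76],
    [0, 0, 0, 0, 0, 4, 76],
    [0, 0, 0, 0, 0, 0, 74],
    [0, 0, 0, 0, 0, 0, 74],
  ],
)

```text
time_s: 27.38
tcp_pos: [0.4909, -0.296, 0.0235]
tool_rot: [0.923, 0.385, 0.0, 0.0]
contact_force: [0.2, -0.6, -0.4]
grip_width: 0.0737
```

```bash
python3 -c "
from h import *
to([.4902,-.2953,.0225],-45)"
```

```text
t 27.38 tcp [ 0.4909 -0.296   0.0235] tool axes x [0.703 0.711 0.   ] y [ 0.711 -0.703  0.001] z [ 0.001 -0.001 -1.   ] F [ 0.2 -0.6 -0.4] w 0.0737
jaw -44.7 tilt deg 0.06 q [-0.02  0.68  0.61  1.98 -0.62  0.67  0.2 ]
delta tool mm [-0. -1.  1.] norm 1.5
rz (tool, world -0.3 deg): 0.0052
```

Call:
step_arm(
  deltas=[
    [0, 0, 0, 0, -0.8, 0.7, 68],
    [0, 0, 0, 0, 0, 0, 62],
    [0, 0, 0, 0, 0, 0, 58],
    [0, 0, 0, 0, 0, 0, 56],
    [0, 0, 0, 0, 0, 0, 55],
    [0, 0, 0, 0, 0, 0, 54],
    [0, 0, 0, 0, 0, 0, 53.2],
    [0, 0, 0, 0, 0, 0, 52.5],
  ],
)

```text
time_s: 28.05
tcp_pos: [0.4897, -0.2947, 0.0223]
tool_rot: [0.923, 0.385, -0.0, -0.0]
contact_force: [-2.0, 2.5, 4.6]
grip_width: 0.0528
```

Call:
step_arm(
  deltas=[
    [0, 0, 0, 0, 0, 0, 52],
    [0, 0, 0, 0, 0, 0, 51.5],
    [0, 0, 0, 0, 0, 0, 51.2],
    [0, 0, 0, 0, 0, 0, 51],
    [0, 0, 0, 0, 0, -3, 51],
    [0, 0, 0, 0, 0, -6, 51],
    [0, 0, 0, 0, 0, -14, 51],
    [0, 0, 0, 0, 0, -20, 51],
  ],
)

```text
time_s: 28.72
tcp_pos: [0.4892, -0.2949, 0.0654]
tool_rot: [0.923, 0.385, -0.001, -0.001]
contact_force: [0.2, 0.4, 0.6]
grip_width: 0.0516
```

```bash
python3 -c "
from h import *
to([.480,.2489,.20],-45)
snap('side','s6',(260,100,420,220),5)"
```

```text
t 28.72 tcp [ 0.4892 -0.2949  0.0654] tool axes x [ 0.703  0.711 -0.001] y [ 0.711 -0.703 -0.002] z [-0.002  0.    -1.   ] F [0.2 0.4 0.6] w 0.0516
jaw -44.71 tilt deg 0.12 q [-0.07  0.62  0.67  1.97 -0.56  0.75  0.16]
delta tool mm [ 379.8 -389.3 -134.4] norm 560.3
rz (tool, world -0.3 deg): 0.0051
```

View pics/s6.png

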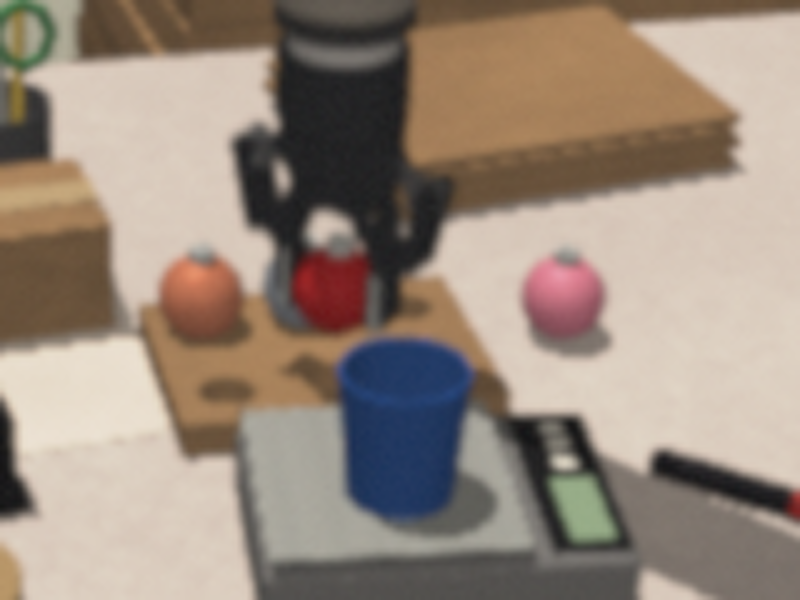

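Call:
step_arm(
  deltas=[
    [0, 0, 0, 0, 0, -20, 51],
    [0, 0, 0, 0, 0, -32, 51],
    [0, 0, 0, 0, 0, -35, 51],
    [0, 0, 0, 0, 0, -32, 51],
    [0, 0, 0, 5, -5, -16, 51],
    [0, 0, 0, 13, -13, 0, 51],
    [0, 0, 0, 21, -21, 0, 51],
    [0, 0, 0, 26, -26, 0, 51],
  ],
)

```text
time_s: 29.43
tcp_pos: [0.4894, -0.2047, 0.2019]
tool_rot: [0.924, 0.383, 0.001, 0.001]
contact_force: [0.9, 0.9, -0.8]
grip_width: 0.0518
```

Call:
step_arm(
  deltas=[
    [0, 0, 0, 26, -26.5, 0, 51],
    [0, 0, 0, 26, -26.5, 0, 51],
    [0, 0, 0, 26, -26.5, 0, 51],
    [0, 0, 0, 26, -26.5, 0, 51],
    [0, 0, 0, 26, -26.5, 0, 51],
    [0, 0, 0, 26, -26.5, 0, 51],
    [0, 0, 0, 26, -26.5, 0, 51],
    [0, 0, 0, 26, -26.5, 0, 51],
  ],
)

```text
time_s: 30.1
tcp_pos: [0.485, 0.0954, 0.2013]
tool_rot: [0.923, 0.385, 0.001, -0.0]
contact_force: [1.3, -0.5, 0.7]
grip_width: 0.0521
```

```bash
python3 -c "
from h import *
to([.480,.2489,.20],-45)"
```

```text
t 30.1 tcp [0.485  0.0954 0.2013] tool axes x [0.704 0.71  0.002] y [ 0.71  -0.704  0.   ] z [ 0.002  0.001 -1.   ] F [ 1.3 -0.5  0.7] w 0.0521
jaw -44.74 tilt deg 0.11 q [-1.01  0.27  0.83  2.05 -0.26  0.92 -0.83]
delta tool mm [ 105.5 -111.6    1.5] norm 153.6
rz (tool, world -0.3 deg): 0.0046
```

Call:
step_arm(
  deltas=[
    [0, 0, 0, 26, -27, 0, 51],
    [0, 0, 0, 25, -26, 0, 51],
    [0, 0, 0, 22, -24, 0, 51],
    [0, 0, 0, 18, -20, 5, 51],
    [0, 0, 0, 10, -10, 12, 51],
    [0, 0, 0, 4, -4, 20, 51],
    [0, 0, 0, 0, 0, 20, 51],
    [0, 0, 0, 0, 0, 20, 51],
  ],
)

```text
time_s: 30.77
tcp_pos: [0.4804, 0.2475, 0.1234]
tool_rot: [0.923, 0.386, 0.001, -0.0]
contact_force: [0.7, 0.3, -0.3]
grip_width: 0.052
```

Call:
step_arm(
  deltas=[
    [0, 0, 0, 0, 0, 12, 51],
    [0, 0, 0, 0, 0, 6, 51],
    [0, 0, 0, 0, 0, 0, 51],
    [0, 0, 0, 0, 0, 0, 51],
  ],
)

```text
time_s: 31.1
tcp_pos: [0.4806, 0.2465, 0.106]
tool_rot: [0.923, 0.385, 0.0, -0.0]
contact_force: [-0.2, 0.9, 0.6]
grip_width: 0.0522
```

```bash
python3 -c "
from h import *
to([.480,.2489,.045],-45)"
```

```text
t 31.1 tcp [0.4806 0.2465 0.106 ] tool axes x [0.704 0.71  0.001] y [ 0.71  -0.704  0.   ] z [ 0.001  0.    -1.   ] F [-0.2  0.9  0.6] w 0.0522
jaw -44.73 tilt deg 0.05 q [-1.11  0.5   0.67  2.02 -0.44  0.77 -0.95]
delta tool mm [ 1.3 -2.2 61. ] norm 61.0
rz (tool, world -0.3 deg): 0.0048
```

Call:
step_arm(
  deltas=[
    [0, 0, 0, 0.6, -1, 10, 51],
    [0, 0, 0, 0, -0.7, 16, 51],
    [0, 0, 0, 0, 0, 16, 51],
    [0, 0, 0, 0, 0, 10, 51],
    [0, 0, 0, 0, 0, 6, 51],
    [0, 0, 0, 0, 0, 2, 51],
    [0, 0, 0, 0, 0, 0, 51],
    [0, 0, 0, 0, 0, 0, 51],
  ],
)

```text
time_s: 31.77
tcp_pos: [0.4797, 0.2483, 0.0457]
tool_rot: [0.923, 0.385, 0.0, -0.0]
contact_force: [0.4, 0.1, -0.6]
grip_width: 0.0521
```

```bash
python3 -c "
from h import *
to([.480,.2489,.0415],-45)"
```

```text
t 31.77 tcp [0.4797 0.2483 0.0457] tool axes x [0.703 0.711 0.001] y [ 0.711 -0.703  0.   ] z [ 0.001  0.    -1.   ] F [ 0.4  0.1 -0.6] w 0.0521
jaw -44.7 tilt deg 0.05 q [-1.04  0.59  0.58  2.05 -0.53  0.65 -0.89]
delta tool mm [ 0.7 -0.2  4.2] norm 4.3
rz (tool, world -0.3 deg): 0.0052
```

Call:
step_arm(
  deltas=[
    [0, 0, 0, 0.5, 0, 1, 51],
    [0, 0, 0, 0, 0, 1, 51],
    [0, 0, 0, 0, 0, 1.2, 51],
    [0, 0, 0, 0, 0, 1, 51],
    [0, 0, 0, 0, 0, 0, 51],
    [0, 0, 0, 0, 0, 0, 51],
  ],
)

```text
time_s: 32.27
tcp_pos: [0.48, 0.2489, 0.0414]
tool_rot: [0.923, 0.385, 0.001, -0.0]
contact_force: [-0.2, 0.9, 4.0]
grip_width: 0.0519
```

Call:
step_arm(
  deltas=[
    [0, 0, 0, 0, 0, 0.5, 51.5],
    [0, 0, 0, 0, 0, 0.5, 52.5],
    [0, 0, 0, 0, 0, 0, 54],
    [0, 0, 0, 0, 0, 0, 56],
    [0, 0, 0, 0, 0, 0, 60],
    [0, 0, 0, 0, 0, 0, 64],
    [0, 0, 0, 0, 0, 0, 66],
    [0, 0, 0, 0, 0, 0, 66],
  ],
)

```text
time_s: 32.93
tcp_pos: [0.4794, 0.2483, 0.0399]
tool_rot: [0.923, 0.385, -0.0, 0.0]
contact_force: [0.6, 0.2, -0.5]
grip_width: 0.0662
```

Call:
step_arm(
  deltas=[
    [0, 0, 0, 0, 0, -10, 66],
    [0, 0, 0, 0, 0, -25, 66],
    [0, 0, 0, 0, 0, -35, 66],
    [0, 0, 0, 0, 0, -35, 66],
    [0, 0, 0, 0, 0, -35, 70],
    [0, 0, 0, 0, 0, -20, 76],
    [0, 0, 0, -15, 15, 0, 76],
    [0, 0, 0, -25, 25, 0, 76],
  ],
)

```text
time_s: 33.6
tcp_pos: [0.4807, 0.1956, 0.2021]
tool_rot: [0.922, 0.388, 0.002, -0.001]
contact_force: [0.4, -0.3, -0.3]
grip_width: 0.0756
```

```bash
python3 -c "
from h import *
to([.4904,-.3755,.2],-45)
snap('top','t5',(100,130,290,290),4)"
```

```text
t 33.6 tcp [0.4807 0.1956 0.2021] tool axes x [0.699 0.716 0.005] y [ 0.716 -0.699  0.   ] z [ 0.003  0.003 -1.   ] F [ 0.4 -0.3 -0.3] w 0.0756
jaw -44.31 tilt deg 0.27 q [-1.16  0.32  0.8   2.   -0.28  0.93 -0.99]
delta tool mm [-4.019e+02  4.058e+02  2.000e-01] norm 571.2
rz (tool, world -0.7 deg): 0.0121
```

View pics/t5.png

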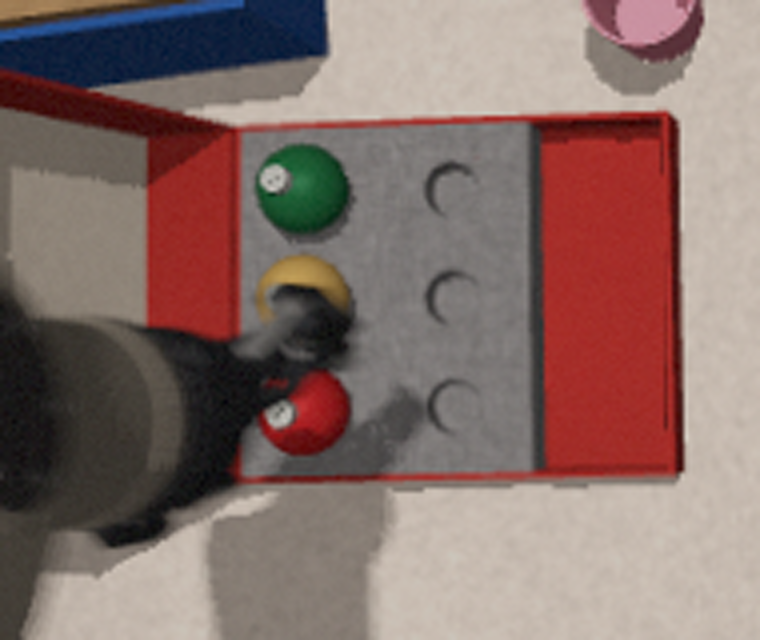

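Call:
step_arm(
  deltas=[
    [0, 0, 0, -20, 20, 0, 76],
    [0, 0, 0, -28, 28, 0, 76],
    [0, 0, 0, -29, 29, 0, 76],
    [0, 0, 0, -29, 29, 0, 76],
    [0, 0, 0, -29, 29, 0, 76],
    [0, 0, 0, -29, 29, 0, 76],
    [0, 0, 0, -29, 29, 0, 76],
    [0, 0, 0, -29, 29, 0, 76],
  ],
)

```text
time_s: 34.32
tcp_pos: [0.4809, -0.124, 0.2006]
tool_rot: [0.923, 0.385, 0.0, -0.0]
contact_force: [1.0, -0.3, -0.3]
grip_width: 0.0761
```

Call:
step_arm(
  deltas=[
    [0, 0, 0, -29, 29, 0, 76],
    [0, 0, 0, -29, 29, 0, 76],
    [0, 0, 0, -29, 29, 0, 76],
    [0, 0, 0, -29, 29, 0, 76],
    [0, 0, 0, -28, 28, 0, 76],
    [0, 0, 0, -20, 20, 0, 76],
    [0, 0, 0, -12, 12, 0, 76],
    [0, 0, 0, -4, 4, 0, 76],
  ],
)

```text
time_s: 34.98
tcp_pos: [0.4812, -0.3805, 0.2008]
tool_rot: [0.924, 0.383, -0.001, 0.001]
contact_force: [-0.4, -1.2, 0.8]
grip_width: 0.0757
```

Call:
step_arm(
  deltas=[
    [0, 0, 0, 0, 0, 0, 76],
    [0, 0, 0, 0, 0, 0, 76],
  ],
)

```text
time_s: 35.15
tcp_pos: [0.4829, -0.3756, 0.2]
tool_rot: [0.923, 0.385, 0.0, -0.001]
contact_force: [0.8, -0.2, 0.9]
grip_width: 0.0762
```

```bash
python3 -c "
from h import *
to([.4904,-.3755,.1],-45)"
```

```text
t 35.15 tcp [ 0.4829 -0.3756  0.2   ] tool axes x [0.703 0.711 0.   ] y [ 0.711 -0.703 -0.001] z [-0.     0.001 -1.   ] F [ 0.8 -0.2  0.9] w 0.0762
jaw -44.68 tilt deg 0.06 q [-0.03  0.52  0.82  1.78 -0.44  1.03  0.18]
delta tool mm [  5.3   5.4 100. ] norm 100.3
rz (tool, world -0.3 deg): 0.0055
```

Call:
step_arm(
  deltas=[
    [0, 0, 0, 2, 2, 10, 76],
    [0, 0, 0, 2, 2, 22, 76],
    [0, 0, 0, 1, 1, 25, 76],
    [0, 0, 0, 0, 0, 20, 76],
    [0, 0, 0, 0, 0, 15, 76],
    [0, 0, 0, 0, 0, 7, 76],
    [0, 0, 0, 0, 0, 0, 76],
    [0, 0, 0, 0, 0, 0, 76],
  ],
)

```text
time_s: 35.82
tcp_pos: [0.4904, -0.3757, 0.101]
tool_rot: [0.923, 0.386, -0.0, -0.0]
contact_force: [0.1, 0.3, 0.1]
grip_width: 0.076
```

```bash
python3 -c "
from h import *
to([.4906,-.3755,.0225],-45)"
```

```text
t 35.82 tcp [ 0.4904 -0.3757  0.101 ] tool axes x [0.702 0.712 0.   ] y [ 0.712 -0.702 -0.   ] z [-0.  0. -1.] F [0.1 0.3 0.1] w 0.076
jaw -44.63 tilt deg 0.02 q [ 0.04  0.64  0.72  1.84 -0.55  0.87  0.25]
delta tool mm [ 0.3  0.1 78.5] norm 78.5
rz (tool, world -0.4 deg): 0.0065
```

Call:
step_arm(
  deltas=[
    [0, 0, 0, 0, 0, 10, 76],
    [0, 0, 0, 0, 0, 20, 76],
    [0, 0, 0, 0, 0, 20, 76],
    [0, 0, 0, 0, 0, 15, 76],
    [0, 0, 0, 0, 0, 9, 76],
    [0, 0, 0, 0, 0, 4, 76],
    [0, 0, 0, 0, 0, 0, 74],
    [0, 0, 0, 0, 0, 0, 74],
  ],
)

```text
time_s: 36.48
tcp_pos: [0.4902, -0.377, 0.0235]
tool_rot: [0.923, 0.385, 0.0, 0.0]
contact_force: [-0.4, -1.0, -0.4]
grip_width: 0.0741
```

```bash
python3 -c "
from h import *
to([.4906,-.3755,.0225],-45)"
```

```text
t 36.48 tcp [ 0.4902 -0.377   0.0235] tool axes x [0.703 0.711 0.   ] y [ 0.711 -0.703  0.001] z [ 0.001 -0.001 -1.   ] F [-0.4 -1.  -0.4] w 0.0741
jaw -44.71 tilt deg 0.05 q [ 0.1   0.74  0.63  1.87 -0.63  0.74  0.32]
delta tool mm [ 1.3 -0.8  1. ] norm 1.9
rz (tool, world -0.3 deg): 0.0051
```

Call:
step_arm(
  deltas=[
    [0, 0, 0, 1, -0.7, 0.7, 68],
    [0, 0, 0, 0, 0, 0, 62],
    [0, 0, 0, 0, 0, 0, 58],
    [0, 0, 0, 0, 0, 0, 56],
    [0, 0, 0, 0, 0, 0, 55],
    [0, 0, 0, 0, 0, 0, 54],
    [0, 0, 0, 0, 0, 0, 53.2],
    [0, 0, 0, 0, 0, 0, 52.5],
  ],
)

```text
time_s: 37.15
tcp_pos: [0.49, -0.3751, 0.0224]
tool_rot: [0.923, 0.385, 0.0, -0.0]
contact_force: [-0.1, 1.6, 3.9]
grip_width: 0.0529
```

Call:
step_arm(
  deltas=[
    [0, 0, 0, 0, 0, 0, 52],
    [0, 0, 0, 0, 0, 0, 51.5],
    [0, 0, 0, 0, 0, 0, 51.2],
    [0, 0, 0, 0, 0, 0, 51],
    [0, 0, 0, 0, 0, -3, 51],
    [0, 0, 0, 0, 0, -6, 51],
    [0, 0, 0, 0, 0, -14, 51],
    [0, 0, 0, 0, 0, -20, 51],
  ],
)

```text
time_s: 37.82
tcp_pos: [0.4895, -0.3748, 0.0653]
tool_rot: [0.923, 0.385, -0.001, -0.001]
contact_force: [0.5, -0.1, -0.7]
grip_width: 0.0521
```

```bash
python3 -c "
from h import *
to([.6128,.1662,.20],-45)
snap('side','s7',(260,100,420,220),5)"
```

```text
t 37.82 tcp [ 0.4895 -0.3748  0.0653] tool axes x [ 0.703  0.711 -0.001] y [ 0.711 -0.703 -0.002] z [-0.002  0.001 -1.   ] F [ 0.5 -0.1 -0.7] w 0.0521
jaw -44.7 tilt deg 0.13 q [ 0.07  0.69  0.68  1.86 -0.59  0.81  0.28]
delta tool mm [ 471.2 -293.2 -134.5] norm 571.0
rz (tool, world -0.3 deg): 0.0053
```

View pics/s7.png

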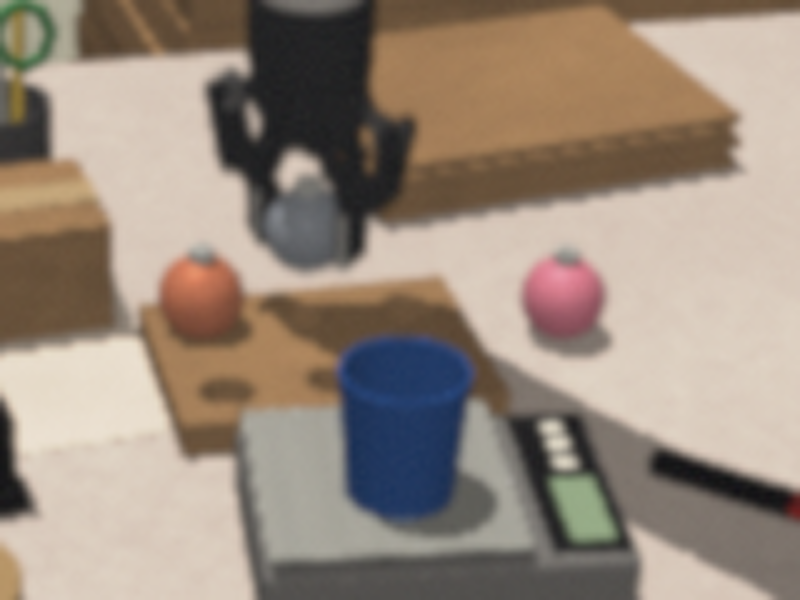

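Call:
step_arm(
  deltas=[
    [0, 0, 0, 0, 0, -20, 51],
    [0, 0, 0, 0, 0, -32, 51],
    [0, 0, 0, 0, 0, -35, 51],
    [0, 0, 0, 0, 0, -32, 51],
    [0, 0, 0, 8, -5, -16, 51],
    [0, 0, 0, 18, -11, 0, 51],
    [0, 0, 0, 26, -16, 0, 51],
    [0, 0, 0, 31, -19.5, 0, 51],
  ],
)

```text
time_s: 38.53
tcp_pos: [0.5116, -0.2815, 0.2022]
tool_rot: [0.924, 0.383, 0.001, 0.001]
contact_force: [1.0, 0.9, -1.3]
grip_width: 0.0523
```

Call:
step_arm(
  deltas=[
    [0, 0, 0, 32, -20, 0, 51],
    [0, 0, 0, 32, -20, 0, 51],
    [0, 0, 0, 32, -20, 0, 51],
    [0, 0, 0, 32, -20, 0, 51],
    [0, 0, 0, 32, -20, 0, 51],
    [0, 0, 0, 32, -20, 0, 51],
    [0, 0, 0, 32, -20, 0, 51],
    [0, 0, 0, 32, -20, 0, 51],
  ],
)

```text
time_s: 39.2
tcp_pos: [0.5786, 0.0161, 0.2015]
tool_rot: [0.923, 0.385, 0.001, 0.0]
contact_force: [0.8, -0.3, -0.9]
grip_width: 0.0523
```

```bash
python3 -c "
from h import *
to([.6128,.1662,.20],-45)"
```

```text
t 39.2 tcp [0.5786 0.0161 0.2015] tool axes x [0.704 0.711 0.002] y [ 0.711 -0.704  0.001] z [ 0.002  0.001 -1.   ] F [ 0.8 -0.3 -0.9] w 0.0523
jaw -44.72 tilt deg 0.1 q [-0.76  0.46  0.84  1.86 -0.4   1.   -0.53]
delta tool mm [130.7 -81.3   1.7] norm 153.9
rz (tool, world -0.3 deg): 0.0049
```

Call:
step_arm(
  deltas=[
    [0, 0, 0, 32, -20, 0, 51],
    [0, 0, 0, 32, -19, 0, 51],
    [0, 0, 0, 28, -17, 0, 51],
    [0, 0, 0, 21, -14, 5, 51],
    [0, 0, 0, 12, -8, 12, 51],
    [0, 0, 0, 5, -3, 20, 51],
    [0, 0, 0, 0, 0, 20, 51],
    [0, 0, 0, 0, 0, 20, 51],
  ],
)

```text
time_s: 39.87
tcp_pos: [0.6121, 0.1634, 0.1225]
tool_rot: [0.923, 0.385, 0.0, 0.0]
contact_force: [-0.4, 0.0, -0.0]
grip_width: 0.0521
```

Call:
step_arm(
  deltas=[
    [0, 0, 0, 0, 0, 12, 51],
    [0, 0, 0, 0, 0, 6, 51],
    [0, 0, 0, 0, 0, 0, 51],
    [0, 0, 0, 0, 0, 0, 51],
  ],
)

```text
time_s: 40.2
tcp_pos: [0.6126, 0.1632, 0.1059]
tool_rot: [0.923, 0.385, 0.0, 0.0]
contact_force: [0.4, -0.1, 0.8]
grip_width: 0.0522
```

```bash
python3 -c "
from h import *
to([.6128,.1662,.045],-45)"
```

```text
t 40.2 tcp [0.6126 0.1632 0.1059] tool axes x [0.704 0.71  0.   ] y [ 0.71  -0.704  0.001] z [ 0.001 -0.    -1.   ] F [ 0.4 -0.1  0.8] w 0.0522
jaw -44.75 tilt deg 0.04 q [-0.86  0.66  0.72  1.8  -0.54  0.89 -0.67]
delta tool mm [ 2.3 -2.  60.9] norm 61.0
rz (tool, world -0.3 deg): 0.0044
```

Call:
step_arm(
  deltas=[
    [0, 0, 0, 1, -1, 10, 51],
    [0, 0, 0, 0.7, -0.7, 16, 51],
    [0, 0, 0, 0, 0, 16, 51],
    [0, 0, 0, 0, 0, 10, 51],
    [0, 0, 0, 0, 0, 6, 51],
    [0, 0, 0, 0, 0, 2, 51],
    [0, 0, 0, 0, 0, 0, 51],
    [0, 0, 0, 0, 0, 0, 51],
  ],
)

```text
time_s: 40.87
tcp_pos: [0.6127, 0.1662, 0.0459]
tool_rot: [0.923, 0.385, 0.001, 0.0]
contact_force: [-0.0, -1.3, -0.3]
grip_width: 0.0521
```

```bash
python3 -c "
from h import *
to([.6128,.1662,.0415],-45)"
```

```text
t 40.87 tcp [0.6127 0.1662 0.0459] tool axes x [0.703 0.711 0.001] y [ 0.711 -0.703  0.001] z [ 0.001  0.    -1.   ] F [-0.  -1.3 -0.3] w 0.0521
jaw -44.7 tilt deg 0.06 q [-0.82  0.73  0.66  1.82 -0.61  0.8  -0.63]
delta tool mm [0.1 0.1 4.4] norm 4.4
rz (tool, world -0.3 deg): 0.0052
```

Call:
step_arm(
  deltas=[
    [0, 0, 0, 0, 0, 1, 51],
    [0, 0, 0, 0, 0, 1, 51],
    [0, 0, 0, 0, 0, 1.2, 51],
    [0, 0, 0, 0, 0, 1, 51],
    [0, 0, 0, 0, 0, 0, 51],
    [0, 0, 0, 0, 0, 0, 51],
  ],
)

```text
time_s: 41.37
tcp_pos: [0.6125, 0.1664, 0.0415]
tool_rot: [0.923, 0.385, 0.0, -0.0]
contact_force: [0.5, -0.1, 3.2]
grip_width: 0.0515
```

Call:
step_arm(
  deltas=[
    [0, 0, 0, 0, 0, 0.5, 51.5],
    [0, 0, 0, 0, 0, 0.5, 52.5],
    [0, 0, 0, 0, 0, 0, 54],
    [0, 0, 0, 0, 0, 0, 56],
    [0, 0, 0, 0, 0, 0, 60],
    [0, 0, 0, 0, 0, 0, 64],
    [0, 0, 0, 0, 0, 0, 66],
    [0, 0, 0, 0, 0, 0, 66],
  ],
)

```text
time_s: 42.03
tcp_pos: [0.6119, 0.1661, 0.0399]
tool_rot: [0.923, 0.385, -0.0, 0.0]
contact_force: [-0.3, -0.4, -0.3]
grip_width: 0.066
```

Call:
step_arm(
  deltas=[
    [0, 0, 0, 0, 0, -10, 66],
    [0, 0, 0, 0, 0, -25, 66],
    [0, 0, 0, 0, 0, -35, 66],
    [0, 0, 0, 0, 0, -35, 66],
    [0, 0, 0, 0, 0, -35, 70],
    [0, 0, 0, 0, 0, -20, 76],
    [0, 0, 0, -15, 10, 0, 76],
    [0, 0, 0, -25, 18, 0, 76],
  ],
)

```text
time_s: 42.7
tcp_pos: [0.6047, 0.1216, 0.2016]
tool_rot: [0.922, 0.388, 0.002, -0.001]
contact_force: [-0.2, 0.0, -0.7]
grip_width: 0.0762
```

```bash
python3 -c "
from h import *
to([.5560,-.3755,.2],-45)
snap('top','t6',(100,130,290,290),4)"
```

```text
t 42.7 tcp [0.6047 0.1216 0.2016] tool axes x [0.699 0.716 0.004] y [ 0.716 -0.699  0.   ] z [ 0.003  0.003 -1.   ] F [-0.2  0.  -0.7] w 0.0762
jaw -44.31 tilt deg 0.22 q [-0.88  0.52  0.81  1.77 -0.44  1.03 -0.68]
delta tool mm [-3.897e+02  3.124e+02  1.000e-01] norm 499.5
rz (tool, world -0.7 deg): 0.012
```

View pics/t6.png

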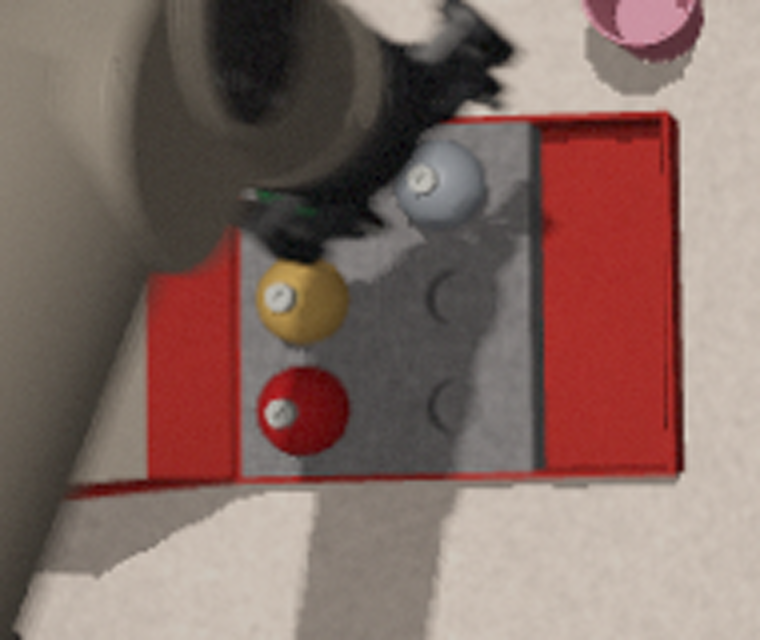

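Call:
step_arm(
  deltas=[
    [0, 0, 0, -25, 20, 0, 76],
    [0, 0, 0, -30, 24, 0, 76],
    [0, 0, 0, -30, 24, 0, 76],
    [0, 0, 0, -30, 24, 0, 76],
    [0, 0, 0, -30, 24, 0, 76],
    [0, 0, 0, -30, 24, 0, 76],
    [0, 0, 0, -30, 24, 0, 76],
    [0, 0, 0, -30, 24, 0, 76],
  ],
)

```text
time_s: 43.42
tcp_pos: [0.5707, -0.1835, 0.1999]
tool_rot: [0.923, 0.385, -0.0, -0.0]
contact_force: [1.3, 0.5, 0.1]
grip_width: 0.0761
```

Call:
step_arm(
  deltas=[
    [0, 0, 0, -30, 24, 0, 76],
    [0, 0, 0, -30, 24, 0, 76],
    [0, 0, 0, -30, 24, 0, 76],
    [0, 0, 0, -28, 23, 0, 76],
    [0, 0, 0, -20, 16, 0, 76],
    [0, 0, 0, -12, 10, 0, 76],
    [0, 0, 0, 0, 0, 0, 76],
    [0, 0, 0, 0, 0, 0, 76],
  ],
)

```text
time_s: 44.08
tcp_pos: [0.5512, -0.3741, 0.1997]
tool_rot: [0.923, 0.384, -0.0, -0.0]
contact_force: [0.2, 0.6, -0.4]
grip_width: 0.0763
```

```bash
python3 -c "
from h import *
to([.5560,-.3750,.1],-45)"
```

```text
t 44.08 tcp [ 0.5512 -0.3741  0.1997] tool axes x [ 0.706  0.709 -0.001] y [ 0.709 -0.706 -0.001] z [-0.001  0.    -1.   ] F [ 0.2  0.6 -0.4] w 0.0763
jaw -44.87 tilt deg 0.07 q [-0.03  0.61  0.79  1.65 -0.47  1.09  0.12]
delta tool mm [ 2.8  4.1 99.7] norm 99.8
rz (tool, world -0.1 deg): 0.0023
```

Call:
step_arm(
  deltas=[
    [0, 0, 0, 1, 1.5, 10, 76],
    [0, 0, 0, 1, 1.5, 22, 76],
    [0, 0, 0, 0, 0, 25, 76],
    [0, 0, 0, 0, 0, 20, 76],
    [0, 0, 0, 0, 0, 15, 76],
    [0, 0, 0, 0, 0, 7, 76],
    [0, 0, 0, 0, 0, 0, 76],
    [0, 0, 0, 0, 0, 0, 76],
  ],
)

```text
time_s: 44.75
tcp_pos: [0.5567, -0.3734, 0.1014]
tool_rot: [0.923, 0.385, 0.0, 0.0]
contact_force: [-0.5, -0.4, 1.5]
grip_width: 0.0759
```

```bash
python3 -c "
from h import *
to([.5560,-.3750,.0225],-45)"
```

```text
t 44.75 tcp [ 0.5567 -0.3734  0.1014] tool axes x [ 0.703  0.711 -0.   ] y [ 0.711 -0.703  0.   ] z [ 0. -0. -1.] F [-0.5 -0.4  1.5] w 0.0759
jaw -44.66 tilt deg 0.01 q [ 0.02  0.72  0.71  1.71 -0.56  0.93  0.18]
delta tool mm [-1.6  0.7 78.9] norm 78.9
rz (tool, world -0.3 deg): 0.006
```

Call:
step_arm(
  deltas=[
    [0, 0, 0, -1, 0.5, 10, 76],
    [0, 0, 0, 0, 0, 20, 76],
    [0, 0, 0, 0, 0, 20, 76],
    [0, 0, 0, 0, 0, 15, 76],
    [0, 0, 0, 0, 0, 9, 76],
    [0, 0, 0, 0, 0, 4, 76],
    [0, 0, 0, 0, 0, 0, 74],
    [0, 0, 0, 0, 0, 0, 74],
  ],
)

```text
time_s: 45.42
tcp_pos: [0.5563, -0.3752, 0.0237]
tool_rot: [0.923, 0.385, 0.0, 0.0]
contact_force: [0.3, 0.3, 0.3]
grip_width: 0.0742
```

```bash
python3 -c "
from h import *
to([.5560,-.3750,.0225],-45)"
```

```text
t 45.42 tcp [ 0.5563 -0.3752  0.0237] tool axes x [0.703 0.711 0.   ] y [ 0.711 -0.703  0.001] z [ 0.001 -0.001 -1.   ] F [0.3 0.3 0.3] w 0.0742
jaw -44.7 tilt deg 0.06 q [ 0.07  0.81  0.64  1.73 -0.63  0.81  0.23]
delta tool mm [-0.1 -0.3  1.2] norm 1.3
rz (tool, world -0.3 deg): 0.0052
```

Call:
step_arm(
  deltas=[
    [0, 0, 0, 0, 0, 1, 68],
    [0, 0, 0, 0, 0, 0, 62],
    [0, 0, 0, 0, 0, 0, 58],
    [0, 0, 0, 0, 0, 0, 56],
    [0, 0, 0, 0, 0, 0, 55],
    [0, 0, 0, 0, 0, 0, 54],
    [0, 0, 0, 0, 0, 0, 53.2],
    [0, 0, 0, 0, 0, 0, 52.5],
  ],
)

```text
time_s: 46.08
tcp_pos: [0.5559, -0.3746, 0.0223]
tool_rot: [0.923, 0.385, 0.0, -0.0]
contact_force: [-0.5, 1.5, 2.4]
grip_width: 0.0527
```

Call:
step_arm(
  deltas=[
    [0, 0, 0, 0, 0, 0, 52],
    [0, 0, 0, 0, 0, 0, 51.5],
    [0, 0, 0, 0, 0, 0, 51.2],
    [0, 0, 0, 0, 0, 0, 51],
    [0, 0, 0, 0, 0, -3, 51],
    [0, 0, 0, 0, 0, -6, 51],
    [0, 0, 0, 0, 0, -14, 51],
    [0, 0, 0, 0, 0, -20, 51],
  ],
)

```text
time_s: 46.75
tcp_pos: [0.5551, -0.3741, 0.0648]
tool_rot: [0.923, 0.385, -0.001, -0.001]
contact_force: [1.1, -0.4, 0.1]
grip_width: 0.0518
```

```bash
python3 -c "
from h import *
to([.5468,.1656,.20],-45)
snap('side','s8',(230,80,430,230),4)"
```

```text
t 46.75 tcp [ 0.5551 -0.3741  0.0648] tool axes x [ 0.703  0.711 -0.001] y [ 0.711 -0.703 -0.002] z [-0.002  0.001 -1.   ] F [ 1.1 -0.4  0.1] w 0.0518
jaw -44.7 tilt deg 0.15 q [ 0.05  0.76  0.68  1.72 -0.59  0.88  0.2 ]
delta tool mm [ 377.7 -385.8 -134.6] norm 556.4
rz (tool, world -0.3 deg): 0.0053
```

View pics/s8.png

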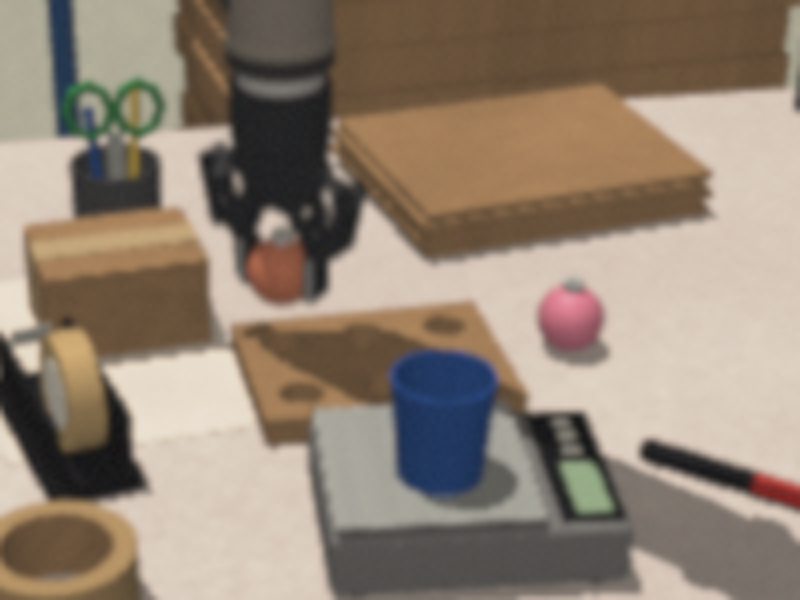

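Call:
step_arm(
  deltas=[
    [0, 0, 0, 0, 0, -20, 51],
    [0, 0, 0, 0, 0, -32, 51],
    [0, 0, 0, 0, 0, -35, 51],
    [0, 0, 0, 0, 0, -32, 51],
    [0, 0, 0, 5, -6, -16, 51],
    [0, 0, 0, 12, -16, 0, 51],
    [0, 0, 0, 18, -24, 0, 51],
    [0, 0, 0, 22, -29, 0, 51],
  ],
)

```text
time_s: 47.47
tcp_pos: [0.542, -0.282, 0.2009]
tool_rot: [0.923, 0.384, 0.0, 0.001]
contact_force: [1.5, 0.5, 0.3]
grip_width: 0.052
```

Call:
step_arm(
  deltas=[
    [0, 0, 0, 23, -30, 0, 51],
    [0, 0, 0, 23, -30, 0, 51],
    [0, 0, 0, 23, -30, 0, 51],
    [0, 0, 0, 23, -30, 0, 51],
    [0, 0, 0, 23, -30, 0, 51],
    [0, 0, 0, 23, -30, 0, 51],
    [0, 0, 0, 23, -30, 0, 51],
    [0, 0, 0, 23, -30, 0, 51],
  ],
)

```text
time_s: 48.13
tcp_pos: [0.5005, 0.0202, 0.2003]
tool_rot: [0.923, 0.385, 0.0, -0.0]
contact_force: [0.9, -0.1, -0.9]
grip_width: 0.0517
```

```bash
python3 -c "
from h import *
to([.4808,.1649,.20],-45)"
```

```text
t 48.13 tcp [0.5005 0.0202 0.2003] tool axes x [0.703 0.711 0.001] y [ 0.711 -0.703 -0.001] z [ 0.     0.001 -1.   ] F [ 0.9 -0.1 -0.9] w 0.0517
jaw -44.69 tilt deg 0.05 q [-0.9   0.31  0.9   2.04 -0.3   0.93 -0.62]
delta tool mm [  89.  -115.8    0.4] norm 146.0
rz (tool, world -0.3 deg): 0.0054
```

Call:
step_arm(
  deltas=[
    [0, 0, 0, 22, -29, 0, 51],
    [0, 0, 0, 21, -27, 0, 51],
    [0, 0, 0, 18, -23, 0, 51],
    [0, 0, 0, 15, -19, 5, 51],
    [0, 0, 0, 9, -12, 12, 51],
    [0, 0, 0, 4, -5, 20, 51],
    [0, 0, 0, 0, 0, 20, 51],
    [0, 0, 0, 0, 0, 20, 51],
  ],
)

```text
time_s: 48.8
tcp_pos: [0.4818, 0.1625, 0.1217]
tool_rot: [0.923, 0.386, -0.0, 0.0]
contact_force: [-0.3, 0.6, -0.5]
grip_width: 0.0523
```

Call:
step_arm(
  deltas=[
    [0, 0, 0, 0, 0, 12, 51],
    [0, 0, 0, 0, 0, 6, 51],
    [0, 0, 0, 0, 0, 0, 51],
    [0, 0, 0, 0, 0, 0, 51],
  ],
)

```text
time_s: 49.13
tcp_pos: [0.4827, 0.1619, 0.1054]
tool_rot: [0.923, 0.385, 0.0, 0.0]
contact_force: [0.6, -0.1, 0.4]
grip_width: 0.0518
```

```bash
python3 -c "
from h import *
to([.4808,.1649,.045],-45)"
```

```text
t 49.13 tcp [0.4827 0.1619 0.1054] tool axes x [0.704 0.71  0.   ] y [ 0.71  -0.704  0.   ] z [ 0. -0. -1.] F [ 0.6 -0.1  0.4] w 0.0518
jaw -44.75 tilt deg 0.02 q [-1.03  0.47  0.74  2.1  -0.47  0.74 -0.77]
delta tool mm [ 0.8 -3.5 60.4] norm 60.5
rz (tool, world -0.3 deg): 0.0044
```

Call:
step_arm(
  deltas=[
    [0, 0, 0, 0.3, -1.5, 10, 51],
    [0, 0, 0, 0.3, -1.5, 16, 51],
    [0, 0, 0, 0, 0, 16, 51],
    [0, 0, 0, 0, 0, 10, 51],
    [0, 0, 0, 0, 0, 5.5, 51],
    [0, 0, 0, 0, 0, 2, 51],
    [0, 0, 0, 0, 0, 0, 51],
    [0, 0, 0, 0, 0, 0, 51],
  ],
)

```text
time_s: 49.8
tcp_pos: [0.4811, 0.1649, 0.0461]
tool_rot: [0.923, 0.385, 0.0, -0.0]
contact_force: [-0.3, 0.4, 0.0]
grip_width: 0.052
```

```bash
python3 -c "
from h import *
to([.4808,.1649,.0415],-45)"
```

```text
t 49.8 tcp [0.4811 0.1649 0.0461] tool axes x [0.703 0.711 0.001] y [ 0.711 -0.703  0.   ] z [ 0.001  0.    -1.   ] F [-0.3  0.4  0. ] w 0.052
jaw -44.71 tilt deg 0.05 q [-0.95  0.56  0.64  2.12 -0.57  0.63 -0.69]
delta tool mm [-0.3 -0.2  4.6] norm 4.6
rz (tool, world -0.3 deg): 0.0051
```

Call:
step_arm(
  deltas=[
    [0, 0, 0, 0, 0, 1, 51],
    [0, 0, 0, 0, 0, 1, 51],
    [0, 0, 0, 0, 0, 1.4, 51],
    [0, 0, 0, 0, 0, 1, 51],
    [0, 0, 0, 0, 0, 0, 51],
    [0, 0, 0, 0, 0, 0, 51],
  ],
)

```text
time_s: 50.3
tcp_pos: [0.4807, 0.165, 0.0413]
tool_rot: [0.923, 0.385, 0.0, -0.0]
contact_force: [-0.6, 0.2, 0.1]
grip_width: 0.0519
```

Call:
step_arm(
  deltas=[
    [0, 0, 0, 0, 0, 0.5, 51.5],
    [0, 0, 0, 0, 0, 0.5, 52.5],
    [0, 0, 0, 0, 0, 0, 54],
    [0, 0, 0, 0, 0, 0, 56],
    [0, 0, 0, 0, 0, 0, 60],
    [0, 0, 0, 0, 0, 0, 64],
    [0, 0, 0, 0, 0, 0, 66],
    [0, 0, 0, 0, 0, 0, 66],
  ],
)

```text
time_s: 50.97
tcp_pos: [0.4806, 0.1648, 0.0401]
tool_rot: [0.923, 0.385, -0.0, 0.0]
contact_force: [-0.4, 0.6, 0.4]
grip_width: 0.0661
```

Call:
step_arm(
  deltas=[
    [0, 0, 0, 0, 0, -10, 66],
    [0, 0, 0, 0, 0, -25, 66],
    [0, 0, 0, 0, 0, -35, 66],
    [0, 0, 0, 0, 0, -35, 66],
    [0, 0, 0, 0, 0, -35, 70],
    [0, 0, 0, 0, 0, -30, 80],
    [0, 0, 0, -15, 15, -30, 82],
    [0, 0, 0, -25, 25, -10, 82],
  ],
)

```text
time_s: 51.63
tcp_pos: [0.4831, 0.1111, 0.2544]
tool_rot: [0.922, 0.388, 0.003, -0.0]
contact_force: [1.1, -0.8, 1.1]
grip_width: 0.082
```

```bash
python3 -c "
from h import *
to([.5,-.2,.3],0)"
```

```text
t 51.63 tcp [0.4831 0.1111 0.2544] tool axes x [0.699 0.715 0.006] y [ 0.715 -0.699  0.002] z [ 0.005  0.003 -1.   ] F [ 1.1 -0.8  1.1] w 0.082
jaw -44.37 tilt deg 0.36 q [-1.17  0.21  0.95  2.   -0.2   1.03 -0.9 ]
delta tool mm [-210.3  229.7  -46.5] norm 314.9
rz (tool, world 44.4 deg): -0.7744
```

Call:
step_arm(
  deltas=[
    [0, 0, 0, -20, 22, -8, 82],
    [0, 0, 0, -27, 30, -10, 82],
    [0, 0, 0, -27, 30, -10, 82],
    [0, 0, 0, -27, 30, -10, 82],
    [0, 0, 0, -27, 30, -8, 82],
    [0, 0, 0, -27, 30, 0, 82],
    [0, 0, 0, -27, 30, 0, 82],
    [0, 0, 0, -27, 30, 0, 82],
  ],
)

```text
time_s: 52.3
tcp_pos: [0.4984, -0.2053, 0.297]
tool_rot: [0.923, 0.385, 0.001, -0.0]
contact_force: [1.4, 1.0, 0.3]
grip_width: 0.0818
```

Call:
step_arm(
  deltas=[
    [0, 0, 0, -20, 22, 0, 82],
    [0, 0, 0, -12, 14, 0, 82],
    [0, 0, -0.11, 0, 0, 0, 82],
    [0, 0, -0.11, 0, 0, 0, 82],
    [0, 0, -0.11, 0, 0, 0, 82],
    [0, 0, -0.11, 0, 0, 0, 82],
    [0, 0, -0.11, 0, 0, 0, 82],
    [0, 0, -0.11, 0, 0, 0, 82],
  ],
)

```text
time_s: 52.97
tcp_pos: [0.5014, -0.2518, 0.2968]
tool_rot: [0.747, 0.665, -0.0, -0.0]
contact_force: [-0.3, 0.4, 0.1]
grip_width: 0.082
```

```bash
python3 -c "
from h import *
to([.5,-.26,.3],0)
p,d=snap('top','t7')
"
```

```text
t 52.97 tcp [ 0.5014 -0.2518  0.2968] tool axes x [0.115 0.993 0.   ] y [ 0.993 -0.115 -0.   ] z [-0.  0. -1.] F [-0.3  0.4  0.1] w 0.082
jaw -6.62 tilt deg 0.0 q [-0.33  0.3   0.86  1.79 -0.25  1.16  0.49]
delta tool mm [-8.4 -0.4 -3.2] norm 9.0
rz (tool, world 6.6 deg): -0.1155
```

View pics/t7.png

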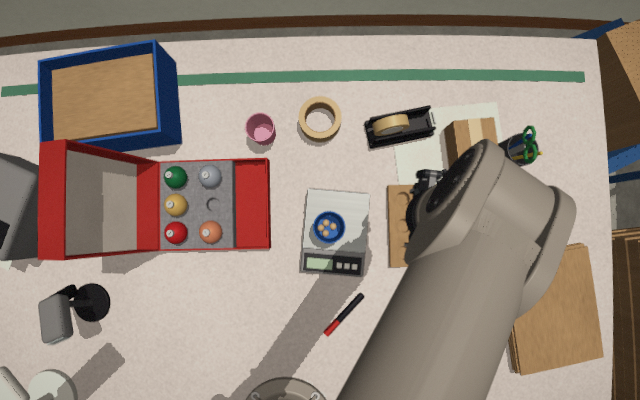

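Call:
step_arm(
  deltas=[
    [0, 0, -0.115, 0, 0, 0, 82],
    [0, 0.11, 0, 0, 0, 0, 82],
    [0, 0.11, 0, 0, 0, 0, 82],
    [0, 0.11, 0, 0, 0, 0, 82],
    [0, 0.11, 0, 0, 0, 0, 82],
    [0, 0, 0, 0, 0, 0, 82],
  ],
)

```text
time_s: 53.52
tcp_pos: [0.4995, -0.2557, 0.2951]
tool_rot: [0.695, 0.684, 0.155, -0.156]
contact_force: [-0.3, -0.8, -0.4]
grip_width: 0.082
```

```bash
python3 -c "
from h import *
to([.5,-.26,.3],0)
p,d=snap('top','t8',(290,170,390,290),6)
np.save('top8.npy',d); cv2.imwrite('pics/t8f.png',cv2.cvtColor(p,cv2.COLOR_RGB2BGR))
"
```

```text
t 53.52 tcp [ 0.4995 -0.2557  0.2951] tool axes x [0.016 0.903 0.429] y [ 1.    -0.015 -0.004] z [ 0.003  0.429 -0.904] F [-0.3 -0.8 -0.4] w 0.082
jaw -0.87 tilt deg 25.38 q [ 0.05  0.46  0.73  1.65 -0.61  1.5   0.92]
delta tool mm [-1.8  0.5 -6.2] norm 6.5
rz (tool, world 0.9 deg): -0.0152
```

View pics/t8.png

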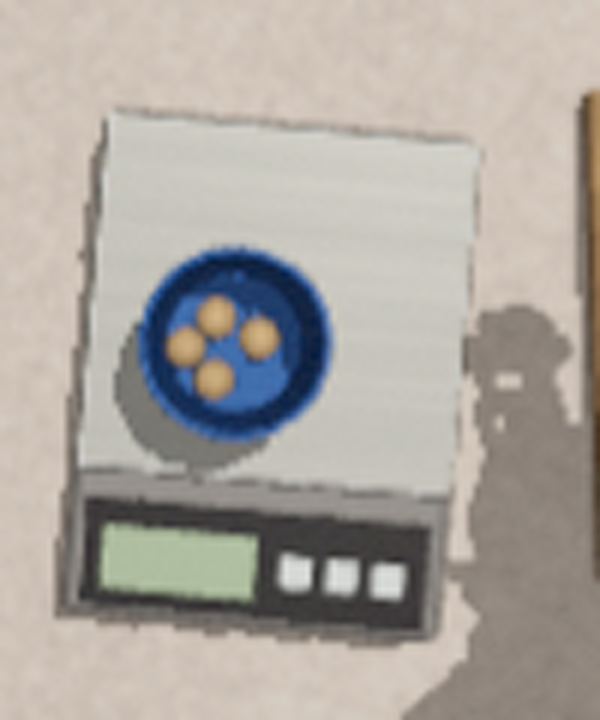

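Call:
step_arm(
  deltas=[
    [0, 0.11, 0, 0, 0, 0, 82],
    [0, 0.11, 0, 0, 0, 0, 82],
    [0, 0.11, 0, 0, 0, 0, 82],
    [0, 0, 0, 0, 0, 0, 82],
  ],
)

```text
time_s: 53.9
tcp_pos: [0.5006, -0.2524, 0.2937]
tool_rot: [0.659, 0.651, 0.266, -0.268]
contact_force: [-0.3, 0.5, -0.7]
grip_width: 0.082
```

```bash
cat > meas.py <<'E'
from h import *
from scipy.optimize import least_squares
def cup(p,d):
    P=cloud("top",d); zz=P[...,2]; hsv=cv2.cvtColor(p,cv2.COLOR_BGR2HSV)
    b=((hsv[...,0]>100)&(hsv[...,0]<130)&(hsv[...,1]>100)); b[:170]=0;b[265:]=0;b[:,:290]=0;b[:,380:]=0
    n,l,st,ce=cv2.connectedComponentsWithStats(b.astype(np.uint8)); i=1+np.argmax(st[1:,4]); b=l==i
    cs,_=cv2.findContours(b.astype(np.uint8),cv2.RETR_EXTERNAL,cv2.CHAIN_APPROX_NONE); c=max(cs,key=cv2.contourArea)
    K,k1,V=cal("top"); C=-V[:3,:3].T@V[:3,3]
    s=cv2.undistortPoints(c.astype(np.float64).reshape(-1,1,2),K,np.array([k1,0,0,0,0.])).reshape(-1,2)
    D=np.c_[s,np.ones(len(s))]@V[:3,:3]; q=C+D*((.135-.0015-C[2])/D[:,2])[:,None]
    f=least_squares(lambda a:np.linalg.norm(q[:,:2]-a[:2],axis=1)-a[2],[q[:,0].mean(),q[:,1].mean(),.035],loss='soft_l1',f_scale=.001)
    e=cv2.fitEllipse(c); print("cup rim centre/radius",f.x.round(4),"contour res",(np.abs(f.fun).mean()*1000).round(2),"ellipse",e)
    return f.x
def pan(p,d):
    P=cloud("top",d); zz=P[...,2]; hsv=cv2.cvtColor(p,cv2.COLOR_BGR2HSV)
    m=(hsv[...,1]<40)&(np.abs(zz-.0585)<.004)&(hsv[...,2]>150); m[:180]=0;m[262:]=0;m[:,:295]=0;m[:,375:]=0
    q=P[m]; print("pan n",m.sum()); r=cv2.minAreaRect(q[:,:2].astype(np.float32)*1000); print("pan",r)
    u,c=np.unique(q[:,0].round(2),return_counts=True)
    for xx in (.45,.47,.49,.51,.53,.55,.57): 
        s=q[np.abs(q[:,0]-xx)<.004]; print(xx, s[:,1].min().round(4) if len(s) else None, s[:,1].max().round(4) if len(s) else None)
E
python3 -c "
from meas import *
to([.5,-.26,.3],0)
p=cv2.imread('pics/t8f.png');d=np.load('top8.npy'); cup(p,d);pan(p,d)
cup(cv2.imread('pics/top0.png'),np.load('top0.npy'))
"
```

```text
t 53.9 tcp [ 0.5006 -0.2524  0.2937] tool axes x [0.011 0.716 0.698] y [ 1.    -0.009 -0.007] z [ 0.001  0.698 -0.716] F [-0.3  0.5 -0.7] w 0.082
jaw -0.51 tilt deg 44.3 q [ 0.26  0.61  0.64  1.57 -0.79  1.77  1.04]
delta tool mm [-1.1 -0.6 -9.8] norm 9.9
rz (tool, world 0.5 deg): -0.0089
cup rim centre/radius [ 0.4887 -0.1125  0.0329] contour res 0.54 ellipse ((328.59912109375, 226.86099243164062), (30.458829879760742, 31.37653160095215), 63.56608200073242)
pan n 2633
pan ((503.07177734375, -130.729248046875), (145.95443725585938, 137.82647705078125), 84.38593292236328)
0.45 -0.1972 -0.0528
0.47 -0.1997 -0.0554
0.49 -0.2028 -0.058
0.51 -0.2029 -0.0583
0.53 -0.2057 -0.0608
0.55 -0.2084 -0.0635
0.57 -0.1879 -0.066
cup rim centre/radius [ 0.4982 -0.1128  0.033 ] contour res 0.5 ellipse ((328.660888671875, 222.4010772705078), (30.850793838500977, 31.051218032836914), 48.731712341308594)
```

```bash
cat > kin.py <<'E'
import numpy as np, itertools
from scipy.spatial.transform import Rotation as R
from scipy.optimize import least_squares
# tcp, toolx, tooly, q
D=[([.22546,.63566,.23042],None,[-1.33808439,0.47771743,0.02234695,1.55635756,-0.01146455,1.10930207,-0.08306589],[ 1.69549833e-01,9.85521267e-01,-8.25625878e-04,-6.38831581e-05]),
([.497,.2532,.3908],(.214,.977,-.001, .977,-.214,-.001),[-0.94,0.17,0.42,1.64,-0.07,1.35,-0.72],None),
([.497,.2533,.3909],(.707,.707,-.001,.707,-.707,0),[-0.99,0.17,0.49,1.64,-0.08,1.35,-1.28],None),
([.4273,-.2959,.2627],(.703,.711,0,.711,-.703,0),[-0.27,0.25,0.91,1.93,-0.23,1.07,-0.04],None),
([.4242,-.2948,.0282],(.703,.711,0,.711,-.703,0),[0.01,0.6,0.61,2.11,-0.61,0.61,0.28],None),
([.6118,.2512,.0503],(.703,.711,0,.711,-.703,0),[-0.89,0.74,0.6,1.75,-0.55,0.82,-0.81],None),
([.4807,.1956,.2021],(.699,.716,.005,.716,-.699,0),[-1.16,0.32,0.8,2.,-0.28,0.93,-0.99],None),
([.5563,-.3752,.0237],(.703,.711,0,.711,-.703,.001),[0.07,0.81,0.64,1.73,-0.63,0.81,0.23],None),
([.4811,.1649,.0461],(.703,.711,.001,.711,-.703,0),[-0.95,0.56,0.64,2.12,-0.57,0.63,-0.69],None),
([.5014,-.2518,.2968],(.115,.993,0,.993,-.115,0),[-0.33,0.3,0.86,1.79,-0.25,1.16,0.49],None),
([.4995,-.2557,.2951],(.016,.903,.429,1,-.015,-.004),[0.05,0.46,0.73,1.65,-0.61,1.5,0.92],None),
([.5006,-.2524,.2937],(.011,.716,.698,1,-.009,-.007),[0.26,0.61,0.64,1.57,-0.79,1.77,1.04],None)]
def rot(e):
    if e[3] is not None: return R.from_quat(e[3]).as_matrix()
    x=np.array(e[1][:3]);y=np.array(e[1][3:]);x/=np.linalg.norm(x);y-=x*(x@y);y/=np.linalg.norm(y);return np.c_[x,y,np.cross(x,y)]
def Rz(a): c,s=np.cos(a),np.sin(a); return np.array([[c,-s,0],[s,c,0],[0,0,1]])
def Ry(a): c,s=np.cos(a),np.sin(a); return np.array([[c,0,s],[0,1,0],[-s,0,c]])
def fk(q,s,p,full=False):
    h,a1,L1,a3,L2,a5,L3,o1,o7,a0=p
    A=Rz(s[0]*q[0]+o1); X=A@[a0,0,h]; P=[X]
    A=A@Ry(q[1]); X=X+A@[a1,0,L1]; P.append(X)
    A=A@Rz(s[1]*q[2])@Ry(q[3]); X=X+A@[a3,0,L2]; P.append(X)
    A=A@Rz(s[2]*q[4])@Ry(q[5]); X=X+A@[a5,0,L3]
    A=A@Rz(s[3]*q[6]+o7); P.append(X)
    return (X,A,P) if full else (X,A)
if __name__=="__main__":
    best=[]
    for s in itertools.product((1,-1),repeat=4):
        for o7 in (0,np.pi/2,np.pi,-np.pi/2):
            def res(p):
                r=[]
                for e in D:
                    X,A=fk(e[2],s,p); r+=list((X-e[0])*5)+list((A-rot(e)).ravel())
                return r
            f=least_squares(res,[.33,0,.4,0,.4,0,.25,0,o7,0],loss='soft_l1',f_scale=.05,max_nfev=200)
            best.append((f.cost,s,f.x))
    best.sort(key=lambda b:b[0])
    for b in best[:4]: print(b[0],b[1],b[2].round(4))
    c,s,p=best[0]
    for e in D:
        X,A=fk(e[2],s,p); print(((X-e[0])*1000).round(1),np.degrees(np.linalg.norm(R.from_matrix(A.T@rot(e)).as_rotvec())).round(2))
    np.savez("kin.npz",s=s,p=p)
E
python3 kin.py
```

```text
0.013274573268109378 (-1, -1, -1, -1) [ 0.3012 -0.0235  0.5105 -0.0226  0.4751 -0.0119  0.3318 -0.0848  1.4888
  0.018 ]
0.013274573268110162 (-1, -1, -1, -1) [ 0.3012 -0.0235  0.5105 -0.0226  0.4751 -0.0119  0.3318 -0.0848  1.4888
  0.018 ]
0.013274573268117547 (-1, -1, -1, -1) [ 0.3012 -0.0235  0.5105 -0.0226  0.4751 -0.0119  0.3318 -0.0848 -4.7943
  0.018 ]
0.013274573268220957 (-1, -1, -1, -1) [ 0.3012 -0.0235  0.5105 -0.0226  0.4751 -0.0119  0.3318 -0.0848  1.4888
  0.018 ]
[-3.4  5.3 11. ] 0.16
[-7.8  6.8  2.1] 0.19
[-4.7  0.8  4.5] 0.54
[-4.3  2.9 -3. ] 0.31
[ 0.9  4.1 -3.6] 0.35
[ 2.5 -9.8  3.4] 0.41
[-2.  -0.3 -5.6] 0.41
[-6.2 -9.   3.6] 0.5
[ 1.3  0.5 -3.2] 0.26
[-2.2  0.3 -0.7] 0.43
[ 6.4  0.  -1.6] 2.17
[ 7.5  0.9 -4. ] 3.21
```

```bash
cat > ik.py <<'E'
from kin import *
z=np.load("kin.npz"); s=z["s"]; p=z["p"]
lo=np.array([-2.96,-.34,-1.41,.24,-1.37,.17,-2.96])+.08; hi=np.array([2.96,2.1,1.46,2.44,4.51,1.92,2.96])-.08
def ik(X,A,n=12,seed=0,x0=None):
    rng=np.random.default_rng(seed); out=[]
    for i in range(n):
        q0=lo+(hi-lo)*rng.random(7) if x0 is None or i>0 else np.clip(x0,lo+1e-3,hi-1e-3)
        if i%2: q0[0]=np.clip(-np.arctan2(X[1],X[0]),lo[0],hi[0]); 
        f=least_squares(lambda q:np.r_[(fk(q,s,p)[0]-X)*5,(fk(q,s,p)[1]-A).ravel()],q0,bounds=(lo,hi),max_nfev=60)
        if f.cost<1e-5: out.append(f.x)
    return out
def tool(psi,dep,phi=0):
    """tool z: azimuth psi, depression dep; jaw horizontal; tool x up-ish; then turned phi about tool z (deg)"""
    psi,dep,phi=np.radians([psi,dep,phi])
    zt=np.array([np.cos(psi)*np.cos(dep),np.sin(psi)*np.cos(dep),-np.sin(dep)])
    yt=np.array([np.sin(psi),-np.cos(psi),0.]); xt=np.cross(yt,zt)
    return np.c_[xt,yt,zt]@Rz(phi)
def tcp_for(P,psi,dep,back=.0256): return np.asarray(P)+tool(psi,dep)[:,2]*back
if __name__=="__main__":
    for dep in (15,30,45):
        for psi in range(-180,180,30):
            A=tool(psi,dep); r=ik(tcp_for([.489,-.1125,.115],psi,dep),A,8)
            A2=tool(psi,dep,180); r2=ik(tcp_for([.489,-.1125,.115],psi,dep),A2,8)
            print(dep,psi,len(r),len(r2),[ (x.round(2).tolist(),fk(x,s,p,True)[2][1].round(2).tolist(),fk(x,s,p,True)[2][2].round(2).tolist()) for x in (r+r2)[:2]])
E
python3 ik.py
```

```text
15 -180 0 0 []
15 -150 3 7 [([-0.22, 1.05, 0.13, 1.48, 0.42, 1.83, 1.84], [0.44, 0.06, 0.58], [0.74, 0.04, 0.21]), ([-0.29, 1.06, 0.24, 1.48, 0.36, 1.8, 1.91], [0.44, 0.09, 0.57], [0.74, 0.04, 0.2])]
15 -120 1 5 [([-0.34, 0.94, 0.04, 1.74, 0.77, 1.61, 1.84], [0.4, 0.1, 0.62], [0.63, 0.14, 0.21]), ([-0.54, 0.97, 0.32, 1.74, 0.63, 1.49, -1.16], [0.38, 0.19, 0.61], [0.63, 0.14, 0.2])]
15 -90 2 5 [([0.04, 0.96, -0.59, 2.06, 1.38, 1.82, 1.59], [0.42, -0.05, 0.61], [0.49, 0.18, 0.21]), ([-0.44, 0.84, 0.0, 2.06, 1.16, 1.4, 1.72], [0.36, 0.13, 0.66], [0.49, 0.18, 0.21])]
15 -60 0 0 []
15 -30 0 0 []
15 0 0 0 []
15 30 0 0 []
15 60 4 6 [([1.0, 0.86, -0.32, 2.11, -1.1, 1.17, 1.19], [0.18, -0.34, 0.65], [0.34, -0.36, 0.21]), ([1.04, 0.87, -0.37, 2.11, -1.07, 1.14, 1.18], [0.17, -0.36, 0.65], [0.34, -0.36, 0.21])]
15 90 4 6 [([0.59, 0.93, 0.02, 1.78, -0.85, 1.61, 1.17], [0.32, -0.26, 0.63], [0.49, -0.41, 0.21]), ([0.64, 0.93, -0.04, 1.78, -0.82, 1.58, 1.14], [0.31, -0.27, 0.63], [0.48, -0.41, 0.21])]
15 120 3 7 [([0.48, 1.03, -0.05, 1.51, -0.5, 1.82, 1.16], [0.38, -0.24, 0.58], [0.63, -0.37, 0.21]
[... 2507 characters left out ...]
97], [0.23, -0.12, 0.75], [0.38, -0.29, 0.34]), ([0.7, 0.52, -0.15, 2.17, -1.01, 0.87, 0.88], [0.18, -0.18, 0.76], [0.38, -0.29, 0.34])]
45 90 4 6 [([0.15, 0.69, 0.45, 1.93, -0.89, 1.35, 1.15], [0.32, -0.08, 0.71], [0.49, -0.32, 0.34]), ([0.39, 0.64, 0.14, 1.93, -0.75, 1.23, 1.03], [0.27, -0.14, 0.72], [0.48, -0.32, 0.34])]
45 120 3 7 [([0.08, 0.78, 0.42, 1.73, -0.61, 1.5, 1.33], [0.36, -0.06, 0.68], [0.59, -0.29, 0.34]), ([0.31, 0.74, 0.09, 1.73, -0.45, 1.41, 1.18], [0.32, -0.13, 0.69], [0.59, -0.29, 0.34])]
45 150 3 7 [([0.03, 0.82, 0.29, 1.61, -0.29, 1.55, 1.51], [0.37, -0.04, 0.67], [0.67, -0.22, 0.34]), ([0.3, 0.8, -0.1, 1.61, -0.1, 1.51, 1.3], [0.34, -0.14, 0.67], [0.67, -0.22, 0.34])]
```

Call:
step_arm(
  deltas=[
    [0, 0, 0, -4, -4, 20, 82],
    [0, 0, 0, -4, -4, 25, 82],
    [0, 0, 0, -4, -4, 25, 82],
    [0, 0, 0, 0, 0, 15, 82],
    [0, 0.08, 0, 0, 0, 0, 82],
    [0, 0.08, 0, 0, 0, 0, 82],
    [0, 0, 0, 0, 0, 0, 82],
  ],
)

```text
time_s: 54.48
tcp_pos: [0.4897, -0.1999, 0.2255]
tool_rot: [0.634, 0.63, 0.316, -0.318]
contact_force: [-1.2, -0.1, -0.3]
grip_width: 0.082
```

```bash
python3 -c "
from h import *
to([.4887,-.2,.2],0)"
```

```text
t 54.48 tcp [ 0.4897 -0.1999  0.2255] tool axes x [0.006 0.598 0.801] y [ 1.    -0.004 -0.005] z [ 0.001  0.801 -0.598] F [-1.2 -0.1 -0.3] w 0.082
jaw -0.24 tilt deg 53.27 q [ 0.28  0.68  0.56  1.7  -0.88  1.73  1.15]
delta tool mm [-20.5  -0.9  15.2] norm 25.6
rz (tool, world 0.2 deg): -0.0041
```

Call:
step_arm(
  deltas=[
    [0, 0, 0, -12, 0, 9, 82],
    [0, 0, 0, -14, 0, 10, 82],
    [0, 0, 0, -14, 0, 10, 82],
    [0, 0, 0, -10, 0, 7, 82],
    [0, 0.07, 0, 0, 0, 0, 82],
    [0, 0.07, 0, 0, 0, 0, 82],
    [0, 0.07, 0, 0, 0, 0, 82],
    [0, 0, 0, 0, 0, 0, 82],
  ],
)

```text
time_s: 55.15
tcp_pos: [0.4891, -0.202, 0.162]
tool_rot: [0.597, 0.592, 0.382, -0.383]
contact_force: [-0.0, 0.8, -0.1]
grip_width: 0.0821
```

```bash
python3 -c "
from h import *
to([.4887,-.2,.14],0)"
```

```text
t 55.15 tcp [ 0.4891 -0.202   0.162 ] tool axes x [0.007 0.414 0.91 ] y [ 1.    -0.006 -0.005] z [ 0.004  0.91  -0.414] F [-0.   0.8 -0.1] w 0.0821
jaw -0.37 tilt deg 65.52 q [ 0.4   0.87  0.47  1.66 -0.96  1.82  1.26]
delta tool mm [-19.2  -0.3  10.9] norm 22.1
rz (tool, world 0.4 deg): -0.0065
```

```bash
python3 -c "
from meas import *
p,d=snap('top','t9',(290,150,450,290),5)
snap('side','s9',(230,80,430,230),4)
cup(cv2.cvtColor(p,cv2.COLOR_RGB2BGR),d)
"
```

```text
cup rim centre/radius [ 0.4886 -0.1125  0.0329] contour res 0.55 ellipse ((328.5821838378906, 226.8978271484375), (30.43195343017578, 31.32411766052246), 68.52981567382812)
```

View pics/t9.png

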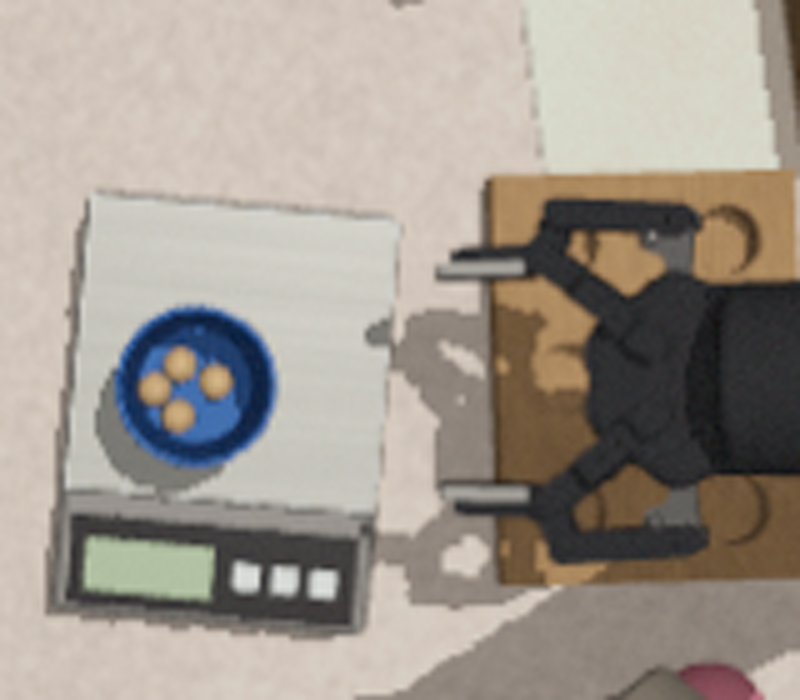

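View pics/s9.png

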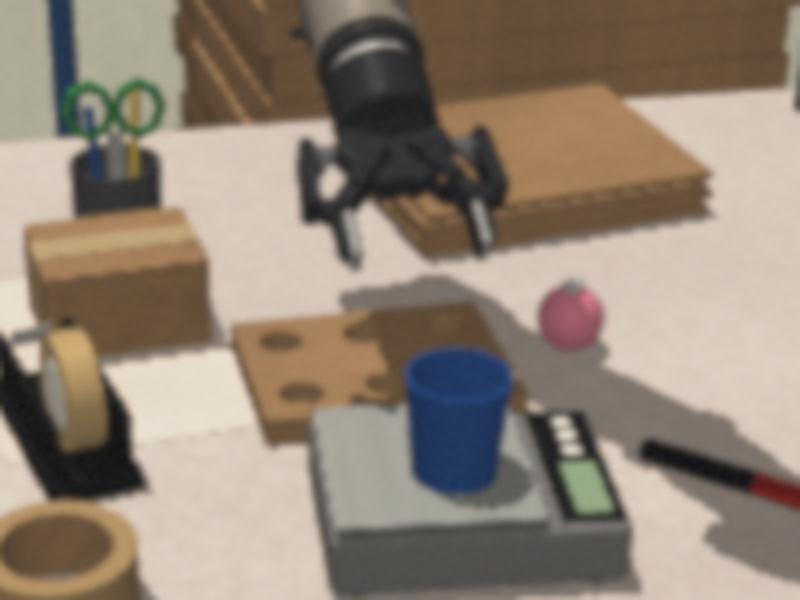

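Call:
step_arm(
  deltas=[
    [0, 0, 0, -4, 0, 0, 85],
    [0, 0, 0, -4, 0, 10, 85],
    [0, 0, 0, 0, 0, 20, 85],
    [0, 0, 0, 0, 0, 20, 85],
    [0, 0, 0, 0, 0, 10, 85],
    [0, 0, 0, 0, 0, 0, 85],
    [0, 0, 0, 0, 0, 0, 85],
  ],
)

```text
time_s: 55.83
tcp_pos: [0.4906, -0.1503, 0.1332]
tool_rot: [0.596, 0.594, 0.382, -0.381]
contact_force: [-0.4, -0.1, 0.1]
grip_width: 0.0849
```

```bash
python3 -c "
from h import *
to([.4887,-.0892,.1014],0)
snap('top','t10',(290,150,450,290),5)"
```

```text
t 55.83 tcp [ 0.4906 -0.1503  0.1332] tool axes x [0.001 0.418 0.908] y [ 1.    -0.004  0.   ] z [ 0.004  0.908 -0.418] F [-0.4 -0.1  0.1] w 0.0849
jaw -0.22 tilt deg 65.3 q [ 0.34  0.87  0.44  1.75 -1.    1.73  1.29]
delta tool mm [-3.3 -2.1 68.7] norm 68.9
rz (tool, world 0.2 deg): -0.0038
```

View pics/t10.png

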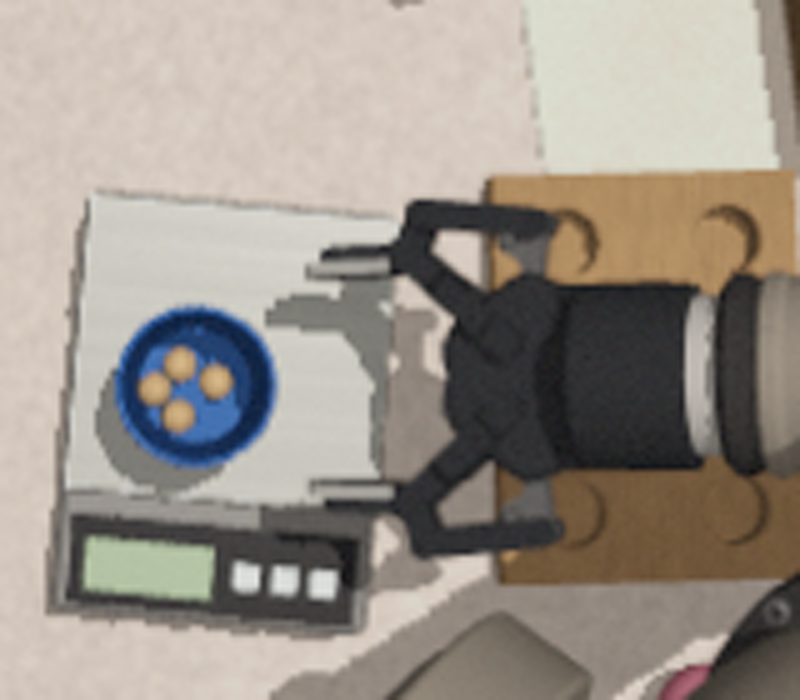

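Call:
step_arm(
  deltas=[
    [0, 0, 0, -1.5, -1.5, 8, 85],
    [0, 0, 0, -1.5, -1.5, 14, 85],
    [0, 0, 0, 0, 0, 16, 85],
    [0, 0, 0, 0, 0, 14, 85],
    [0, 0, 0, 0, 0, 10, 85],
    [0, 0, 0, 0, 0, 5, 85],
    [0, 0, 0, 0, 0, 0, 85],
    [0, 0, 0, 0, 0, 0, 85],
  ],
)

```text
time_s: 56.55
tcp_pos: [0.4878, -0.0909, 0.1022]
tool_rot: [0.597, 0.594, 0.382, -0.381]
contact_force: [0.0, -0.5, 0.2]
grip_width: 0.0853
```

```bash
python3 -c "
from h import *
to([.4887,-.0892,.1014],0)
snap('top','t11',(290,150,450,290),5)
snap('side','s11',(280,120,440,240),5)"
```

```text
t 56.55 tcp [ 0.4878 -0.0909  0.1022] tool axes x [0.002 0.418 0.909] y [ 1.    -0.005 -0.   ] z [ 0.004  0.909 -0.418] F [ 0.  -0.5  0.2] w 0.0853
jaw -0.26 tilt deg 65.31 q [ 0.28  0.88  0.41  1.85 -1.05  1.63  1.33]
delta tool mm [0.  0.9 1.9] norm 2.1
rz (tool, world 0.3 deg): -0.0046
```

View pics/t11.png

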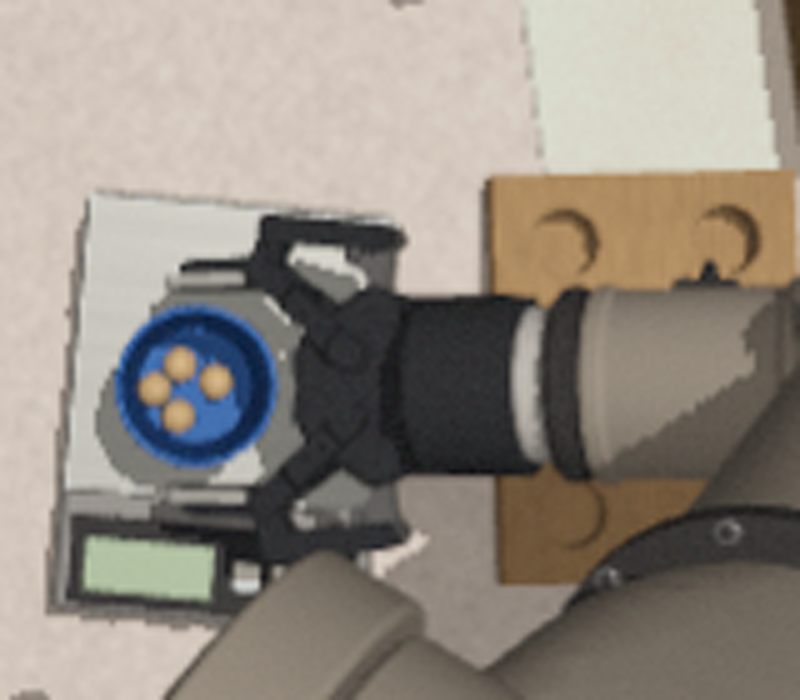

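View pics/s11.png

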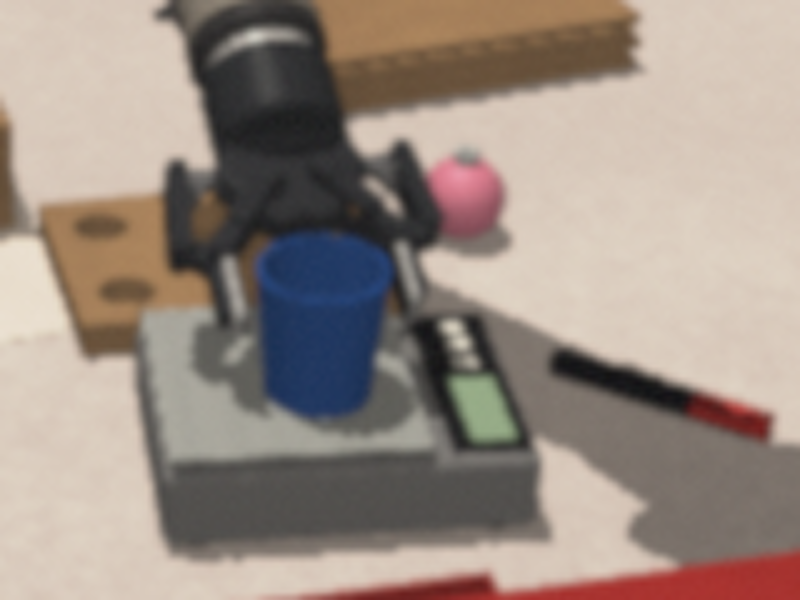

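Call:
step_arm(
  deltas=[
    [0, 0, 0, 0, 0.9, 1, 78],
    [0, 0, 0, 0, 0, 0, 72],
    [0, 0, 0, 0, 0, 0, 69],
    [0, 0, 0, 0, 0, 0, 67],
    [0, 0, 0, 0, 0, 0, 65],
    [0, 0, 0, 0, 0, 0, 63],
    [0, 0, 0, 0, 0, 0, 61],
    [0, 0, 0, 0, 0, 0, 60],
  ],
)

```text
time_s: 57.32
tcp_pos: [0.4886, -0.0906, 0.1022]
tool_rot: [0.597, 0.594, 0.383, -0.381]
contact_force: [-1.2, -4.0, 5.3]
grip_width: 0.0653
```

Call:
step_arm(
  deltas=[
    [0, 0, 0, 0, 0, 0, 58],
    [0, 0, 0, 0, 0, 0, 58],
    [0, 0, 0, 0, 0, 0, 58],
  ],
)

```text
time_s: 57.57
tcp_pos: [0.4887, -0.0906, 0.1022]
tool_rot: [0.597, 0.594, 0.383, -0.38]
contact_force: [-1.9, -3.1, 6.1]
grip_width: 0.0655
```

```bash
python3 -c "
from h import *
to([.4887,-.0892,.1014],0)
snap('top','t12',(290,150,450,290),5)
snap('side','s12',(280,120,440,240),5)"
```

```text
t 57.57 tcp [ 0.4887 -0.0906  0.1022] tool axes x [0.002 0.417 0.909] y [ 1.    -0.005  0.   ] z [ 0.005  0.909 -0.417] F [-1.9 -3.1  6.1] w 0.0655
jaw -0.31 tilt deg 65.32 q [ 0.28  0.88  0.4   1.85 -1.06  1.63  1.33]
delta tool mm [-0.1  0.   1.6] norm 1.6
rz (tool, world 0.3 deg): -0.0054
```

View pics/t12.png

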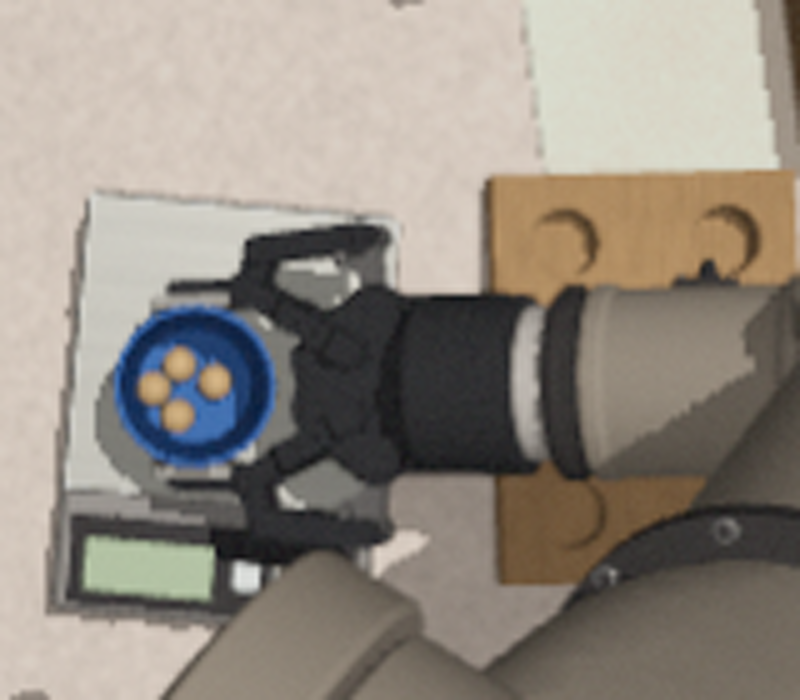

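View pics/s12.png

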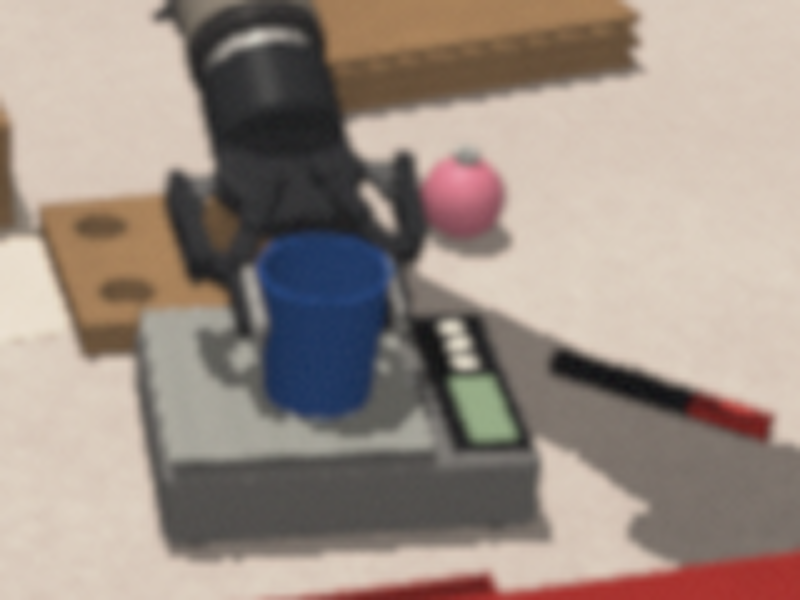

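Call:
step_arm(
  deltas=[
    [0, 0, 0, 3.6, 0, -1.7, 57],
    [0, 0, 0, 7.3, 0, -3.3, 57],
    [0, 0, 0, 13, 0, -6, 57],
    [0, 0, 0, 13, 0, -6, 57],
    [0, 0, 0, 13, 0, -6, 57],
    [0, 0, 0, 8, 0, -3.5, 57],
    [0, 0, 0, 0, 0, 0, 57],
    [0, 0, 0, 0, 0, 0, 57],
  ],
)

```text
time_s: 58.33
tcp_pos: [0.4889, -0.0902, 0.1662]
tool_rot: [0.597, 0.594, 0.383, -0.38]
contact_force: [-0.3, -1.1, -1.4]
grip_width: 0.0652
```

```bash
python3 -c "
from h import *
to([.4887,.06,.16],0)
snap('top','t13',(290,150,450,290),5)
snap('side','s13',(280,120,440,240),5)"
```

```text
t 58.33 tcp [ 0.4889 -0.0902  0.1662] tool axes x [0.001 0.418 0.908] y [ 1.    -0.005  0.002] z [ 0.005  0.908 -0.418] F [-0.3 -1.1 -1.4] w 0.0652
jaw -0.28 tilt deg 65.26 q [ 0.26  0.77  0.43  1.86 -1.03  1.68  1.25]
delta tool mm [ 57.2  -0.9 138.9] norm 150.3
rz (tool, world 0.3 deg): -0.0049
```

View pics/t13.png

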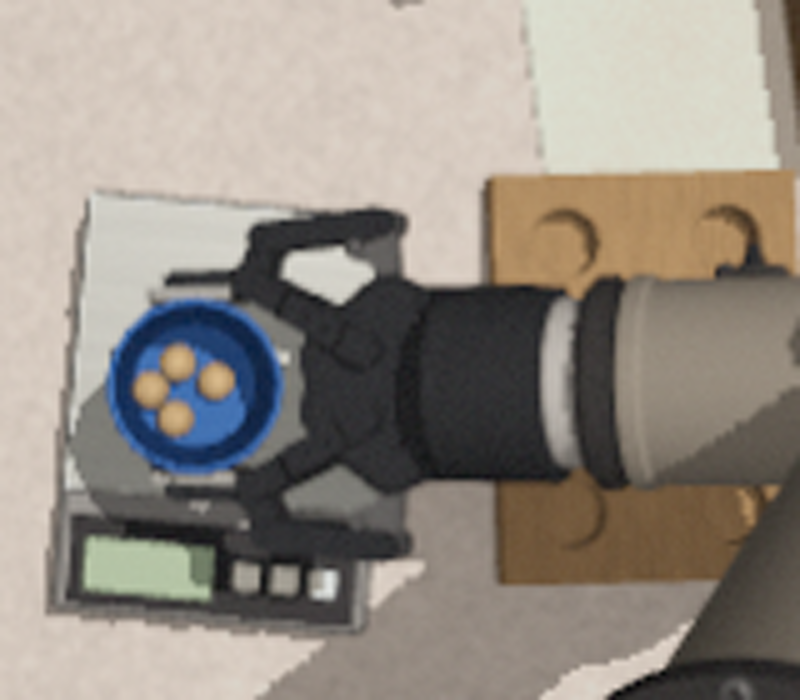

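View pics/s13.png

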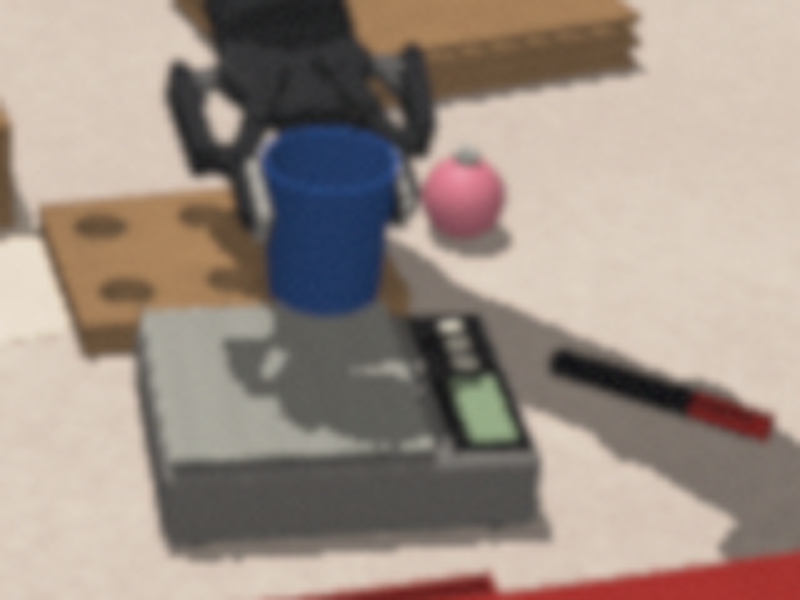

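```bash
python3 -c "
from ik import *
x0=[0.26,0.77,0.43,1.86,-1.03,1.68,1.25]
for phi in (0,80,120,150):
    for x in ik(np.array([.505,.113,.11]),tool(90,24.7,phi),6,x0=x0)[:3]: print(phi,x.round(2))
"
python3 -c "
from h import *
to([.505,.113,.16],0)"
```

```text
0 [ 0.11  0.75  0.19  2.04 -1.17  1.39  1.19]
0 [ 1.17  1.42 -1.28  2.07  0.29  0.73 -0.07]
0 [ 0.22  0.74  0.05  2.04 -1.11  1.32  1.15]
80 [-0.07  0.79  0.42  2.04 -1.25  1.53 -0.16]
80 [ 1.13  1.3  -1.19  2.07  0.07  0.71 -1.27]
80 [ 0.15  0.74  0.14  2.04 -1.15  1.37 -0.22]
120 [-0.08  0.79  0.44  2.04 -1.25  1.54 -0.85]
120 [ 0.71  0.83 -0.56  2.05 -0.81  0.99 -1.18]
120 [ 0.27  0.74 -0.01  2.04 -1.09  1.28 -0.96]
150 [-0.15  0.82  0.52  2.04 -1.28  1.6  -1.36]
150 [ 0.27  0.74 -0.01  2.04 -1.09  1.28 -1.49]
150 [ 0.18  0.74  0.11  2.04 -1.14  1.35 -1.45]
t 58.43 tcp [ 0.4885 -0.0899  0.1652] tool axes x [0.002 0.418 0.909] y [ 1.    -0.005 -0.   ] z [ 0.004  0.909 -0.418] F [ 0.5 -0.4 -1. ] w 0.0653
jaw -0.28 tilt deg 65.32 q [ 0.26  0.77  0.43  1.86 -1.03  1.68  1.25]
delta tool mm [ 80.1  15.5 186.6] norm 203.6
rz (tool, world 0.3 deg): -0.0049
```

Call:
step_arm(
  deltas=[
    [0, 0, 0, 4, 0.8, 9, 57],
    [0, 0, 0, 8, 1.5, 18, 57],
    [0, 0, 0, 10, 2, 24, 57],
    [0, 0, 0, 12, 2.4, 28, 57],
    [0, 0, 0, 12, 2.4, 28, 57],
    [0, 0, 0, 12, 2.4, 28, 57],
    [0, 0, 0, 10, 2, 24, 57],
    [0, 0, 0, 8, 1.5, 18, 57],
  ],
)

```text
time_s: 59.1
tcp_pos: [0.5036, 0.106, 0.1602]
tool_rot: [0.596, 0.594, 0.382, -0.382]
contact_force: [0.5, 0.7, -0.7]
grip_width: 0.0653
```

Call:
step_arm(
  deltas=[
    [0, 0, 0, 4, 0.5, 9, 57],
    [0, 0, 0, 0, 0, 0, 57],
    [0, 0, 0, 0, 0, 0, 57],
  ],
)

```text
time_s: 59.35
tcp_pos: [0.5049, 0.1121, 0.1601]
tool_rot: [0.597, 0.594, 0.382, -0.381]
contact_force: [0.0, -0.6, -1.8]
grip_width: 0.0653
```

```bash
python3 -c "
from h import *
to([.505,.113,.14],0)
snap('top','t14',(130,130,330,280),4)
snap('side','s14',(230,120,480,320),3)"
```

```text
t 59.35 tcp [0.5049 0.1121 0.1601] tool axes x [0.002 0.418 0.908] y [ 1.    -0.005 -0.001] z [ 0.004  0.908 -0.418] F [ 0.  -0.6 -1.8] w 0.0653
jaw -0.27 tilt deg 65.29 q [-0.01  0.67  0.31  2.06 -1.27  1.44  1.19]
delta tool mm [-17.9   0.1   9.3] norm 20.2
rz (tool, world 0.3 deg): -0.0047
```

View pics/t14.png

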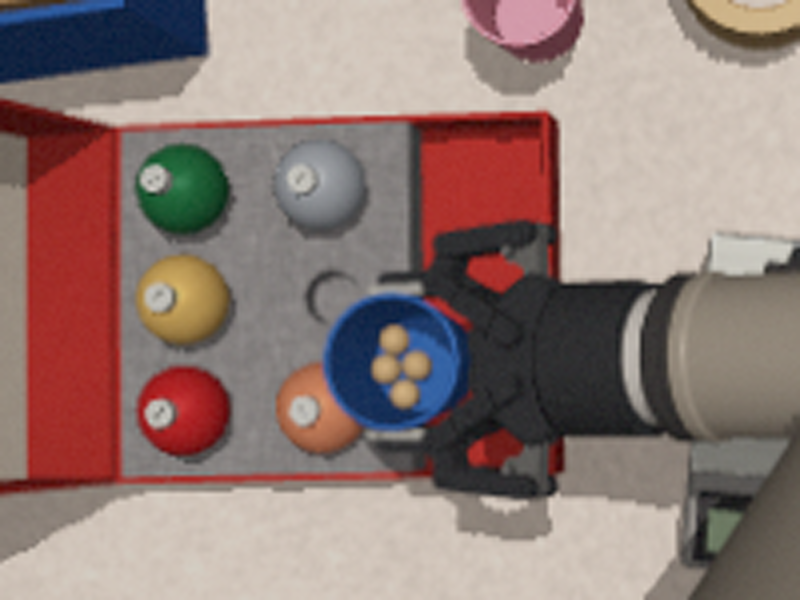

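View pics/s14.png

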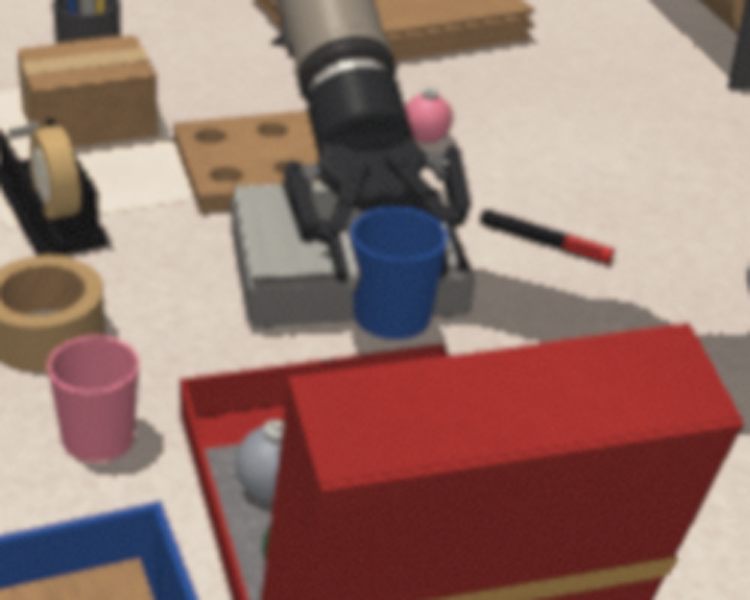

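Call:
step_arm(
  deltas=[
    [0, 0, 0, -6, 3, -1, 57],
    [0, 0, 0, -7, 4, -1, 57],
    [0, 0, 0, -4, 3, 0, 57],
    [0, 0, 0.06, 0, 0, 0, 57],
    [0, 0, 0.1, 0, 0, 0, 57],
    [0, 0, 0.1, 0, 0, 0, 57],
    [0, 0, 0.1, 0, 0, 0, 57],
    [0, 0, 0.1, 0, 0, 0, 57],
  ],
)

```text
time_s: 60.12
tcp_pos: [0.5156, 0.1025, 0.1452]
tool_rot: [0.718, 0.44, 0.285, -0.458]
contact_force: [0.0, 0.2, -1.8]
grip_width: 0.0656
```

Call:
step_arm(
  deltas=[
    [0, 0, 0.1, 0, 0, 0, 57],
    [0, 0, 0.1, 0, 0, 0, 57],
    [0, 0, 0.1, 0, 0, 0, 57],
    [0, 0, 0.1, 0, 0, 0, 57],
    [0, 0, 0.1, 0, 0, 0, 57],
    [0, 0, 0.1, 0, 0, 0, 57],
    [0, 0, 0.04, 0, 0, 0, 57],
    [0, 0, 0, 0, 0, 0, 57],
  ],
)

```text
time_s: 60.78
tcp_pos: [0.5155, 0.1027, 0.1452]
tool_rot: [0.82, 0.193, 0.127, -0.524]
contact_force: [-0.0, 0.4, -1.2]
grip_width: 0.0653
```

```bash
python3 -c "
from h import *
o=obs(); print(o['qpos'].round(2))
M=R.from_quat(o['tool_rot']).as_matrix(); print('G',(o['tcp_pos']-.0256*M[:,2]).round(4), 'world->tool for (0,0,-.03):',(M.T@[0,0,-30]).round(1))
snap('top','t15',(130,130,330,280),4)
snap('side','s15',(230,120,480,320),3)"
```

```text
t 60.78 tcp [0.5155 0.1027 0.1452] tool axes x [0.893 0.184 0.411] y [ 0.45  -0.375 -0.81 ] z [ 0.005  0.908 -0.418] F [-0.   0.4 -1.2] w 0.0653
[-0.08  0.74  0.43  2.03 -1.31  1.52  0.13]
G [0.5153 0.0794 0.1559] world->tool for (0,0,-.03): [-12.3  24.3  12.5]
```

View pics/t15.png

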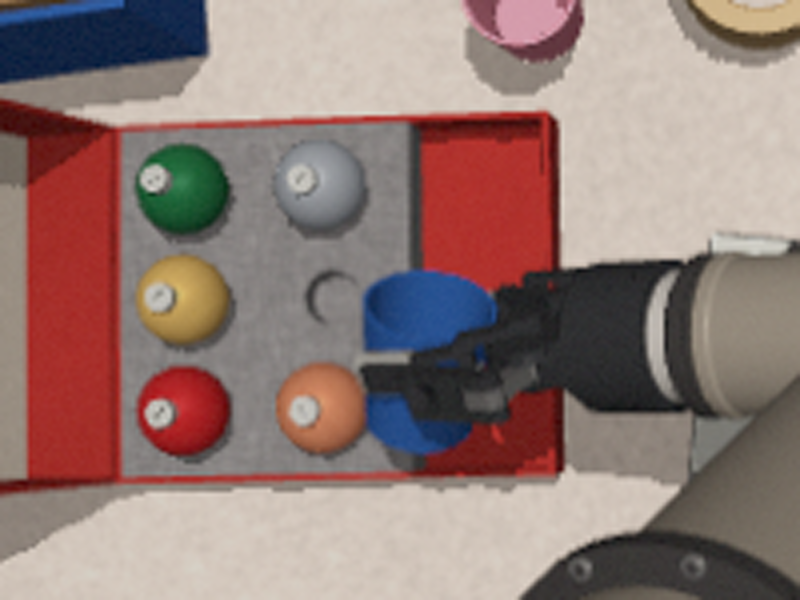

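View pics/s15.png

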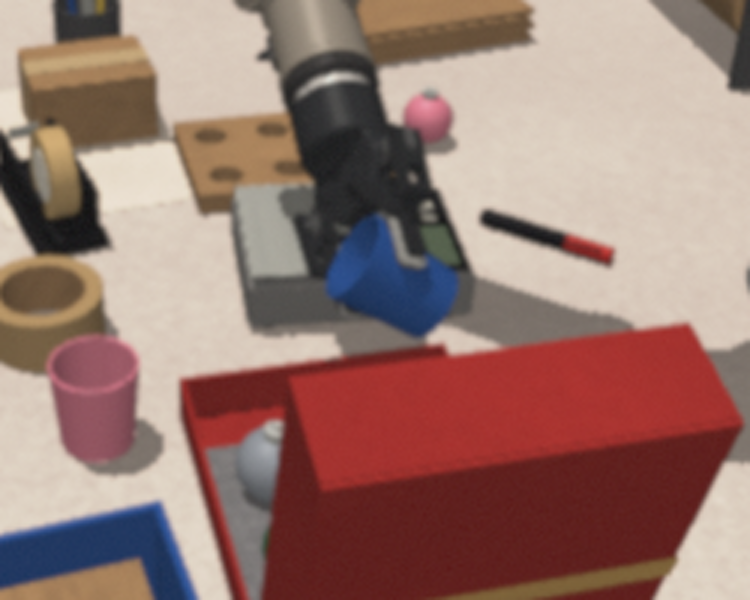

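Call:
step_arm(
  deltas=[
    [0.036, -0.071, -0.037, 0, 0, 0, 57],
    [0.036, -0.071, -0.037, 0, 0, 0, 57],
    [0.036, -0.071, -0.037, 0, 0, 0, 57],
    [0, 0, 0, 0, 0, 0, 57],
  ],
)

```text
time_s: 61.22
tcp_pos: [0.5172, 0.1041, 0.1457]
tool_rot: [0.785, 0.304, 0.058, -0.536]
contact_force: [0.9, 0.5, -0.5]
grip_width: 0.0654
```

```bash
cat > st.py <<'E'
from h import *
import sys
o=obs(); print(o['qpos'].round(2))
M=R.from_quat(o['tool_rot']).as_matrix(); print('G',(o['tcp_pos']-.0256*M[:,2]).round(4), 'unit world axes in tool',M.T.round(3).tolist())
t=M[:,2]; print("psi",np.degrees(np.arctan2(t[1],t[0])).round(1),"dep",np.degrees(np.arcsin(-t[2])).round(1))
E
python3 st.py
```

```text
t 61.22 tcp [0.5172 0.1041 0.1457] tool axes x [0.808 0.416 0.417] y [ 0.54  -0.24  -0.807] z [-0.235  0.877 -0.418] F [ 0.9  0.5 -0.5] w 0.0654
[-0.1   0.8   0.41  1.86 -1.12  1.63  0.13]
G [0.5232 0.0817 0.1564] unit world axes in tool [[0.808, 0.416, 0.417], [0.54, -0.24, -0.807], [-0.235, 0.877, -0.418]]
psi 105.0 dep 24.7
```

Call:
step_arm(
  deltas=[
    [0, 0, 0, -7, 8, 5.5, 57],
    [0, 0, 0, -7, 8, 5.5, 57],
    [0, 0, 0, -7, 8, 5.5, 57],
    [0, 0, 0.08, 0, 0, 0, 57],
    [0, 0, 0.1, 0, 0, 0, 57],
    [0, 0, 0.1, 0, 0, 0, 57],
    [0, 0, 0.1, 0, 0, 0, 57],
    [0, 0, 0.1, 0, 0, 0, 57],
  ],
)

```text
time_s: 61.88
tcp_pos: [0.5058, 0.103, 0.1096]
tool_rot: [0.836, 0.101, -0.073, -0.535]
contact_force: [-0.6, 0.9, -2.4]
grip_width: 0.0653
```

```bash
python3 st.py; python3 -c "
from h import *
snap('top','t16',(130,130,330,280),4)
snap('side','s16',(230,120,480,320),3)"
```

```text
t 61.88 tcp [0.5058 0.103  0.1096] tool axes x [ 0.969  0.247 -0.014] y [ 0.091 -0.408 -0.909] z [-0.23   0.879 -0.418] F [-0.6  0.9 -2.4] w 0.0653
[-0.14  0.87  0.47  1.89 -1.17  1.64 -0.27]
G [0.5117 0.0805 0.1203] unit world axes in tool [[0.969, 0.247, -0.014], [0.091, -0.408, -0.909], [-0.23, 0.879, -0.418]]
psi 104.7 dep 24.7
```

View pics/t16.png

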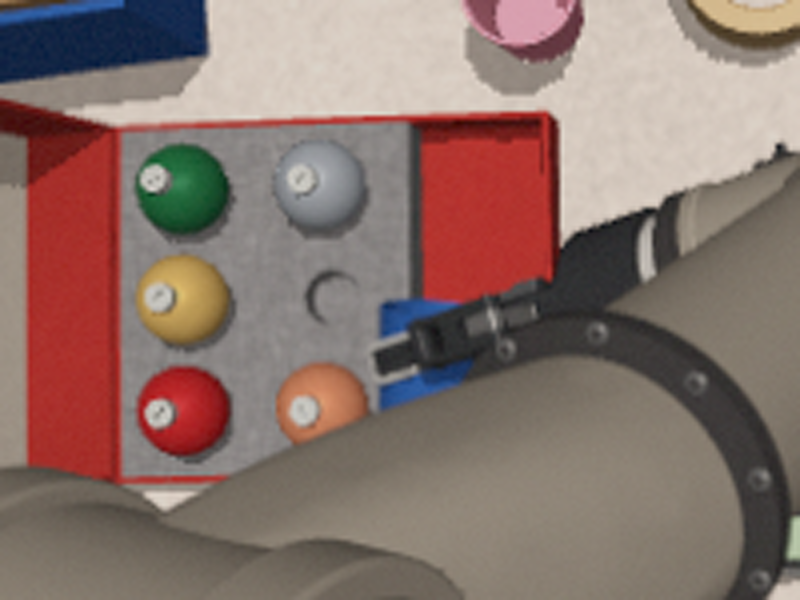

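View pics/s16.png

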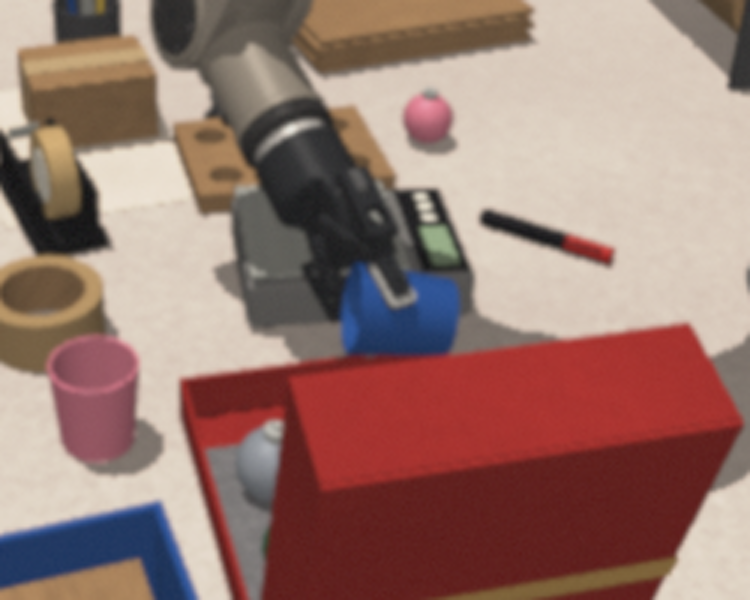

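Call:
step_arm(
  deltas=[
    [0, 0, 0.07, 0, 0, 0, 57],
    [0, 0, 0.07, 0, 0, 0, 57],
    [0, 0, 0.07, 0, 0, 0, 57],
    [0, 0, 0.07, 0, 0, 0, 57],
    [0, 0, 0.07, 0, 0, 0, 57],
    [0, 0, 0.07, 0, 0, 0, 57],
    [0, 0, 0, 0, 0, 0, 57],
    [0, 0, 0, 0, 0, 0, 57],
  ],
)

```text
time_s: 62.65
tcp_pos: [0.5065, 0.1032, 0.1103]
tool_rot: [0.839, -0.071, -0.181, -0.508]
contact_force: [0.3, -1.2, -1.8]
grip_width: 0.0651
```

```bash
python3 st.py; python3 -c "
from h import *
snap('top','t17',(130,130,330,280),4)
snap('side','s17',(230,120,480,320),3)"
```

```text
t 62.65 tcp [0.5065 0.1032 0.1103] tool axes x [ 0.925  0.065 -0.375] y [-0.302 -0.473 -0.828] z [-0.231  0.879 -0.418] F [ 0.3 -1.2 -1.8] w 0.0651
[-0.18  0.89  0.54  1.89 -1.19  1.68 -0.66]
G [0.5124 0.0807 0.121 ] unit world axes in tool [[0.925, 0.065, -0.375], [-0.302, -0.473, -0.828], [-0.231, 0.879, -0.418]]
psi 104.8 dep 24.7
```

View pics/t17.png

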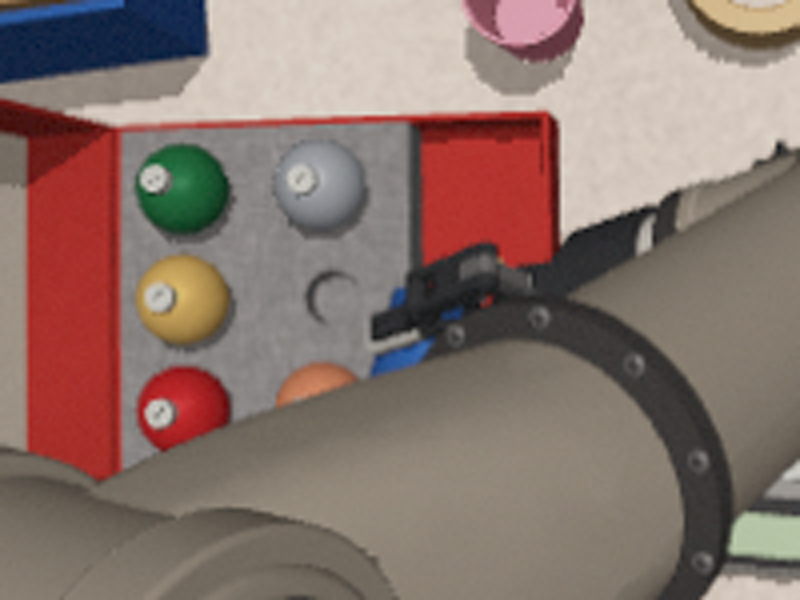

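View pics/s17.png

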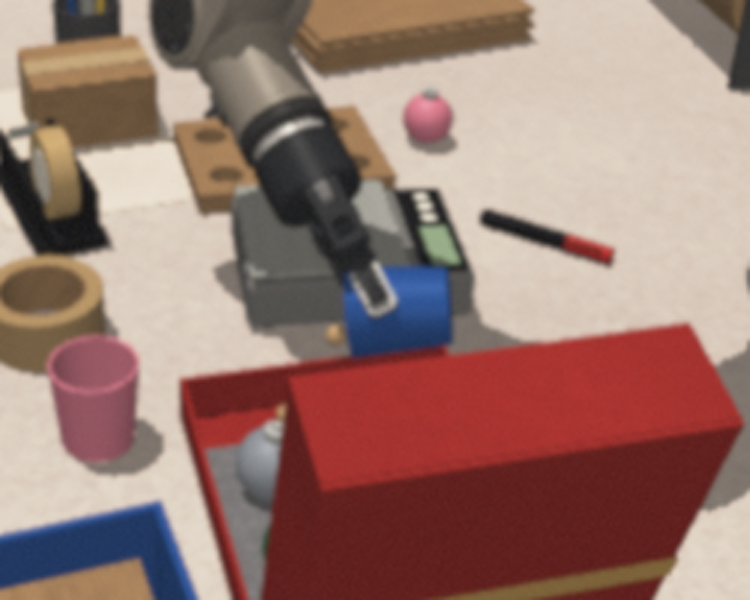

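Call:
step_arm(
  deltas=[
    [0, 0, 0.03, 0, 0, 0, 57],
    [0, 0, 0.03, 0, 0, 0, 57],
    [0, 0, 0.03, 0, 0, 0, 57],
    [0, 0, 0.03, 0, 0, 0, 57],
    [0, 0, 0, 0, 0, 0, 57],
    [0, 0, 0, 0, 0, 0, 57],
  ],
)

```text
time_s: 63.25
tcp_pos: [0.507, 0.1032, 0.1108]
tool_rot: [0.833, -0.121, -0.211, -0.497]
contact_force: [-0.5, 0.7, -0.9]
grip_width: 0.0656
```

```bash
python3 st.py; python3 -c "
from h import *
snap('top','t18',(200,130,330,230),6)
snap('side','s18',(230,120,480,320),3)"
```

```text
t 63.25 tcp [0.507  0.1032 0.1108] tool axes x [ 0.882  0.008 -0.472] y [-0.411 -0.478 -0.776] z [-0.231  0.878 -0.418] F [-0.5  0.7 -0.9] w 0.0656
[-0.2   0.9   0.56  1.89 -1.2   1.69 -0.78]
G [0.5129 0.0808 0.1215] unit world axes in tool [[0.882, 0.008, -0.472], [-0.411, -0.478, -0.776], [-0.231, 0.878, -0.418]]
psi 104.8 dep 24.7
```

View pics/t18.png

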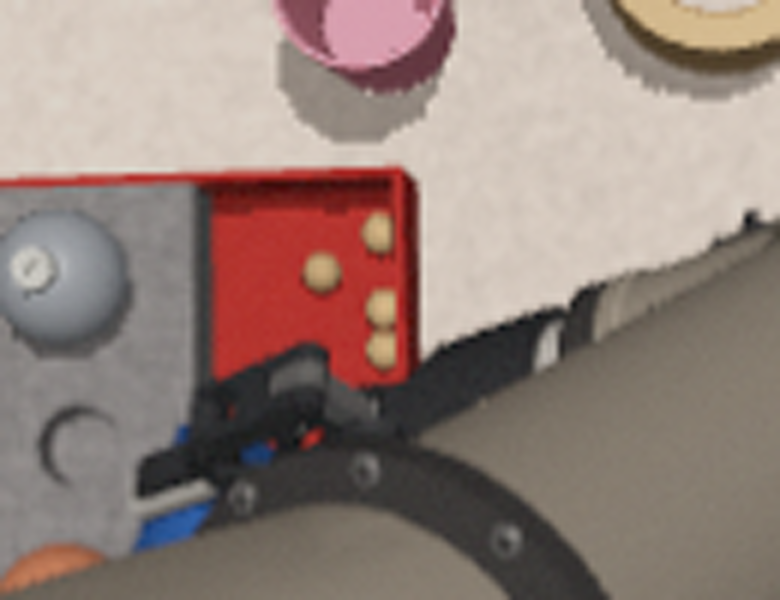

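View pics/s18.png

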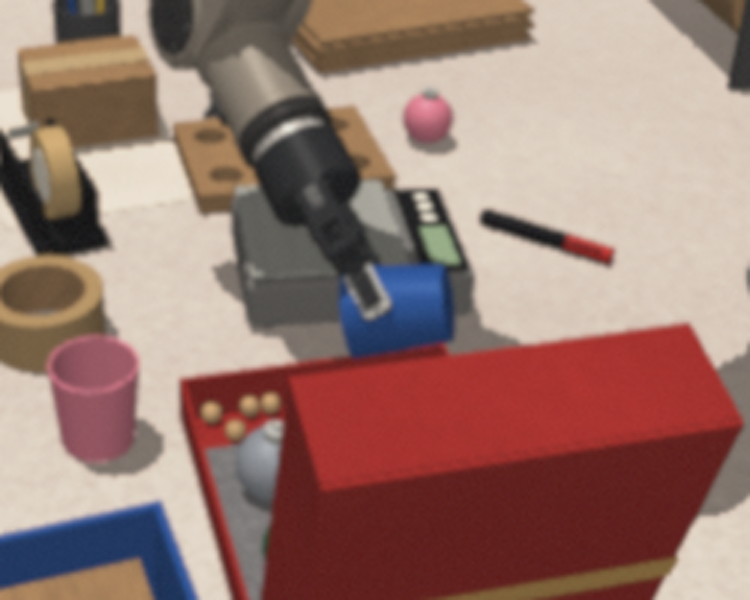

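Call:
step_arm(
  deltas=[
    [0, 0, 0.08, 0, 0, 0, 57],
    [0, 0, 0.08, 0, 0, 0, 57],
    [0, 0, 0.08, 0, 0, 0, 57],
    [0, 0, 0, 0, 0, 0, 57],
    [0, 0, -0.1, 0, 0, 0, 57],
    [0, 0, -0.12, 0, 0, 0, 57],
    [0, 0, -0.12, 0, 0, 0, 57],
    [0, 0, -0.12, 0, 0, 0, 57],
  ],
)

```text
time_s: 64.02
tcp_pos: [0.5071, 0.1033, 0.1109]
tool_rot: [0.842, -0.026, -0.153, -0.517]
contact_force: [-0.1, 0.0, -1.3]
grip_width: 0.065
```

```bash
python3 st.py
```

```text
t 64.02 tcp [0.5071 0.1033 0.1109] tool axes x [ 0.952  0.116 -0.284] y [-0.201 -0.464 -0.863] z [-0.232  0.878 -0.418] F [-0.1  0.  -1.3] w 0.065
[-0.17  0.89  0.52  1.89 -1.19  1.67 -0.56]
G [0.513  0.0808 0.1216] unit world axes in tool [[0.952, 0.116, -0.284], [-0.201, -0.464, -0.863], [-0.232, 0.878, -0.418]]
psi 104.8 dep 24.7
```

Call:
step_arm(
  deltas=[
    [0, 0, 0, -3, -9, -4.5, 57],
    [0, 0, 0, -5, -15, -7, 57],
    [0, 0, 0, -5, -15, -7, 57],
    [0, 0, -0.1, 0, 0, 0, 57],
    [0, 0, -0.12, 0, 0, 0, 57],
    [0, 0, -0.12, 0, 0, 0, 57],
    [0, 0, -0.12, 0, 0, 0, 57],
    [0, 0, -0.12, 0, 0, 0, 57],
  ],
)

```text
time_s: 64.68
tcp_pos: [0.5073, 0.1036, 0.1568]
tool_rot: [0.814, 0.214, -0.0, -0.539]
contact_force: [-0.4, -0.3, -0.7]
grip_width: 0.0655
```

Call:
step_arm(
  deltas=[
    [0, 0, -0.12, 0, 0, 0, 57],
    [0, 0, -0.12, 0, 0, 0, 57],
    [0, 0, -0.12, 0, 0, 0, 57],
    [0, 0, -0.12, 0, 0, 0, 57],
    [0, 0, -0.12, 0, 0, 0, 57],
    [0, 0, -0.12, 0, 0, 0, 57],
    [0, 0, -0.12, 0, 0, 0, 57],
    [0, 0, -0.12, 0, 0, 0, 57],
  ],
)

```text
time_s: 65.35
tcp_pos: [0.5072, 0.1035, 0.1567]
tool_rot: [0.624, 0.566, 0.249, -0.479]
contact_force: [-0.7, 0.1, -1.5]
grip_width: 0.0655
```

Call:
step_arm(
  deltas=[
    [0, 0, -0.12, 0, 0, 0, 57],
    [0, 0, -0.12, 0, 0, 0, 57],
    [0, 0, -0.1, 0, 0, 0, 57],
    [0, 0, 0, 0, 0, 0, 57],
  ],
)

```text
time_s: 65.68
tcp_pos: [0.5073, 0.1033, 0.1568]
tool_rot: [0.52, 0.663, 0.326, -0.43]
contact_force: [0.9, -0.0, -1.1]
grip_width: 0.065
```

```bash
python3 st.py; python3 -c "
from h import *
snap('top','t19',(100,130,330,290),3)
snap('side','s19',(230,120,480,320),3)"
```

```text
t 65.68 tcp [0.5073 0.1033 0.1568] tool axes x [-0.091  0.409  0.908] y [ 0.969  0.248 -0.015] z [-0.231  0.879 -0.418] F [ 0.9 -0.  -1.1] w 0.065
[ 0.03  0.74  0.24  1.87 -1.05  1.54  1.14]
G [0.5132 0.0808 0.1675] unit world axes in tool [[-0.091, 0.409, 0.908], [0.969, 0.248, -0.015], [-0.231, 0.879, -0.418]]
psi 104.7 dep 24.7
```

View pics/t19.png

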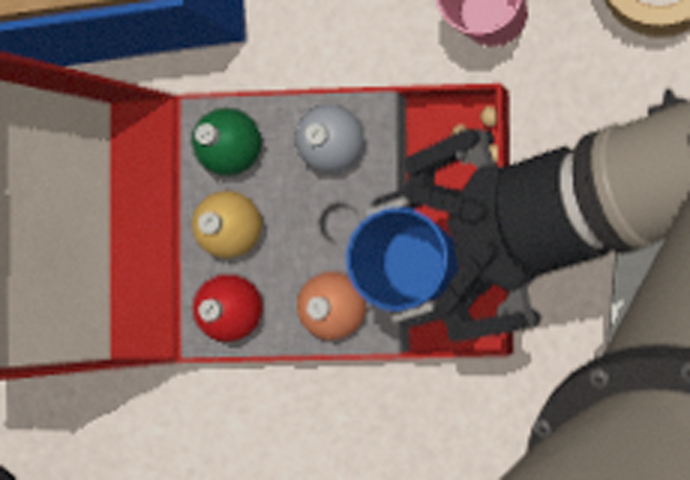

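View pics/s19.png

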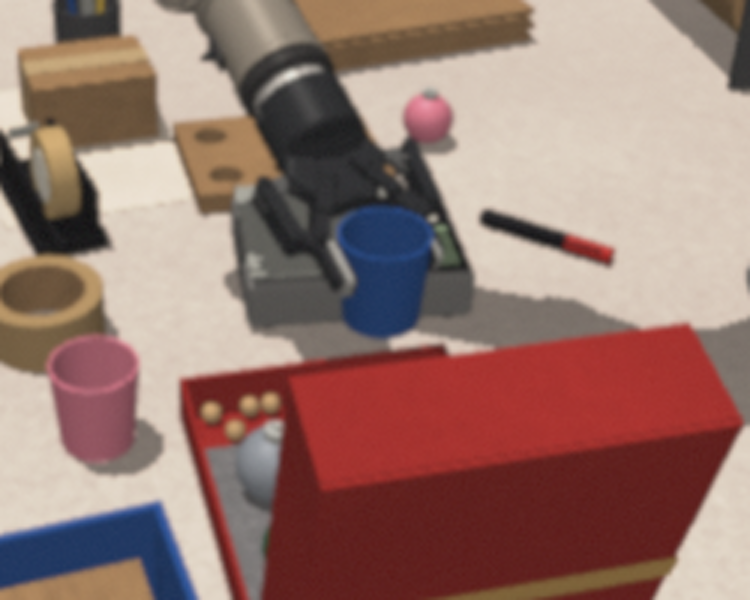

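Call:
step_arm(
  deltas=[
    [0, 0, 0, -4, -3, -10, 57],
    [0, 0, 0, -8, -5.5, -20, 57],
    [0, 0, 0, -11, -7.5, -26, 57],
    [0, 0, 0, -12, -8, -28, 57],
    [0, 0, 0, -12, -8, -28, 57],
    [0, 0, 0, -12, -8, -28, 57],
    [0, 0, 0, -9, -7, -23, 57],
    [0, 0, 0, -5, -4, -12, 57],
  ],
)

```text
time_s: 66.45
tcp_pos: [0.5044, -0.097, 0.1635]
tool_rot: [0.523, 0.661, 0.324, -0.429]
contact_force: [-0.5, -1.0, -0.5]
grip_width: 0.065
```

Call:
step_arm(
  deltas=[
    [-0.08, 0, 0.036, 0, 0, 0, 57],
    [-0.08, 0, 0.036, 0, 0, 0, 57],
    [-0.08, 0, 0.036, 0, 0, 0, 57],
    [0, 0, 0, 0, 0, 0, 57],
  ],
)

```text
time_s: 66.78
tcp_pos: [0.5025, -0.0935, 0.1637]
tool_rot: [0.606, 0.586, 0.378, -0.382]
contact_force: [-1.0, -0.4, -1.1]
grip_width: 0.0653
```

```bash
python3 st.py; python3 -c "
from h import *
to([.5031,-.1088,.1322])
snap('top','t20',(290,150,450,290),5)
snap('side','s20',(280,120,440,240),5)"
```

```text
t 66.78 tcp [ 0.5025 -0.0935  0.1637] tool axes x [0.026 0.421 0.907] y [ 1.    -0.021 -0.019] z [ 0.011  0.907 -0.422] F [-1.  -0.4 -1.1] w 0.0653
[ 0.3   0.77  0.37  1.83 -1.02  1.65  1.19]
G [ 0.5022 -0.1168  0.1745] unit world axes in tool [[0.026, 0.421, 0.907], [1.0, -0.021, -0.019], [0.011, 0.907, -0.422]]
psi 89.3 dep 24.9
t 66.78 tcp [ 0.5025 -0.0935  0.1637] tool axes x [0.026 0.421 0.907] y [ 1.    -0.021 -0.019] z [ 0.011  0.907 -0.422] F [-1.  -0.4 -1.1] w 0.0653
jaw -1.18 tilt deg 65.06 q [ 0.3   0.77  0.37  1.83 -1.02  1.65  1.19]
delta tool mm [-35.    1.5  -0.5] norm 35.0
```

View pics/t20.png

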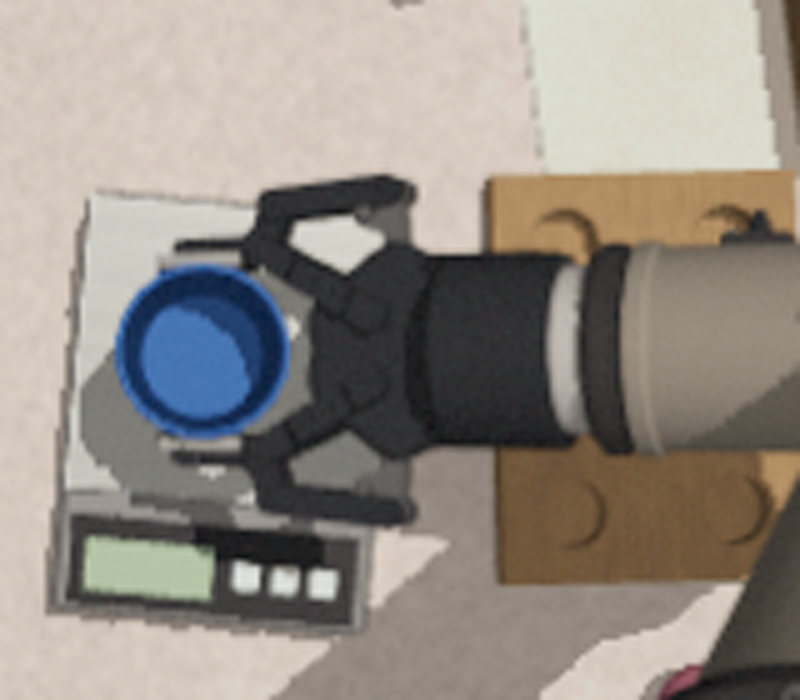

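View pics/s20.png

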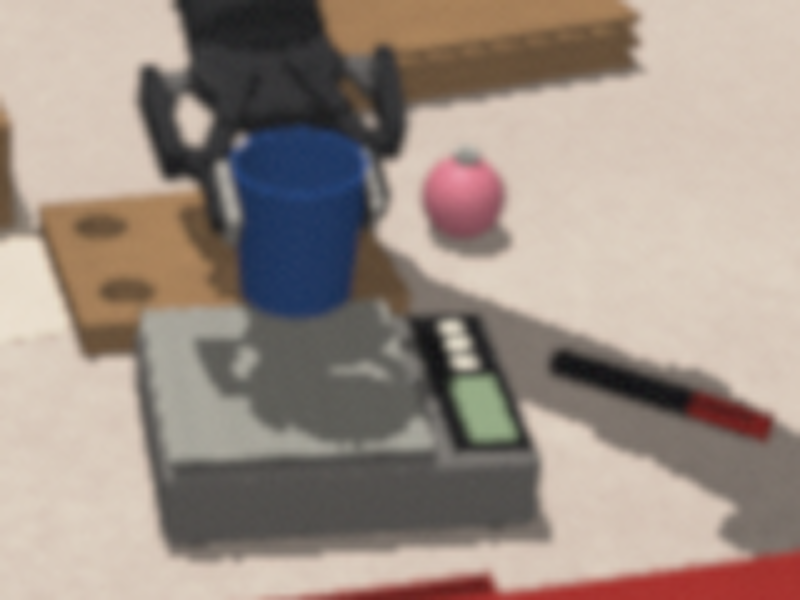

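Call:
step_arm(
  deltas=[
    [0, 0, -0.02, -5, 0.5, 0, 57],
    [0, 0, 0, -10, 0.5, 0, 57],
    [0, 0, 0, -10, 0.5, 0, 57],
    [0, 0, 0, -10, 0.5, 1, 57],
    [0, 0, 0, -9, 0, 4, 57],
    [0, 0, 0, -8, 0, 4, 57],
    [0, 0, 0, -4, 0, 2, 57],
    [0, 0, 0, 0, 0, 0, 57],
  ],
)

```text
time_s: 67.55
tcp_pos: [0.5064, -0.1056, 0.1069]
tool_rot: [0.597, 0.595, 0.382, -0.379]
contact_force: [-0.3, 0.3, -1.4]
grip_width: 0.0654
```

```bash
python3 st.py; python3 -c "
from h import *
to([.5031,-.1088,.1022])"
```

```text
t 67.55 tcp [ 0.5064 -0.1056  0.1069] tool axes x [0.    0.421 0.907] y [ 1.    -0.004  0.002] z [ 0.005  0.907 -0.421] F [-0.3  0.3 -1.4] w 0.0654
[ 0.33  0.87  0.34  1.79 -1.03  1.62  1.27]
G [ 0.5063 -0.1288  0.1177] unit world axes in tool [[0.0, 0.421, 0.907], [1.0, -0.004, 0.002], [0.005, 0.907, -0.421]]
psi 89.7 dep 24.9
t 67.55 tcp [ 0.5064 -0.1056  0.1069] tool axes x [0.    0.421 0.907] y [ 1.    -0.004  0.002] z [ 0.005  0.907 -0.421] F [-0.3  0.3 -1.4] w 0.0654
jaw -0.26 tilt deg 65.12 q [ 0.33  0.87  0.34  1.79 -1.03  1.62  1.27]
delta tool mm [-5.6 -3.3 -1. ] norm 6.6
```

Now lowering slowly until the cup makes contact.

Call:
step_arm(
  deltas=[
    [0, 0, 0, -1.8, 0, 0.8, 57],
    [0, 0, 0, -0.9, 0, 0.4, 57],
    [0, 0, 0, -0.9, 0, 0.4, 57],
    [0, 0, 0, 0, 0, 0, 57],
    [0, 0, 0, 0, 0, 0, 57],
  ],
)

```text
time_s: 67.97
tcp_pos: [0.507, -0.1062, 0.1046]
tool_rot: [0.597, 0.596, 0.382, -0.378]
contact_force: [-0.5, -0.7, -0.7]
grip_width: 0.0651
```

Call:
step_arm(
  deltas=[
    [0, 0, 0, -0.7, 0, 0.3, 57],
    [0, 0, 0, 0, 0, 0, 57],
    [0, 0, 0, 0, 0, 0, 57],
  ],
)

```text
time_s: 68.22
tcp_pos: [0.5069, -0.1062, 0.1036]
tool_rot: [0.597, 0.596, 0.382, -0.378]
contact_force: [-0.1, 1.0, -1.8]
grip_width: 0.0654
```

Call:
step_arm(
  deltas=[
    [0, 0, 0, -0.9, 0, 0.4, 57],
    [0, 0, 0, 0, 0, 0, 57],
    [0, 0, 0, 0, 0, 0, 57],
  ],
)

```text
time_s: 68.47
tcp_pos: [0.5069, -0.1062, 0.1025]
tool_rot: [0.597, 0.595, 0.382, -0.378]
contact_force: [0.2, 0.6, -2.5]
grip_width: 0.0652
```

Call:
step_arm(
  deltas=[
    [0, 0, 0, -0.9, 0, 0.4, 57],
    [0, 0, 0, 0, 0, 0, 57],
    [0, 0, 0, 0, 0, 0, 57],
  ],
)

```text
time_s: 68.72
tcp_pos: [0.507, -0.1064, 0.1021]
tool_rot: [0.597, 0.595, 0.383, -0.378]
contact_force: [-0.4, -2.1, 4.7]
grip_width: 0.0653
```

Call:
step_arm(
  deltas=[
    [0, 0, 0, 0, 0, 0, 61],
    [0, 0, 0, 0, 0, 0, 64],
    [0, 0, 0, 0, 0, 0, 66],
    [0, 0, 0, 0, 0, 0, 68],
    [0, 0, 0, 0, 0, 0, 72],
    [0, 0, 0, 0, 0, 0, 78],
    [0, 0, 0, 0, 0, 0, 85],
    [0, 0, 0, 0, 0, 0, 85],
  ],
)

```text
time_s: 69.38
tcp_pos: [0.5069, -0.1062, 0.1014]
tool_rot: [0.597, 0.596, 0.382, -0.378]
contact_force: [-0.1, 0.5, -0.0]
grip_width: 0.085
```

Call:
step_arm(
  deltas=[
    [0, 0, 0, 0, 0, 0, 85],
  ],
)

```text
time_s: 69.47
tcp_pos: [0.5069, -0.1062, 0.1014]
tool_rot: [0.597, 0.596, 0.382, -0.378]
contact_force: [-0.6, -0.1, -0.4]
grip_width: 0.0851
```

```bash
python3 -c "
from h import *
obs()
snap('top','t21',(290,150,450,290),5)
snap('side','s21',(280,120,440,240),5)"
```

```text
t 69.47 tcp [ 0.5069 -0.1062  0.1014] tool axes x [-0.001  0.422  0.907] y [ 1.    -0.005  0.004] z [ 0.006  0.907 -0.422] F [-0.6 -0.1 -0.4] w 0.0851
```

View pics/t21.png

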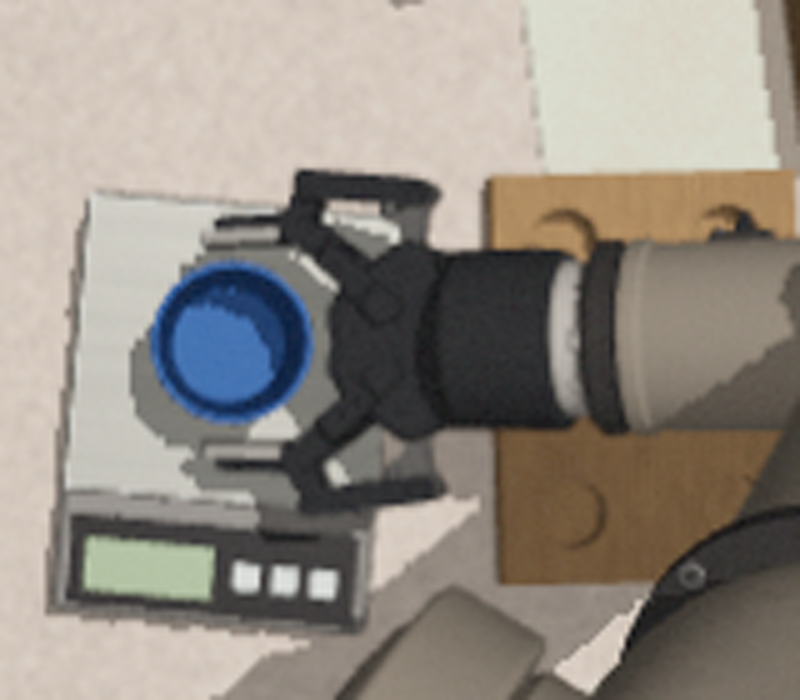

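View pics/s21.png

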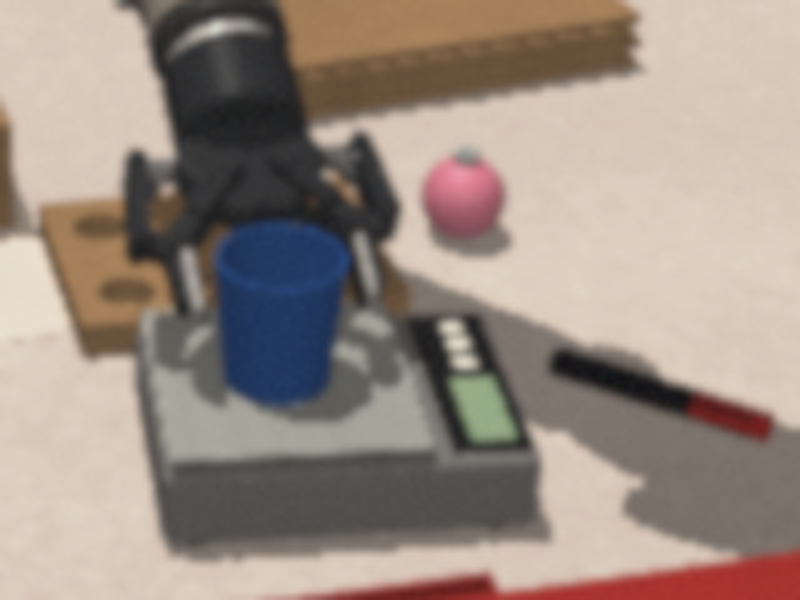

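Call:
step_arm(
  deltas=[
    [0, 0, 0, 0, 0, -8, 85],
    [0, 0, 0, 0, 0, -14, 85],
    [0, 0, 0, 0, 0, -18, 85],
    [0, 0, 0, 0, 0, -25, 85],
    [0, 0, 0, 0, 0, -25, 85],
    [0, 0, 0, 10, 0, -20, 85],
    [0, 0, 0, 20, 0, -5, 85],
    [0, 0, 0, 25, 0, 0, 85],
  ],
)

```text
time_s: 70.23
tcp_pos: [0.5054, -0.1913, 0.2003]
tool_rot: [0.599, 0.594, 0.382, -0.377]
contact_force: [-0.7, 0.3, 0.7]
grip_width: 0.0851
```

Call:
step_arm(
  deltas=[
    [0, 0, 0, 30, 0, 0, 85],
    [0, 0, 0, 30, 0, 0, 85],
    [0, 0, 0, 20, 0, 0, 85],
    [0, -0.1, 0, 0, 0, 0, 80],
    [0, -0.11, 0, 0, 0, 0, 70],
    [0, -0.11, 0, 0, 0, 0, 50],
    [0, -0.11, 0, 0, 0, 0, 30],
    [0, -0.11, 0, 0, 0, 0, 10],
  ],
)

```text
time_s: 70.9
tcp_pos: [0.5061, -0.1561, 0.2739]
tool_rot: [0.679, 0.675, 0.208, -0.202]
contact_force: [0.5, 1.0, 0.4]
grip_width: 0.0344
```

```bash
python3 st.py; python3 -c "
from meas import *
p,d=snap('top','t22'); b=cv2.cvtColor(p,cv2.COLOR_RGB2BGR)
cup(b,d);pan(b,d)"
```

```text
t 70.9 tcp [ 0.5061 -0.1561  0.2739] tool axes x [0.003 0.832 0.555] y [ 1.    -0.008  0.006] z [ 0.009  0.555 -0.832] F [0.5 1.  0.4] w 0.0344
[ 0.08  0.41  0.54  1.77 -0.69  1.45  0.86]
G [ 0.5058 -0.1703  0.2952] unit world axes in tool [[0.003, 0.832, 0.555], [1.0, -0.008, 0.006], [0.009, 0.555, -0.832]]
psi 89.0 dep 56.3
cup rim centre/radius [ 0.5069 -0.1279  0.0329] contour res 0.52 ellipse ((335.69940185546875, 218.23553466796875), (30.691650390625, 31.073572158813477), 91.15252685546875)
pan n 1814
pan ((503.14459228515625, -130.61807250976562), (145.9023895263672, 137.6695098876953), 84.33931732177734)
0.45 -0.1437 -0.0529
0.47 -0.0927 -0.0556
0.49 -0.2027 -0.058
0.51 -0.2028 -0.0582
0.53 -0.2058 -0.0609
0.55 -0.1733 -0.0633
0.57 -0.1877 -0.0659
```

View pics/t22.png

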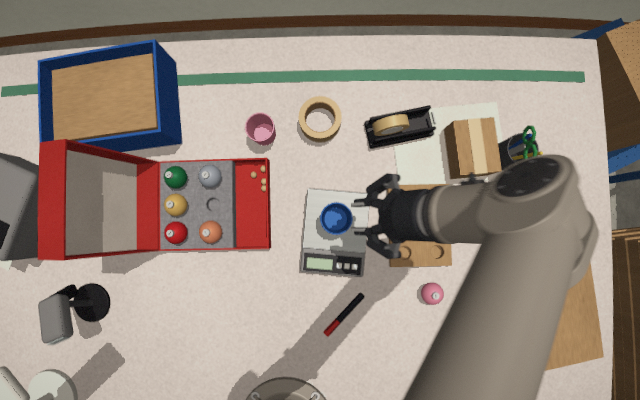

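Call:
step_arm(
  deltas=[
    [0, -0.11, 0, 0, 0, 0, 0],
    [0, -0.12, 0, 0, 0, 0, 0],
    [0, -0.12, 0, 0, 0, 0, 0],
    [0, -0.12, 0, 0, 0, 0, 0],
    [0, -0.12, 0, 0, 0, 0, 0],
    [0, 0, 0, 0, 0, -25, 0],
    [0, 0, 0, 0, 0, -30, 0],
    [0, 0, 0, 0, 0, -30, 0],
  ],
)

```text
time_s: 71.62
tcp_pos: [0.5046, -0.1542, 0.3587]
tool_rot: [0.709, 0.705, 0.002, -0.002]
contact_force: [0.4, -0.4, 1.0]
grip_width: -0.0
```

Call:
step_arm(
  deltas=[
    [0, 0, 0, 0, 0, -30, 0],
    [0, 0, 0, 0, 0, -30, 0],
    [0, 0, 0, 0, 0, 0, 0],
  ],
)

```text
time_s: 71.87
tcp_pos: [0.5069, -0.1567, 0.4238]
tool_rot: [0.71, 0.704, 0.006, 0.002]
contact_force: [0.6, -0.6, 0.6]
grip_width: -0.0001
```

```bash
python3 st.py; python3 -c "
from meas import *
to([.545,.48,.42],0)
p,d=snap('top','t23',(130,130,290,270),5); P=cloud('top',d); np.save('top23.npy',d)
th=.0098;c,s=np.cos(th),np.sin(th);Rm=np.array([[c,-s],[s,c]]);t=np.array([.5468,.16655])
for n,(bx,by) in dict(green=(.066,.083),gold=(0,.083),red=(-.066,.083),silver=(.066,-.001),copper=(-.066,-.001)).items():
    w=Rm@[bx,by]+t
    m=(np.linalg.norm(P[...,:2]-w,axis=-1)<.026)&(P[...,2]>.052)&(P[...,2]<.09)
    f,nn,e=sphere(P,m); print(n,'box xy',((Rm.T@(f[:2]-t))*1000).round(1),'z',(f[2]*1000).round(1),nn,round(e,4))
"
```

```text
t 71.87 tcp [ 0.5069 -0.1567  0.4238] tool axes x [0.008 1.    0.005] y [ 1.    -0.008  0.012] z [ 0.012  0.005 -1.   ] F [ 0.6 -0.6  0.6] w -0.0001
[-0.39  0.1   0.64  1.66 -0.07  1.4   0.25]
G [ 0.5066 -0.1568  0.4494] unit world axes in tool [[0.008, 1.0, 0.005], [1.0, -0.008, 0.012], [0.012, 0.005, -1.0]]
psi 23.0 dep 89.2
t 71.87 tcp [ 0.5069 -0.1567  0.4238] tool axes x [0.008 1.    0.005] y [ 1.    -0.008  0.012] z [ 0.012  0.005 -1.   ] F [ 0.6 -0.6  0.6] w -0.0001
jaw -0.45 tilt deg 0.75 q [-0.39  0.1   0.64  1.66 -0.07  1.4   0.25]
delta tool mm [637.   33.1   7.5] norm 637.9
rz (tool, world 0.4 deg): -0.0078
green box xy [66.2 84.6] z 60.3 350 0.0012
gold box xy [-0.  84.5] z 60.2 354 0.0012
red box xy [-65.5  84.2] z 60.1 356 0.0011
silver box xy [66.  -0.2] z 59.9 337 0.001
copper box xy [-64.9  -0.5] z 60.0 352 0.0011
```

View pics/t23.png

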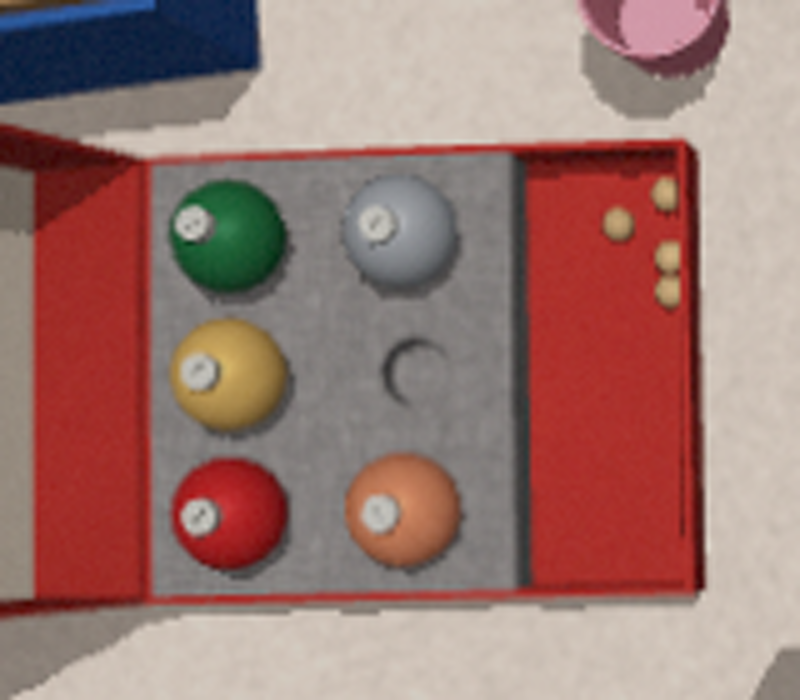

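Call:
step_arm(
  deltas=[
    [0, 0, 0, 20, 2, 0, 0],
    [0, 0, 0, 35, 2, 0, 0],
    [0, 0, 0, 38, 2, 0, 0],
    [0, 0, 0, 38, 2, 0, 0],
    [0, 0, 0, 38, 2, 0, 0],
    [0, 0, 0, 38, 2, 0, 0],
    [0, 0, 0, 38, 2, 0, 0],
    [0, 0, 0, 38, 2, 0, 0],
  ],
)

```text
time_s: 72.58
tcp_pos: [0.5221, 0.1291, 0.4181]
tool_rot: [0.709, 0.705, 0.002, -0.001]
contact_force: [0.9, 0.7, 0.2]
grip_width: -0.0001
```

Call:
step_arm(
  deltas=[
    [0, 0, 0, 38, 2, 0, 0],
    [0, 0, 0, 38, 2, 0, 0],
    [0, 0, 0, 38, 2, 0, 0],
    [0, 0, 0, 38, 2, 0, 0],
    [0, 0, 0, 38, 2, 0, 0],
    [0, 0, 0, 38, 2, 0, 0],
    [0, 0, 0, 38, 2, 0, 0],
    [0, 0, 0, 38, 2, 0, 0],
  ],
)

```text
time_s: 73.25
tcp_pos: [0.5405, 0.4329, 0.4192]
tool_rot: [0.709, 0.705, 0.002, -0.001]
contact_force: [1.5, -0.5, 0.7]
grip_width: -0.0002
```

```bash
python3 st.py; python3 -c "
from h import *
to([.545,.50,.42],0)"
```

```text
t 73.25 tcp [0.5405 0.4329 0.4192] tool axes x [0.007 1.    0.003] y [ 1.    -0.007  0.001] z [ 0.001  0.003 -1.   ] F [ 1.5 -0.5  0.7] w -0.0002
[-0.95  0.42  0.29  1.25 -0.12  1.48 -0.68]
G [0.5404 0.4328 0.4448] unit world axes in tool [[0.007, 1.0, 0.003], [1.0, -0.007, 0.001], [0.001, 0.003, -1.0]]
psi 68.0 dep 89.8
t 73.25 tcp [0.5405 0.4329 0.4192] tool axes x [0.007 1.    0.003] y [ 1.    -0.007  0.001] z [ 0.001  0.003 -1.   ] F [ 1.5 -0.5  0.7] w -0.0002
jaw -0.38 tilt deg 0.2 q [-0.95  0.42  0.29  1.25 -0.12  1.48 -0.68]
delta tool mm [67.2  4.1 -0.5] norm 67.3
rz (tool, world 0.4 deg): -0.0067
```

Call:
step_arm(
  deltas=[
    [0, 0, 0, 30, 2, 0, 0],
    [0, 0, 0, 25, 2, 0, 0],
    [0, 0, 0, 12, 0, 15, 0],
    [0, 0, 0, 0, 0, 35, 0],
    [0, 0, 0, 0, 0, 35, 0],
    [0, 0, 0, 0, 0, 35, 0],
    [0, 0, 0, 0, 0, 25, 0],
    [0, 0, 0, 0, 0, 5, 0],
  ],
)

```text
time_s: 73.92
tcp_pos: [0.5432, 0.4961, 0.2632]
tool_rot: [0.71, 0.705, -0.003, -0.0]
contact_force: [-0.5, 0.2, -1.0]
grip_width: 0.0001
```

```bash
python3 st.py; python3 -c "
from h import *
to([.545,.48,.27],0)
snap('side','s24')"
```

```text
t 73.92 tcp [0.5432 0.4961 0.2632] tool axes x [ 0.007  1.    -0.004] y [ 1.    -0.007 -0.004] z [-0.004 -0.004 -1.   ] F [-0.5  0.2 -1. ] w 0.0001
[-0.98  0.57  0.26  1.36 -0.15  1.24 -0.73]
G [0.5433 0.4962 0.2888] unit world axes in tool [[0.007, 1.0, -0.004], [1.0, -0.007, -0.004], [-0.004, -0.004, -1.0]]
psi -138.7 dep 89.7
t 73.92 tcp [0.5432 0.4961 0.2632] tool axes x [ 0.007  1.    -0.004] y [ 1.    -0.007 -0.004] z [-0.004 -0.004 -1.   ] F [-0.5  0.2 -1. ] w 0.0001
jaw -0.4 tilt deg 0.34 q [-0.98  0.57  0.26  1.36 -0.15  1.24 -0.73]
delta tool mm [-16.1   1.9  -6.7] norm 17.6
rz (tool, world 0.4 deg): -0.007
```

View pics/s24.png

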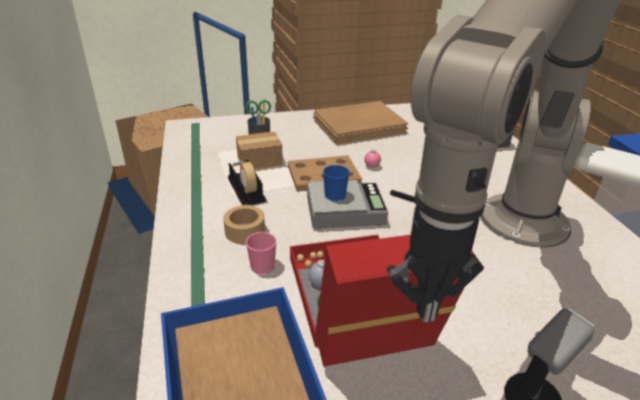

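Call:
step_arm(
  deltas=[
    [0, 0, 0, -15, 0, -3, 0],
    [0, 0, 0, -15, 0, 0, 0],
    [0, 0, 0, -12, 0, 0, 0],
    [0, 0, 0, -12, 0, 0, 0],
    [0, 0, 0, -12, 0, 0, 0],
    [0, 0, 0, -12, 0, 0, 0],
    [0, 0, 0, -12, 0, 0, 0],
    [0, 0, 0, -12, 0, 0, 0],
  ],
)

```text
time_s: 74.63
tcp_pos: [0.5446, 0.3975, 0.2739]
tool_rot: [0.709, 0.706, 0.004, -0.001]
contact_force: [-0.6, 1.7, 1.3]
grip_width: 0.0
```

```bash
python3 -c "
from h import *
obs()
snap('side','s25',(250,100,550,380),2)
p,d=arm.camera('top');P=cloud('top',d); print([(u,P[200,u].round(3).tolist()) for u in range(30,180,10)])"
```

```text
t 74.63 tcp [0.5446 0.3975 0.2739] tool axes x [0.004 1.    0.006] y [ 1.    -0.004  0.004] z [ 0.004  0.006 -1.   ] F [-0.6  1.7  1.3] w 0.0
[(30, [0.538, 0.372, 0.375]), (40, [0.54, 0.377, 0.345]), (50, [0.542, 0.381, 0.314]), (60, [0.542, 0.368, 0.306]), (70, [0.542, 0.348, 0.306]), (80, [0.541, 0.327, 0.309]), (90, [0.549, 0.373, 0.208]), (100, [0.551, 0.372, 0.173]), (110, [0.553, 0.371, 0.136]), (120, [0.556, 0.369, 0.098]), (130, [0.559, 0.368, 0.054]), (140, [0.559, 0.349, 0.041]), (150, [0.559, 0.323, 0.039]), (160, [0.559, 0.297, 0.041]), (170, [0.555, 0.253, 0.085])]
```

View pics/s25.png

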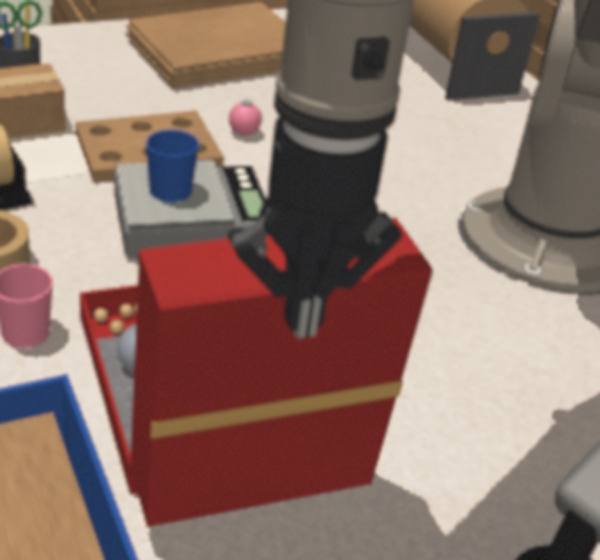

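Call:
step_arm(
  deltas=[
    [0, 0, 0, -14, 0, 0, 0],
    [0, 0, 0, -14, 0, 0, 0],
    [0, 0, 0, -14, 0, 0, 0],
    [0, 0, 0, -14, 0, 0, 0],
    [0, 0, 0, -14, 0, 0, 0],
    [0, 0, 0, -14, 0, 2, 0],
    [0, 0, 0, -14, 0, 2, 0],
    [0, 0, 0, -14, 0, 2, 0],
  ],
)

```text
time_s: 75.4
tcp_pos: [0.5441, 0.2845, 0.2667]
tool_rot: [0.709, 0.705, 0.003, -0.0]
contact_force: [0.3, 0.3, 1.4]
grip_width: 0.0003
```

```bash
python3 -c "
from h import *
obs()
snap('side','s26',(250,100,550,380),2)"
```

```text
t 75.4 tcp [0.5441 0.2845 0.2667] tool axes x [0.005 1.    0.005] y [ 1.    -0.005  0.004] z [ 0.004  0.005 -1.   ] F [0.3 0.3 1.4] w 0.0003
```

View pics/s26.png

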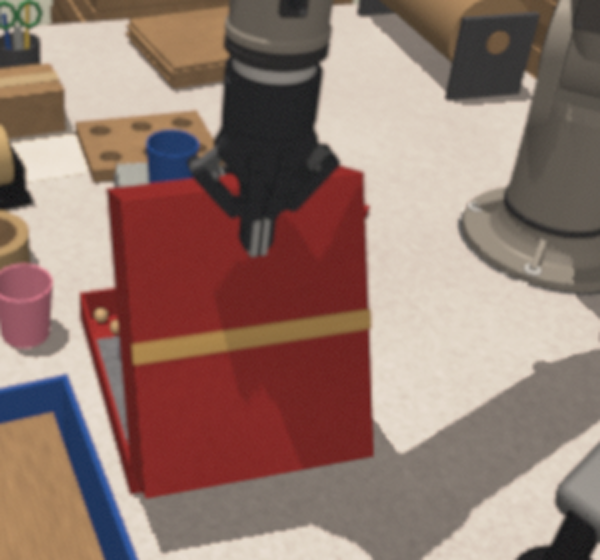

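Call:
step_arm(
  deltas=[
    [0, 0, 0, -14, 0, 1, 0],
    [0, 0, 0, -14, 0, 1, 0],
    [0, 0, 0, -14, 0, 1, 0],
    [0, 0, 0, -14, 0, 1, 0],
    [0, 0, 0, -14, 0, 1, 0],
    [0, 0, 0, -14, 0, 0, 0],
    [0, 0, 0, -14, 0, 0, 0],
  ],
)

```text
time_s: 76.03
tcp_pos: [0.5436, 0.1867, 0.2614]
tool_rot: [0.709, 0.705, 0.003, -0.001]
contact_force: [0.3, 1.0, -1.0]
grip_width: -0.0
```

```bash
python3 -c "
from h import *
obs()
snap('side','s27',(250,100,550,380),2)"
```

```text
t 76.03 tcp [0.5436 0.1867 0.2614] tool axes x [0.005 1.    0.005] y [ 1.    -0.005  0.004] z [ 0.004  0.005 -1.   ] F [ 0.3  1.  -1. ] w -0.0
```

View pics/s27.png

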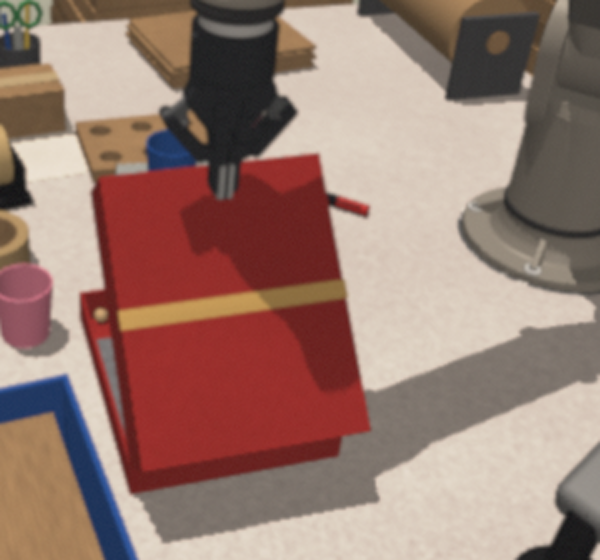

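Call:
step_arm(
  deltas=[
    [0, 0, 0, -12, 0, 2, 0],
    [0, 0, 0, -12, 0, 3, 0],
    [0, 0, 0, -12, 0, 3, 0],
    [0, 0, 0, 0, 0, 0, 0],
    [0, 0, 0, 0, 0, 0, 0],
    [0, 0, 0, 0, 0, 0, 0],
  ],
)

```text
time_s: 76.58
tcp_pos: [0.5436, 0.1529, 0.2532]
tool_rot: [0.709, 0.706, 0.003, -0.001]
contact_force: [0.0, 0.4, 0.1]
grip_width: -0.0003
```

```bash
python3 -c "
from h import *
obs()
snap('side','s28',(250,100,550,380),2)"
```

```text
t 76.58 tcp [0.5436 0.1529 0.2532] tool axes x [0.004 1.    0.006] y [ 1.    -0.004  0.004] z [ 0.004  0.006 -1.   ] F [0.  0.4 0.1] w -0.0003
```

View pics/s28.png

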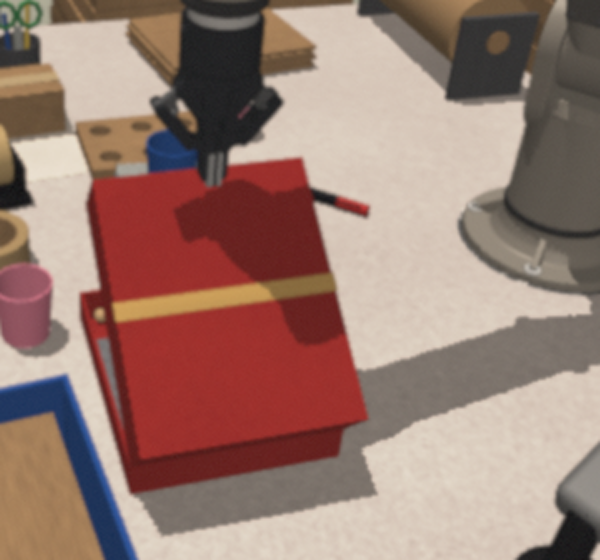

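Call:
step_arm(
  deltas=[
    [0, 0, 0, -6, 0, 6, 0],
    [0, 0, 0, -6, 0, 6, 0],
    [0, 0, 0, -4, 0, 6, 0],
    [0, 0, 0, 0, 0, 0, 0],
    [0, 0, 0, 0, 0, 0, 0],
    [0, 0, 0, 0, 0, 0, 0],
  ],
)

```text
time_s: 77.13
tcp_pos: [0.5436, 0.1365, 0.2351]
tool_rot: [0.709, 0.705, 0.003, -0.001]
contact_force: [0.7, -0.2, 0.5]
grip_width: 0.0001
```

```bash
python3 -c "
from h import *
obs()
snap('side','s29',(250,100,550,380),2)"
```

```text
t 77.13 tcp [0.5436 0.1365 0.2351] tool axes x [0.005 1.    0.005] y [ 1.    -0.005  0.004] z [ 0.004  0.005 -1.   ] F [ 0.7 -0.2  0.5] w 0.0001
```

View pics/s29.png

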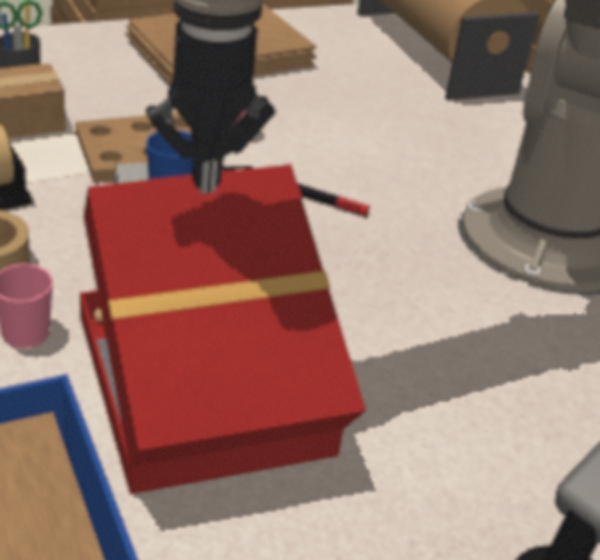

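Call:
step_arm(
  deltas=[
    [0, 0, 0, 0, 0, 10, 0],
    [0, 0, 0, 0, 0, 10, 0],
    [0, 0, 0, 0, 0, 10, 0],
    [0, 0, 0, 0, 0, 0, 0],
    [0, 0, 0, 0, 0, 0, 0],
    [0, 0, 0, 0, 0, 0, 0],
    [0, 0, 0, 0, 0, 0, 0],
    [0, 0, 0, 0, 0, 0, 0],
  ],
)

```text
time_s: 77.85
tcp_pos: [0.544, 0.1367, 0.2056]
tool_rot: [0.709, 0.705, 0.004, -0.0]
contact_force: [-0.9, 1.0, -0.2]
grip_width: 0.0005
```

```bash
python3 -c "
from h import *
obs()
snap('side','s30',(250,100,550,380),2)"
```

```text
t 77.85 tcp [0.544  0.1367 0.2056] tool axes x [0.005 1.    0.006] y [ 1.    -0.005  0.005] z [ 0.005  0.006 -1.   ] F [-0.9  1.  -0.2] w 0.0005
```

View pics/s30.png

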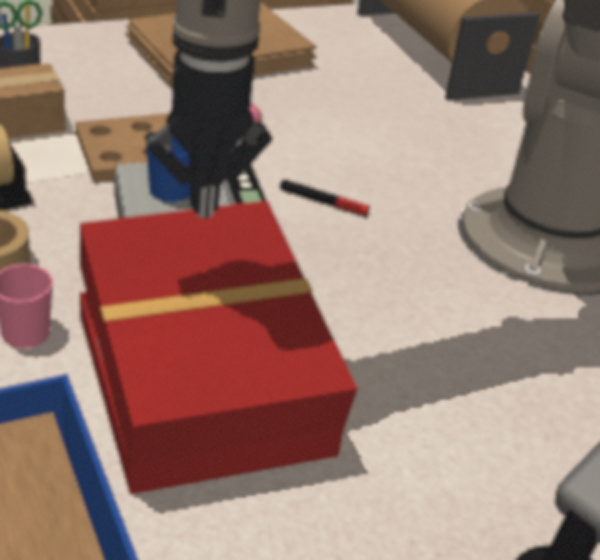

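Call:
step_arm(
  deltas=[
    [0, 0, 0, 0, 0, 0, 0],
    [0, 0, 0, 0, 0, 0, 0],
    [0, 0, 0, 0, 0, 0, 0],
    [0, 0, 0, 0, 0, 0, 0],
    [0, 0, 0, 0, 0, 0, 0],
    [0, 0, 0, 0, 0, 0, 0],
    [0, 0, 0, 0, 0, 0, 0],
    [0, 0, 0, 0, 0, 0, 0],
  ],
)

```text
time_s: 78.57
tcp_pos: [0.5437, 0.1366, 0.2052]
tool_rot: [0.709, 0.705, 0.003, -0.001]
contact_force: [0.7, 0.6, 0.7]
grip_width: 0.0001
```

Call:
step_arm(
  deltas=[
    [0, 0, 0, 0, 0, 0, 0],
    [0, 0, 0, 0, 0, 0, 0],
    [0, 0, 0, 0, 0, 0, 0],
    [0, 0, 0, 0, 0, 0, 0],
    [0, 0, 0, 0, 0, 0, 0],
    [0, 0, 0, 0, 0, 0, 0],
    [0, 0, 0, 0, 0, 0, 0],
    [0, 0, 0, 0, 0, 0, 0],
  ],
)

```text
time_s: 79.23
tcp_pos: [0.5437, 0.1366, 0.2052]
tool_rot: [0.709, 0.705, 0.003, -0.001]
contact_force: [0.5, -0.1, -0.2]
grip_width: 0.0002
```

```bash
cat > lid.py <<'E'
from h import *
obs()
p,d=snap('top','top_'+str(int(arm.get_obs()['time_s']*100))); P=cloud('top',d)
hsv=cv2.cvtColor(p,cv2.COLOR_RGB2HSV)
red=((hsv[...,1]>120)&((hsv[...,0]<10)|(hsv[...,0]>170)))
m=red&(P[...,2]>.07)&(np.abs(P[...,0]-.547)<.1)&(P[...,1]>-.0)&(P[...,1]<.29); Q=P[m]; print(len(Q), Q[:,2].min(),Q[:,2].max())
A=np.c_[Q[:,:2],np.ones(len(Q))]; w=np.ones(len(Q))
for _ in range(5):
    c=np.linalg.lstsq(A*w[:,None],Q[:,2]*w,rcond=None)[0]; r=Q[:,2]-A@c; w=(np.abs(r)<.004).astype(float)
print("plane slope x,y",c[:2].round(4),"lid angle ~",np.arctan(-c[1]).round(4),"z at y=.05",(c@[.547,.05,1]).round(4),"z at y=.28",(c@[.547,.28,1]).round(4),"inl",w.mean().round(2))
E
python3 lid.py; python3 -c "
from h import *
snap('side','s31',(250,100,550,380),2)"
```

```text
t 79.23 tcp [0.5437 0.1366 0.2052] tool axes x [0.005 1.    0.005] y [ 1.    -0.005  0.004] z [ 0.004  0.005 -1.   ] F [ 0.5 -0.1 -0.2] w 0.0002
6422 0.0700651744543909 0.5618018762656256
plane slope x,y [0.0005 0.0007] lid angle ~ -0.0007 z at y=.05 0.1067 z at y=.28 0.1068 inl 0.95
```

View pics/s31.png

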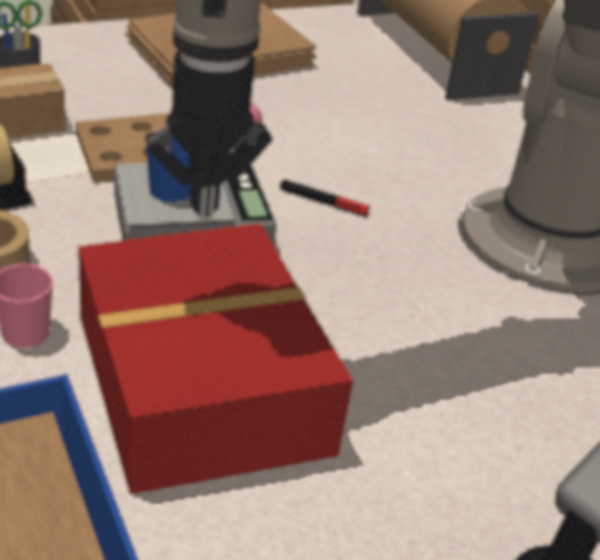

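Call:
step_arm(
  deltas=[
    [0, 0, 0, 0, 0, -25, 0],
    [0, 0, 0, 0, 0, -35, 0],
    [0, 0, 0, 0, 0, -35, 0],
    [0, 0, 0, 20, 0, -35, 0],
    [0, 0, 0, 30, 0, -20, 0],
    [0, 0, 0, 30, 0, 0, 0],
    [0, 0, 0, 20, 0, 0, 0],
    [0, 0, 0, 0, 0, 0, 0],
  ],
)

```text
time_s: 80.0
tcp_pos: [0.5423, 0.2419, 0.3557]
tool_rot: [0.706, 0.708, 0.004, -0.002]
contact_force: [-0.8, 1.1, -0.7]
grip_width: 0.0
```

```bash
python3 lid.py; python3 -c "
from meas import *
p,d=snap('top','t32'); b=cv2.cvtColor(p,cv2.COLOR_RGB2BGR)
cup(b,d); P=cloud('top',d); print('rim z', np.percentile(P[205:232,322:350,2],[99,90]))
snap('side','s32',(200,80,480,280),2.8)"
```

```text
t 80.0 tcp [0.5423 0.2419 0.3557] tool axes x [-0.003  1.     0.008] y [1.    0.003 0.004] z [ 0.004  0.008 -1.   ] F [-0.8  1.1 -0.7] w 0.0
9445 0.07002689967834813 0.5105847009878044
plane slope x,y [0.0005 0.0008] lid angle ~ -0.0008 z at y=.05 0.1066 z at y=.28 0.1068 inl 0.97
cup rim centre/radius [ 0.5069 -0.1279  0.0329] contour res 0.52 ellipse ((335.66705322265625, 218.20765686035156), (30.67163848876953, 31.146522521972656), 72.82048034667969)
rim z [0.13500528 0.12613613]
```

View pics/t32.png

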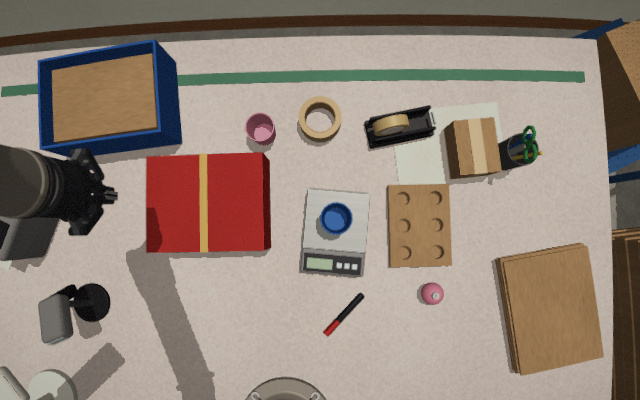

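View pics/s32.png

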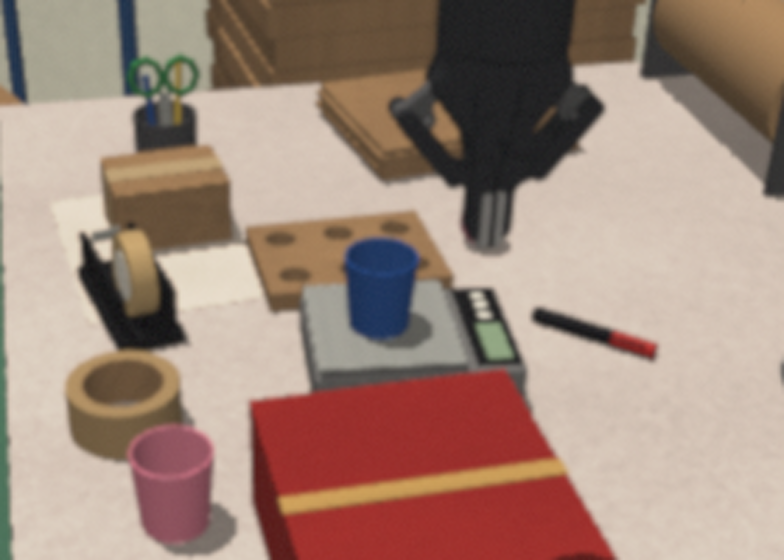

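Lid shut, empty cup upright on the pan, tray empty and bystanders where they were. The arm is clear of everything, so I'm handing in.

```bash
python3 -c "
from plant import arm
print(arm.finish_job())"
```

```text
the job is handed in; nothing more can be done
None
```

The gift set is packed and handed in at about 80 s of the 210 s allowed. The simulator reports no verdict, so what follows is from my own checks.

**What I did:** I moved all five baubles (green, gold, red, silver, copper) into their own dimples with a light grip. Then I took the cup from the side, poured its four beads into the well, and stood it back on the pan. Last, I pushed the lid over from behind until it sank shut. The cup had been knocked about 10 mm along the pan before I reached it, so I measured its place again before gripping.

**Last checks:**
- **Baubles:** before the lid closed, each centre measured within about 2 mm of its dimple. Heights read 60 mm against the 61 mm expected; the camera reads about 1.5 mm low everywhere.
- **Beads:** all four were visible in the well and the cup was empty.
- **Lid:** its angle measured about 0 rad, with its top at the expected 108 mm after the same correction.
- **Cup:** it stands upright, about 5 mm from the pan's centre.
- **Rest of the bench:** the other items, including the pink look-alikes, looked unmoved, and the arm was clear of everything.

No check failed. Two things I could not measure directly: the squeeze force on the baubles, and the bead count from anything but the pictures.

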